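Open the suction table's ports

TASK

Open the suction table's ports: lift the cover off the manifold and lay it on the felt pad; then screw the puller a quarter turn clockwise into each blanking plug that is there, draw the plug straight up out of its bore, stand it upright in the rack and unscrew the puller. When all plugs are in the rack, stand the puller back in its stand and seat the cover fully home over the pins; leave the weight, paste jar and brush where they are.

Things in the scene. Friction and masses are not known exactly. Their poses are not given: they have to be found in the camera images.
- manifold: Fixed blue block, 100 (x) by 260 (y) by 54 mm high; outlet stubs 28 mm long on its far (+x) side; origin: centre of its underside. Three 53 mm square bores, 42 mm deep, open in its top at its y = -65, 0, +65 mm. Two upright pins, 9 mm thick, pointed, stand 15 mm above its top at y = -112 and +112 mm. The cover starts over the pins.
- cover_grip (a point): Grey cover plate, 96 (x) by 250 (y) by 8 mm, 0.3-0.5 kg; 16 mm square holes for the pins at y = -112, +112 mm; fits either way round. Black grip bar on its middle, 18 mm thick (x), 70 long (y), up to 45 mm above the plate's underside. The point: middle of the bar, 30 mm above the underside; 84 mm above the manifold's underside when seated.
- puller_tip (a point): Threaded end of the puller: centre of its steel cross pin, 8 mm thick, 30 long (x), 100 mm below puller_grip. Above it a 9 mm shaft, then a brass collar 48 mm across, underside 20 mm above the point. Entered in a plug's slot, the pin rests with the collar 5 mm above the plug; a quarter turn clockwise to the stop takes it 5 mm down, collar on plug. A quarter turn back, rising 5 mm, frees it.
- puller_grip (a point): Puller rod, 128 mm tall, about 0.22 kg, upright in its stand at the start. The point: middle of its red flat handle, 46 mm wide (x), 14 thick (y), 48 tall; z points up the rod, x is parallel to the cross pin. A half turn makes no difference.
- stand: Wooden stand of the puller, fixed, 64 mm square, 40 mm high, with a 38 mm square well 32 mm deep; origin: centre of its underside. The puller's end hangs in the well, at any yaw, its collar resting on the stand's top: puller_grip is then 120 mm above the stand's underside.
- rack: Aluminium plug rack, fixed: open trough, inside 196 mm long (x) and 57 wide (y), floor 6 mm thick, walls up to 32 mm; origin: centre of its underside. Holds three plugs in a row, sides parallel to its walls, which keep them from turning. A plug standing in it has its top 48 mm above the rack's underside.
- pad: Grey felt pad for the cover, fixed to the bench, 290 (x) by 130 (y) by 3 mm; origin: centre of its underside.
- weight_center (a point): Bystander: steel weight, 60 by 60 by 45 mm; the point is its centre.
- paste_center (a point): Bystander: jar of paste, 64 mm across, 85 mm tall; the point is its centre.
- brush: Bystander: brush lying on the bench; origin at its underside.
- plug1_top (a point): Blanking plug 1 (may be absent): orange, 50 mm square, 42 tall, 0.1-0.2 kg, loose in a bore, top flush with the manifold's; cannot turn there. The point: middle of its top; sides along x and y. Slot in the top 35 mm long (x), 13 wide (y): lets the puller's pin in when parallel. Once screwed in, the puller carries it with 1.5 mm of play; all plugs alike.
- plug2_top (a point): Blanking plug 2 (may be absent): orange, 50 mm square, 42 tall, 0.1-0.2 kg, loose in a bore, top flush with the manifold's; cannot turn there. The point: middle of its top; sides along x and y. Slot in the top 35 mm long (x), 13 wide (y): lets the puller's pin in when parallel. Once screwed in, the puller carries it with 1.5 mm of play; all plugs alike.
- plug3_top (a point): Blanking plug 3 (may be absent): orange, 50 mm square, 42 tall, 0.1-0.2 kg, loose in a bore, top flush with the manifold's; cannot turn there. The point: middle of its top; sides along x and y. Slot in the top 35 mm long (x), 13 wide (y): lets the puller's pin in when parallel. Once screwed in, the puller carries it with 1.5 mm of play; all plugs alike.
Not all that is in view belongs to the job. Of the things that look like the part that bears puller_tip, the largest one is meant.

How it is judged:
By the outcome, as a careful person would: the job done as asked, in the order asked, and still so for the second after the job is handed in, with the robot touching nothing.
Of plug1, plug2, plug3 only 2 to 3 are there at a start; the rules pass over those that are not, and their reading is None.
At some moment in a run one of cover may be knocked a few centimetres aside while the robot is not near it.
It also fails if it takes over 208 s, if anything falls off the work surface, if the arm or the gripper's body presses on something with over 40 N, if the wrist force passes 120 N, or if a joint passes its speed limit or range.

ROBOT

A 6-joint arm with a two-finger parallel gripper is mounted at the origin on the work surface. World frame = base frame: x ahead of the robot, y to its left, z up, the work surface at z = 0. Lengths are in m, angles in rad, forces in N, time in s.
With the tool pointing down it reaches from about 0.375 to 0.925 m from the base axis. Payload 5.7 kg.
Tool frame: the origin (TCP) lies between the finger pads; the fingertips stand 8 mm ahead of it and the grasp point (between the pads) lies 11 mm behind it; z points along the fingers, x is the direction in which the jaws open and shut, and the axes are right-handed (so a half turn about z gives the same grasp; the last joint's range is limited). The gripper opens to 88 mm and grips with 3 to 60 N. Pads are 20 mm wide; open, the fingers measure 115 mm over their backs; the gripper's body (75 mm by 178 mm) begins 61 mm behind the grasp point.
Start: joints at [1.107, 0.359, 1.51, -0, 1.272, -0.115], TCP at [0.205, 0.564, 0.231] pointing down, gripper open.
Joint ranges: [-2.97, 2.97], [-1.01, 2.36], [0.21, 2.38], [-0.96, 4.11], [0.2, 2.71], [-2.98, 2.98]. Speed limits (rad/s): [2.39, 2.39, 3.14, 3.14, 3.14, 3.14].

INTERFACE

Orientations are given as a unit quaternion [x, y, z, w].
In Python, from cell import manip, viewer gives the robot as it stands.
- The arm moves only by the tool jog_arm, never from a script. Its argument "increments" is a list of rows, each an object with "rotation": the turn, a rotation vector about the tool's x, y, z in rad, a list of three; "xyz": the shift along the tool's x, y, z in cm, a list of three; "grip": the finger opening in cm, from 0 to 8.78. In form: [{"rotation": [rx, ry, rz], "xyz": [x, y, z], "grip": grip}, ...]. A call has 1 to 12 rows; each row shifts and turns the commanded pose from where the row before left it, along the tool's axes as they then stand; what a row does not reach is not made up. A row lasts 1/12 s, in which the tool goes at most 41.7 mm and 7.16 degrees, less where a joint would pass 70% of its speed; a pose out of reach is approached as far as the arm can. A call is refused whole if a number of a shift passes 4.17 or a number of a turn 0.125, either way. A call with a gripper value outside its range is refused whole. The fingers move at their own pace and stop on an object; "squeeze" is the grip in N (left out, the last holds). Time passes only in rows, so rows that do not move let the fingers close. It gives the time, the measured TCP pose, the force and the opening at its end, in the units of the state.
- manip.sense(): the state, without advancing time (a new reading comes with each control period).
- viewer.get_image(name): name is "scene" or "top" or "wrist"; returns a dict with "image" (384x512x3 uint8, red, green, blue), "vertical_fov" (degrees; the focal length in pixels is half the picture's height over the tangent of half this angle, whatever the lens; pixels are square), "cx", "cy" (the principal point, pixels), "rvec" (rotation vector, rad) and "tvec" (3), from world to camera coordinates, as OpenCV has them. Camera axes: x right, y down, z forward; pixel columns grow to the right and rows downward; lengths in m; the calibration is good to about 2 mm. A picture is of the moment at which its call begins. There is no depth.
- manip.finish_job(): hands the job in, once; it reports no verdict.
The state is a dict: "time_s": time; "q": joint angles; "qd": joint speeds; "joint_efforts": joint torques, N m; "tcp_pos": TCP position; "tcp_rot": TCP orientation; "contact_force": force on the tool from outside, world axes, zero at the start; "moment": the same for the moment, N m; "opening": finger opening in m.
Only numpy, scipy, OpenCV 4.12 (cv2) and the standard library are available. Lean on these libraries where they do the work, as an engineer would, in place of code of your own. Each camera call takes 0.05 s, during which the arm holds its last target.

## Working session

There is one attempt and no reset: what is moved stays moved. The work goes in short steps, Python scripts to look and compute and a tool call to move; the robot and the scene stay as the last step left them, time stands still between calls to the robot, and variables do not carry over. Pictures are saved under pics/ and viewed, and the job is handed in when it is done.

Besides the shell and the picture viewer there is one more tool, called as name(argument=value, ...), one argument or row to a line, values as JSON. jog_arm: Moves the arm, as the interface text tells. Its arguments: {"type":"object","properties":{"increments":{"type":"array"},"squeeze":{"type":"number"}},"required":["increments"]}

```bash
ls; mkdir -p pics; python3 - <<'E'
from cell import manip, viewer
import cv2
print(manip.sense())
for n in ["scene","top","wrist"]:
    d=viewer.get_image(n); cv2.imwrite(f"pics/{n}0.png",d["image"][:,:,::-1])
    print(n,{k:v for k,v in d.items() if k!="image"})
E
```

```text
pics
{'time_s': 0.0, 'q': array([ 1.10690871e+00,  3.59485106e-01,  1.51143697e+00, -2.06923869e-05,
        1.27248436e+00, -1.15101541e-01]), 'qd': array([ 0.0011127 ,  0.00038257, -0.00031278,  0.00056552, -0.00210078,
        0.00073565]), 'joint_efforts': array([-7.58352307e-04, -5.15368652e+01, -2.70725423e+01,  6.75342511e-02,
        3.46575910e-02, -3.21176344e-05]), 'tcp_pos': array([0.2047644 , 0.56325786, 0.2298197 ]), 'tcp_rot': array([ 8.19069714e-01,  5.73693281e-01, -7.92938811e-04,  4.40216742e-04]), 'contact_force': array([-0.43404669, -0.00604926,  0.08884686]), 'moment': array([-0.03322773,  0.03865119,  0.03634966]), 'opening': 0.08778873570492882}
scene {'vertical_fov': 55.48402158605775, 'cx': 251.9656964957123, 'cy': 185.76770365521932, 'rvec': array([ 0.85640835,  2.41119402, -1.26414775]), 'tvec': array([ 0.45173857, -0.14296229,  1.16424027])}
top {'vertical_fov': 51.00456262973876, 'cx': 261.5995963992186, 'cy': 192.76073288337017, 'rvec': array([ 2.17125511, -2.2015036 ,  0.14703772]), 'tvec': array([-0.01269795,  0.57456796,  1.09127898])}
wrist {'vertical_fov': 69.16693365796864, 'cx': 254.64743321637914, 'cy': 191.93521117217546, 'rvec': array([-2.37655753, -1.66521429, -0.2333331 ]), 'tvec': array([-0.59913039, -0.03384223,  0.39141205])}
```

View pics/scene0.png

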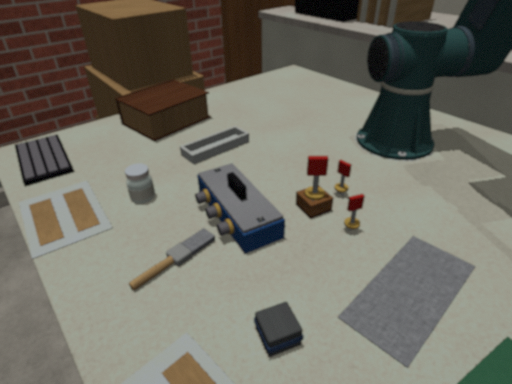

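View pics/top0.png

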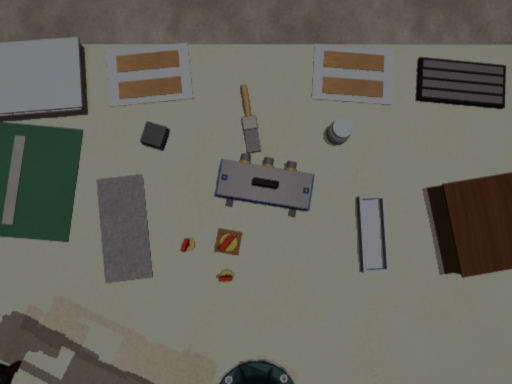

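View pics/wrist0.png

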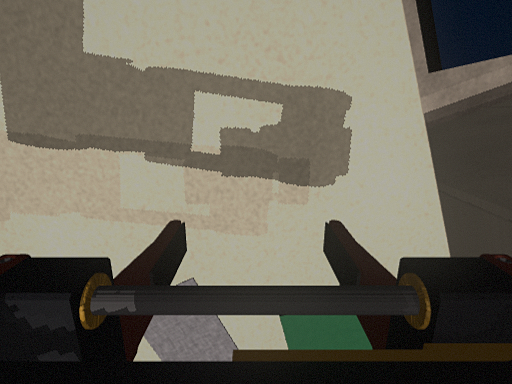

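```bash
cat > h.py <<'E'
from cell import manip, viewer
import cv2, numpy as np
from scipy.spatial.transform import Rotation as R
def snap(n,save=None):
    d=viewer.get_image(n); 
    if save: cv2.imwrite(f"pics/{save}.png",d["image"][:,:,::-1])
    return cam(d)
def cam(d):
    h=d["image"].shape[0]; f=h/2/np.tan(np.radians(d["vertical_fov"])/2)
    d["K"]=np.array([[f,0,d["cx"]],[0,f,d["cy"]],[0,0,1]]); d["Rm"]=cv2.Rodrigues(d["rvec"])[0]
    d["C"]=-d["Rm"].T@d["tvec"]; return d
def plane(d,uv,z):
    uv=np.atleast_2d(np.asarray(uv,float)); r=np.c_[uv,np.ones(len(uv))]@np.linalg.inv(d["K"]).T@d["Rm"]
    return d["C"]+r*((z-d["C"][2])/r[:,2])[:,None]
def proj(d,P):
    return cv2.projectPoints(np.atleast_2d(np.asarray(P,float)),d["rvec"],d["tvec"],d["K"],None)[0][:,0]
def tri(d1,u1,d2,u2):
    P=[d["K"]@np.c_[d["Rm"],d["tvec"]] for d in (d1,d2)]
    X=cv2.triangulatePoints(P[0],P[1],np.array(u1,float).reshape(2,1),np.array(u2,float).reshape(2,1))[:,0]; return X[:3]/X[3]
def crop(d,name,x0,y0,x1,y1,s):
    c=d["image"][y0:y1,x0:x1,::-1]; cv2.imwrite(f"pics/{name}.png",cv2.resize(c,None,fx=s,fy=s,interpolation=cv2.INTER_CUBIC))
def st():
    s=manip.sense(); T=R.from_quat(s["tcp_rot"]).as_matrix()
    print("t%.2f"%s["time_s"],"p",s["tcp_pos"].round(4),"yaw_x",round(float(np.degrees(np.arctan2(T[1,0],T[0,0]))),2),"z",T[:,2].round(3),"F",s["contact_force"].round(1),"op",round(s["opening"],4),"q",s["q"].round(2)); return s,T
def go(p,yaw=None):
    """delta in tool axes cm to reach p; yaw = desired direction (deg) of tool x (mod 180)"""
    s,T=st(); print("tool xyz cm", (T.T@(np.array(p)-s["tcp_pos"])*100).round(2))
    if yaw is not None:
        c=np.degrees(np.arctan2(T[1,0],T[0,0])); dy=(yaw-c+90)%180-90; print("tool rz rad",round(float(np.radians(-dy)),4))
    # tilt correction
    z=T.T@np.array([0,0,-1.]); e=np.cross([0,0,1],z); print("tilt fix",e.round(4))
E
python3 - <<'E'
from h import *
d=snap("top"); crop(d,"t1",170,140,330,300,5); crop(d,"t2",310,180,410,280,6)
s=snap("scene"); crop(s,"s1",180,120,380,270,4)
print(d["C"],s["C"],snap("wrist")["C"])
for n,c in [("manif",(265,184)),("stand",(228,242)),("rack",(372,233)),("pad",(125,228))]: print(n,plane(d,c,0.03))
E
```

```text
[0.46308347 0.01885399 1.14296878] [0.98865854 0.53607239 0.56137512] [0.13365909 0.58967961 0.38493319]
manif [[ 0.59865945 -0.03047351  0.03      ]]
stand [[0.43981179 0.07358044 0.03      ]]
rack [[ 0.45814744 -0.32579399  0.03      ]]
pad [[0.48224745 0.35334026 0.03      ]]
```

View pics/t1.png

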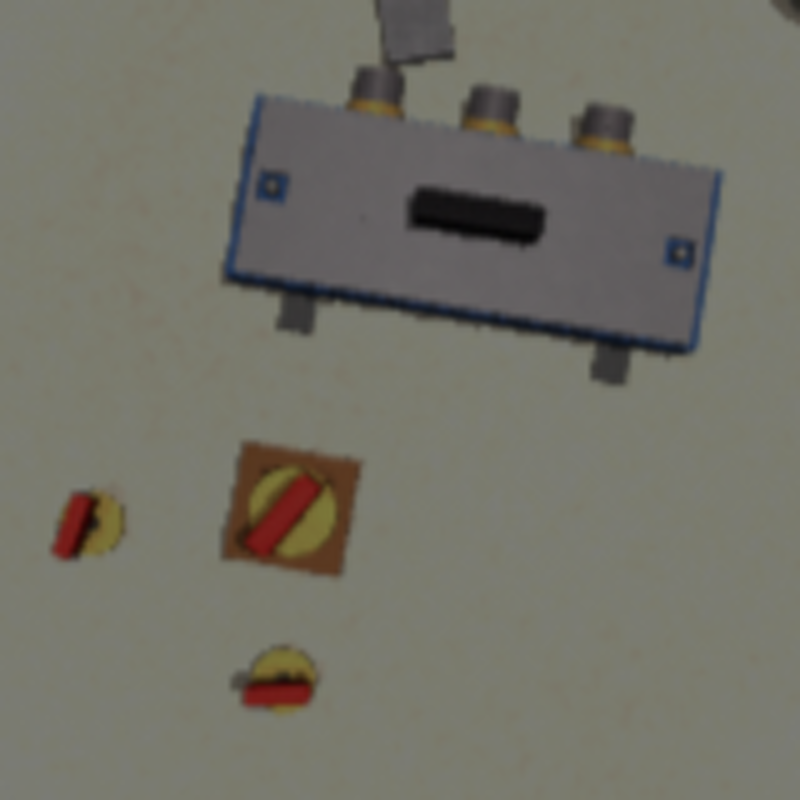

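View pics/t2.png

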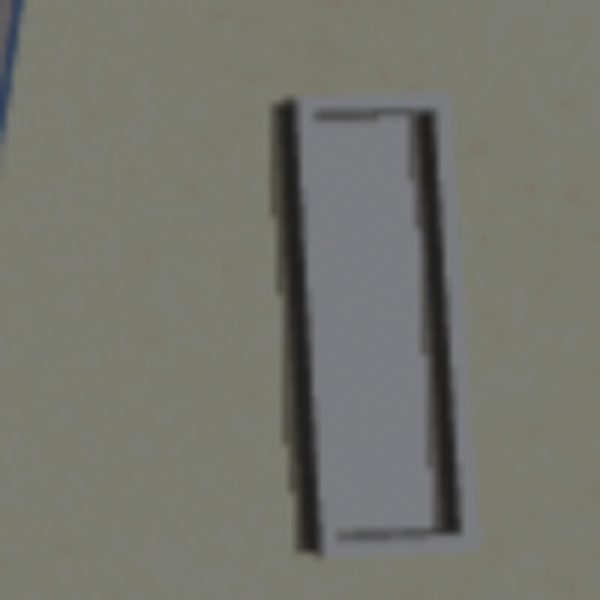

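View pics/s1.png

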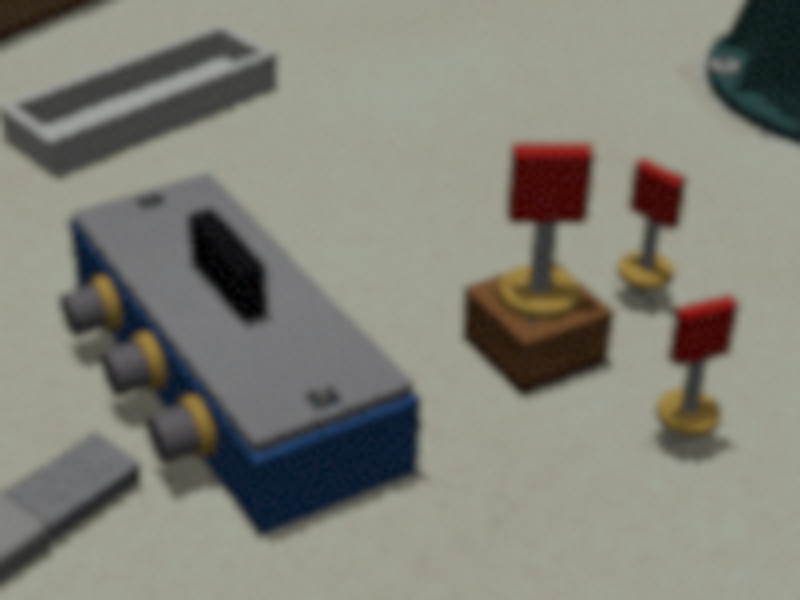

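```bash
python3 - <<'E'
from h import *
d=snap("top"); im=d["image"]; hsv=cv2.cvtColor(im,cv2.COLOR_RGB2HSV)
def rect(mask,z,name,roi):
    m=np.zeros_like(mask); x0,y0,x1,y1=roi; m[y0:y1,x0:x1]=mask[y0:y1,x0:x1]
    c=max(cv2.findContours(m,cv2.RETR_EXTERNAL,cv2.CHAIN_APPROX_NONE)[0],key=cv2.contourArea)[:,0]
    P=plane(d,c,z)[:,:2]; r=cv2.minAreaRect((P*1000).astype(np.float32)); b=cv2.boxPoints(r)
    e=b[1]-b[0],b[2]-b[1]; l=max(e,key=np.linalg.norm); print(name,np.round(r[0],1),np.round(r[1],1),"long dir",round(float(np.degrees(np.arctan2(l[1],l[0])))%180,1),len(c), hsv[int(c[:,1].mean()),int(c[:,0].mean())])
S=hsv[...,1].astype(int);V=hsv[...,2].astype(int);H=hsv[...,0].astype(int)
for p in [(230,180),(372,233),(125,228),(340,290),(219,235),(228,242)]: print(p,hsv[p[1],p[0]],im[p[1],p[0]])
low=(S<45)&(V<160)
black=((V<45)).astype(np.uint8)*255
for z in (0.03,0.099): rect(black,z,"bar",(245,170,285,196))
rect(((H>95)&(H<170)|(S<40)).astype(np.uint8)*255,0.062,"cover",(212,157,318,212))
red=(((H<8)|(H>172))&(S>150)&(V>80)).astype(np.uint8)*255
rect(red,0.144,"handle",(212,225,245,256))
rect(((H>5)&(H<22)&(S>100)).astype(np.uint8)*255,0.04,"stand",(212,225,245,256))
gr=((H>100)|(S<25)).astype(np.uint8)*255
rect(gr,0.032,"rack",(350,190,392,278))
rect(gr,0.003,"pad",(92,170,158,288))
E
```

```text
(230, 180) [170   8  98] [98 95 96]
(372, 233) [114  10 128] [123 124 128]
(125, 228) [165   6  85] [85 83 84]
(340, 290) [ 33  23 123] [122 123 112]
(219, 235) [ 13 162  88] [88 56 32]
(228, 242) [  1 198 117] [117  29  26]
bar [601.5 -30.3] [73.8 20.9] long dir 80.5 60 [150  12  21]
bar [592.9 -27.3] [69.2 19.6] long dir 80.5 60 [150  12  21]
cover [594.9 -28.9] [286.4 147.9] long dir 89.5 318 [165  28  18]
handle [440.7  72.6] [12.6 43.9] long dir 139.4 33 [  1 197 119]
stand [441.6  73.5] [63.8 61.9] long dir 78.8 86 [  1 199 118]
rack [ 450.6 -324. ] [112.  234.4] long dir 174.3 305 [120  10 128]
pad [483.2 363.9] [330. 182.] long dir 0.6 660 [ 0  6 82]
```

```bash
python3 - <<'E'
from h import *
d=snap("top"); im=d["image"]
h=plane(d,[(224.6,177.2),(306.2,190.6)],0.062); print(h,h.mean(0),np.linalg.norm(h[0]-h[1]),np.degrees(np.arctan2(*(h[0]-h[1])[[1,0]])))
r=plane(d,np.array([(295,98),(450,92),(480,548),(322,555)])/6+[310,180],0.032); print("rack",r.round(4),r.mean(0),np.linalg.norm(r[0]-r[3]),np.linalg.norm(r[0]-r[1]),np.degrees(np.arctan2(*(r[0]-r[3])[[1,0]])),np.degrees(np.arctan2(*(r[1]-r[2])[[1,0]])))
V=im.max(2); m=cv2.morphologyEx(((V<105)*255).astype(np.uint8),cv2.MORPH_OPEN,np.ones((5,5))); m[:165]=0;m[290:]=0;m[:,:88]=0;m[:,160:]=0
c=max(cv2.findContours(m,0,1)[0],key=cv2.contourArea)[:,0]; P=plane(d,c,0.003)[:,:2]*1000; q=cv2.minAreaRect(P.astype(np.float32)); print(q)
crop(d,"pad",80,160,180,300,4)
E
```

```text
[[ 0.61451439  0.07991998  0.062     ]
 [ 0.57545922 -0.14060149  0.062     ]] [ 0.5949868  -0.03034075  0.062     ] 0.22395317196402031 79.95684571617905
rack [[ 0.5607 -0.2933  0.032 ]
 [ 0.5626 -0.3665  0.032 ]
 [ 0.3525 -0.3707  0.032 ]
 [ 0.3507 -0.2974  0.032 ]] [ 0.45661126 -0.33198217  0.032     ] 0.21003134592321937 0.07319100013896836 1.1116061450335837 1.1308539470832912
((484.899169921875, 364.58734130859375), (290.8123474121094, 131.51797485351562), 6.232386112213135)
```

View pics/pad.png

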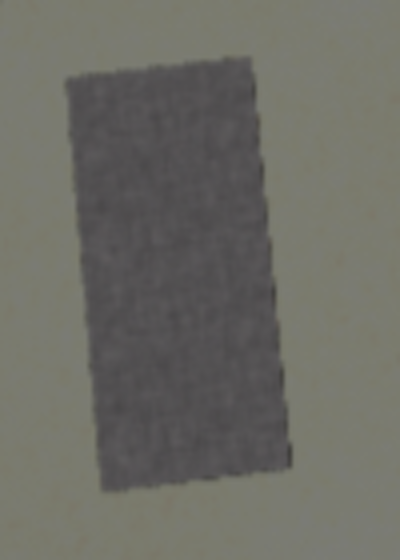

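```bash
python3 - <<'E'
from h import *
go([0.594,-0.028,0.23],-10)
E
```

```text
t0.40 p [0.205  0.5638 0.2305] yaw_x 70.02 z [-0. -0. -1.] F [ 0.4 -0.2  0.8] op 0.0881 q [ 1.11  0.36  1.51  0.    1.27 -0.12]
tool xyz cm [-42.32  56.78   0.06]
tool rz rad 1.3966
tilt fix [-0.0001  0.0003  0.    ]
```

jog_arm(
  increments=[
    {"rotation":[0,0,0],"xyz":[-2.35,3.15,0],"grip":8.7},
    {"rotation":[0,0,0],"xyz":[-2.35,3.15,0],"grip":8.7},
    {"rotation":[0,0,0],"xyz":[-2.35,3.15,0],"grip":8.7},
    {"rotation":[0,0,0],"xyz":[-2.35,3.15,0],"grip":8.7},
    {"rotation":[0,0,0],"xyz":[-2.35,3.15,0],"grip":8.7},
    {"rotation":[0,0,0],"xyz":[-2.35,3.15,0],"grip":8.7},
    {"rotation":[0,0,0],"xyz":[-2.35,3.15,0],"grip":8.7},
    {"rotation":[0,0,0],"xyz":[-2.35,3.15,0],"grip":8.7},
    {"rotation":[0,0,0],"xyz":[-2.35,3.15,0],"grip":8.7},
    {"rotation":[0,0,0],"xyz":[-2.35,3.15,0],"grip":8.7},
    {"rotation":[0,0,0],"xyz":[-2.35,3.15,0],"grip":8.7},
    {"rotation":[0,0,0],"xyz":[-2.35,3.15,0],"grip":8.7},
  ],
)

```text
time_s: 1.4
tcp_pos: [0.4647, 0.1678, 0.2309]
tcp_rot: [0.819, 0.574, 0.0, 0.0]
contact_force: [0.2, 0.5, -0.2]
opening: 0.0868
```

jog_arm(
  increments=[
    {"rotation":[0,0,0],"xyz":[-2.35,3.15,0],"grip":8.7},
    {"rotation":[0,0,0],"xyz":[-2.35,3.15,0],"grip":8.7},
    {"rotation":[0,0,0],"xyz":[-2.35,3.15,0],"grip":8.7},
    {"rotation":[0,0,0],"xyz":[-2.35,3.15,0],"grip":8.7},
    {"rotation":[0,0,0],"xyz":[-2.35,3.15,0],"grip":8.7},
    {"rotation":[0,0,0],"xyz":[-2.35,3.15,0],"grip":8.7},
  ],
)

```text
time_s: 1.9
tcp_pos: [0.5941, -0.0294, 0.2308]
tcp_rot: [0.819, 0.574, 0.0, 0.0]
contact_force: [0.2, 0.6, 0.6]
opening: 0.087
```

jog_arm(
  increments=[
    {"rotation":[0,0,0.116],"xyz":[0,0,0],"grip":8.7},
    {"rotation":[0,0,0.116],"xyz":[0,0,0],"grip":8.7},
    {"rotation":[0,0,0.116],"xyz":[0,0,0],"grip":8.7},
    {"rotation":[0,0,0.116],"xyz":[0,0,0],"grip":8.7},
    {"rotation":[0,0,0.116],"xyz":[0,0,0],"grip":8.7},
    {"rotation":[0,0,0.116],"xyz":[0,0,0],"grip":8.7},
    {"rotation":[0,0,0.116],"xyz":[0,0,0],"grip":8.7},
    {"rotation":[0,0,0.116],"xyz":[0,0,0],"grip":8.7},
    {"rotation":[0,0,0.116],"xyz":[0,0,0],"grip":8.7},
    {"rotation":[0,0,0.116],"xyz":[0,0,0],"grip":8.7},
    {"rotation":[0,0,0.116],"xyz":[0,0,0],"grip":8.7},
    {"rotation":[0,0,0.116],"xyz":[0,0,0],"grip":8.7},
  ],
)

```text
time_s: 2.9
tcp_pos: [0.5933, -0.0275, 0.2307]
tcp_rot: [0.996, -0.088, -0.0, 0.0]
contact_force: [-0.2, -0.2, 0.0]
opening: 0.0868
```

```bash
python3 - <<'E'
from h import *
go([0.594,-0.028,0.23],-10)
snap("wrist","w1")
E
```

```text
t2.90 p [ 0.5933 -0.0275  0.2307] yaw_x -10.07 z [-0. -0. -1.] F [-0.2 -0.2  0. ] op 0.0868 q [-0.16  0.35  1.52 -0.    1.27  0.01]
tool xyz cm [0.08 0.04 0.07]
tool rz rad -0.0012
tilt fix [ 0.0001  0.0001 -0.    ]
```

View pics/w1.png

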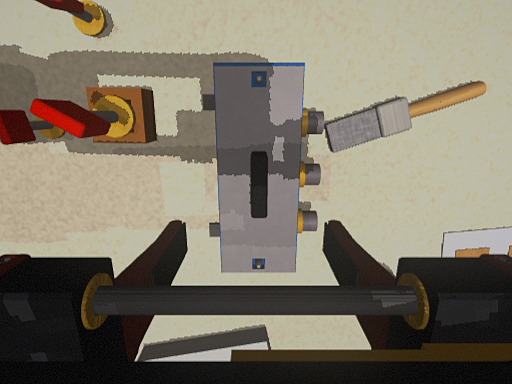

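```bash
python3 - <<'E'
from h import *
d=snap("wrist")
h=plane(d,[(259,78.5),(258.5,264)],0.062); print(h,h.mean(0),np.linalg.norm(h[0]-h[1]),np.degrees(np.arctan2(*(h[0]-h[1])[[1,0]])))
g=cv2.cvtColor(d["image"],cv2.COLOR_RGB2GRAY); m=((g<45)*255).astype(np.uint8); m[:, :235]=0;m[:,285:]=0;m[:140]=0;m[225:]=0
c=max(cv2.findContours(m,0,1)[0],key=cv2.contourArea)[:,0]
for z in (.099,.09):
  q=cv2.minAreaRect((plane(d,c,z)[:,:2]*1000).astype(np.float32)); print(z,q)
crop(d,"w1c",190,50,330,290,3)
E
```

```text
[[ 0.61804124  0.08024049  0.062     ]
 [ 0.57741167 -0.14177788  0.062     ]] [ 0.59772645 -0.03076869  0.062     ] 0.22570538502176327 79.62956792144956
0.099 ((597.822265625, -27.314048767089844), (72.55671691894531, 17.664682388305664), 80.25275421142578)
0.09 ((597.5157470703125, -29.66402816772461), (74.83702087402344, 18.219810485839844), 80.25263214111328)
```

View pics/w1c.png

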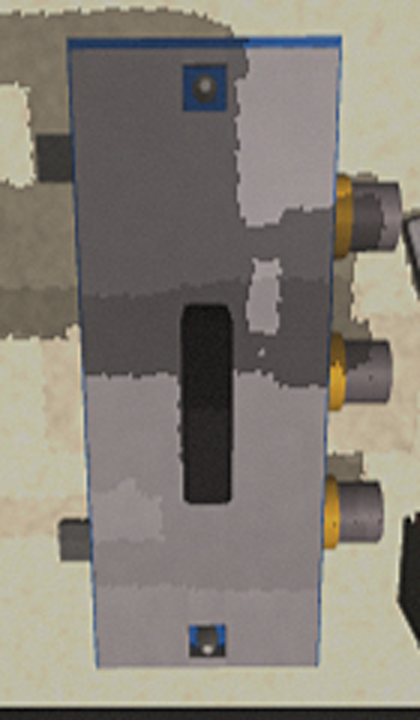

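jog_arm(
  increments=[
    {"rotation":[0,0,0],"xyz":[0.34,0.1,3.5],"grip":8.7},
    {"rotation":[0,0,0],"xyz":[0,0,3.5],"grip":8.7},
    {"rotation":[0,0,0],"xyz":[0,0,3.5],"grip":8.7},
    {"rotation":[0,0,0],"xyz":[0,0,2.5],"grip":8.7},
    {"rotation":[0,0,0],"xyz":[0,0,1.5],"grip":8.7},
    {"rotation":[0,0,0],"xyz":[0,0,0.9],"grip":8.7},
    {"rotation":[0,0,0],"xyz":[0,0,0],"grip":8.7},
    {"rotation":[0,0,0],"xyz":[0,0,0],"grip":8.7},
  ],
)

```text
time_s: 3.67
tcp_pos: [0.5968, -0.0291, 0.0769]
tcp_rot: [0.996, -0.084, 0.0, 0.0]
contact_force: [-0.5, 0.1, 1.1]
opening: 0.0868
```

jog_arm(
  increments=[
    {"rotation":[0,0,0],"xyz":[0,0,0],"grip":1},
    {"rotation":[0,0,0],"xyz":[0,0,0],"grip":1},
    {"rotation":[0,0,0],"xyz":[0,0,0],"grip":1},
    {"rotation":[0,0,0],"xyz":[0,0,0],"grip":1},
    {"rotation":[0,0,0],"xyz":[0,0,0],"grip":1},
    {"rotation":[0,0,0],"xyz":[0,0,0],"grip":1},
    {"rotation":[0,0,0],"xyz":[0,0,0],"grip":1},
    {"rotation":[0,0,0],"xyz":[0,0,0],"grip":1},
    {"rotation":[0,0,0],"xyz":[0,0,0],"grip":1},
    {"rotation":[0,0,0],"xyz":[0,0,0],"grip":1},
  ],
  squeeze=40,
)

```text
time_s: 4.5
tcp_pos: [0.5965, -0.029, 0.0766]
tcp_rot: [0.996, -0.085, -0.0, 0.0]
contact_force: [0.2, 0.7, 0.4]
opening: 0.0241
```

```bash
python3 - <<'E'
from h import *
st(); d=snap("wrist","w2")
E
```

```text
t4.50 p [ 0.5965 -0.029   0.0766] yaw_x -9.74 z [-0. -0. -1.] F [0.2 0.7 0.4] op 0.0241 q [-0.16  0.53  1.67 -0.    0.95  0.01]
```

View pics/w2.png

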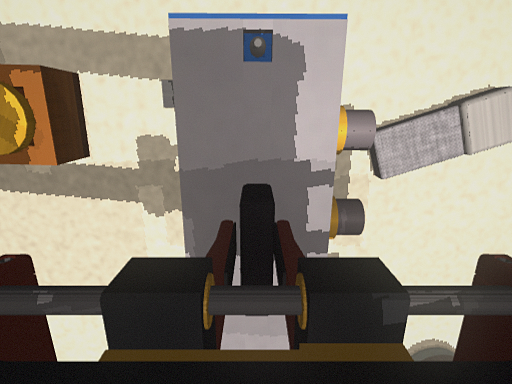

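jog_arm(
  increments=[
    {"rotation":[0,0,0],"xyz":[0,0,0],"grip":1},
    {"rotation":[0,0,0],"xyz":[0,0,0],"grip":1},
    {"rotation":[0,0,0],"xyz":[0,0,0],"grip":1},
    {"rotation":[0,0,0],"xyz":[0,0,0],"grip":1},
  ],
)

```text
time_s: 4.88
tcp_pos: [0.5967, -0.0291, 0.0766]
tcp_rot: [0.996, -0.085, 0.0, 0.0]
contact_force: [1.4, 0.5, -1.6]
opening: 0.0177
```

```bash
python3 - <<'E'
from h import *
st(); d=snap("wrist","w3"); crop(d,"w3c",150,0,360,260,3)
E
```

```text
t4.88 p [ 0.5967 -0.0291  0.0766] yaw_x -9.74 z [ 0. -0. -1.] F [ 1.4  0.5 -1.6] op 0.0177 q [-0.16  0.53  1.67 -0.    0.95  0.01]
```

View pics/w3c.png

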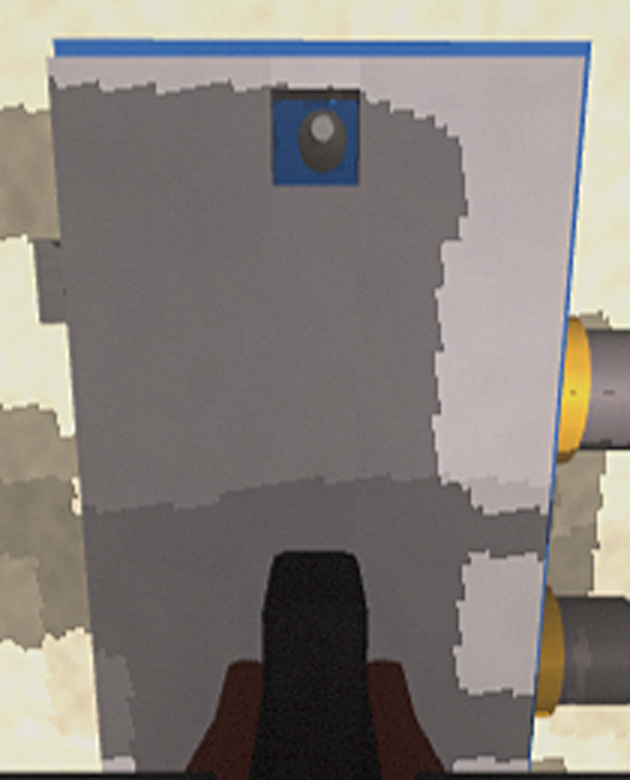

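jog_arm(
  increments=[
    {"rotation":[0,0,0],"xyz":[0,0,-1],"grip":1},
    {"rotation":[0,0,0],"xyz":[0,0,-1.5],"grip":1},
    {"rotation":[0,0,0],"xyz":[0,0,-2.4],"grip":1},
    {"rotation":[0,0,0],"xyz":[0,0,-2.5],"grip":1},
    {"rotation":[0,0,0],"xyz":[0,0,-2.5],"grip":1},
    {"rotation":[0,0,0],"xyz":[0,0,-2.5],"grip":1},
    {"rotation":[0,0,0],"xyz":[0,0,0],"grip":1},
  ],
)

```text
time_s: 5.52
tcp_pos: [0.5992, -0.0294, 0.206]
tcp_rot: [0.996, -0.085, 0.004, 0.0]
contact_force: [1.4, -0.2, -2.6]
opening: 0.0181
```

```bash
python3 - <<'E'
from h import *
st(); d=snap("wrist","w4");snap("scene","sc4")
E
```

```text
t5.52 p [ 0.5992 -0.0294  0.206 ] yaw_x -9.73 z [ 0.008 -0.001 -1.   ] F [ 1.4 -0.2 -2.6] op 0.0181 q [-0.16  0.38  1.55 -0.    1.21  0.01]
```

View pics/w4.png

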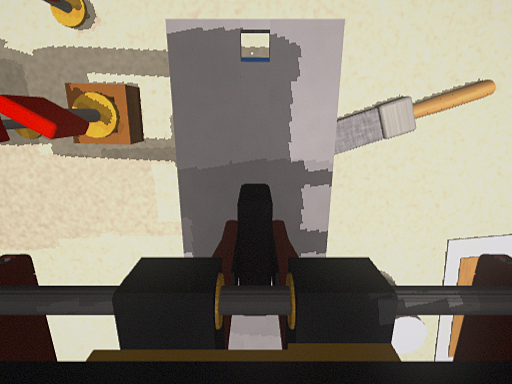

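View pics/sc4.png

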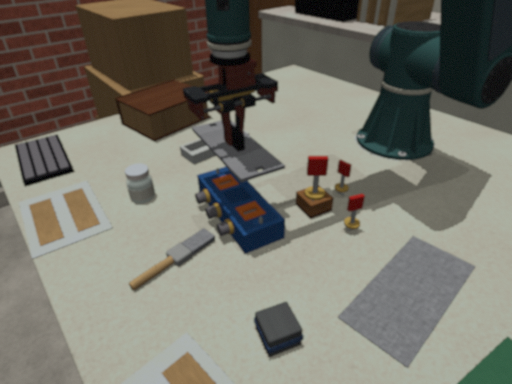

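jog_arm(
  increments=[
    {"rotation":[0,0,0],"xyz":[-1.75,-3.7,0],"grip":1},
    {"rotation":[0,0,0],"xyz":[-1.75,-3.7,0],"grip":1},
    {"rotation":[0,0,0],"xyz":[-1.75,-3.7,0],"grip":1},
    {"rotation":[0,0,0],"xyz":[-1.75,-3.7,0],"grip":1},
    {"rotation":[0,0,0],"xyz":[-1.75,-3.7,0],"grip":1},
    {"rotation":[0,0,0],"xyz":[-1.75,-3.7,0],"grip":1},
    {"rotation":[0,0,0],"xyz":[-1.75,-3.7,0],"grip":1},
    {"rotation":[0,0,0],"xyz":[-1.75,-3.7,0],"grip":1},
    {"rotation":[0,0,0],"xyz":[-1.75,-3.7,0],"grip":1},
    {"rotation":[0,0,0],"xyz":[-1.75,-3.7,0],"grip":1},
  ],
)

```text
time_s: 6.45
tcp_pos: [0.4841, 0.3661, 0.198]
tcp_rot: [0.996, -0.085, -0.002, 0.001]
contact_force: [1.0, -0.4, -3.7]
opening: 0.0178
```

jog_arm(
  increments=[
    {"rotation":[0,0,-0.12],"xyz":[0,0,0],"grip":1},
    {"rotation":[0,0,-0.12],"xyz":[0,0,0],"grip":1},
    {"rotation":[0,0,-0.12],"xyz":[0,0,0],"grip":1},
    {"rotation":[0,0,-0.12],"xyz":[0,0,0],"grip":1},
    {"rotation":[0,0,-0.12],"xyz":[0,0,0],"grip":1},
    {"rotation":[0,0,-0.12],"xyz":[0,0,0],"grip":1},
    {"rotation":[0,0,-0.12],"xyz":[0,0,0],"grip":1},
    {"rotation":[0,0,-0.12],"xyz":[0,0,0],"grip":1},
    {"rotation":[0,0,-0.12],"xyz":[0,0,0],"grip":1},
    {"rotation":[0,0,-0.12],"xyz":[0,0,0],"grip":1},
    {"rotation":[0,0,-0.12],"xyz":[0,0,0],"grip":1},
    {"rotation":[0,0,-0.12],"xyz":[0,0,0],"grip":1},
  ],
)

```text
time_s: 7.45
tcp_pos: [0.4849, 0.3642, 0.1979]
tcp_rot: [0.803, 0.596, -0.003, -0.0]
contact_force: [0.4, -0.8, -3.4]
opening: 0.0179
```

jog_arm(
  increments=[
    {"rotation":[0,0,-0.12],"xyz":[0,0,0],"grip":1},
    {"rotation":[0,0,-0.12],"xyz":[0,0,0],"grip":1},
    {"rotation":[0,0,-0.12],"xyz":[0,0,0],"grip":1},
    {"rotation":[0,0,-0.05],"xyz":[0,0,0],"grip":1},
    {"rotation":[0,0,0],"xyz":[0,0,0],"grip":1},
  ],
)

```text
time_s: 7.87
tcp_pos: [0.485, 0.3642, 0.198]
tcp_rot: [0.667, 0.745, -0.002, -0.001]
contact_force: [0.0, -0.3, -3.7]
opening: 0.0178
```

```bash
python3 - <<'E'
from h import *
go([.487,.365,.06],96); d=snap("wrist","w5");snap("top","t5")
E
```

```text
t7.87 p [0.485  0.3642 0.198 ] yaw_x 96.36 z [-0.004 -0.003 -1.   ] F [ 0.  -0.3 -3.7] op 0.0178 q [ 0.53  0.4   1.53 -0.    1.22 -1.15]
tool xyz cm [ 0.09  0.26 13.8 ]
tool rz rad 0.0062
tilt fix [-0.0045  0.0021  0.    ]
```

View pics/w5.png

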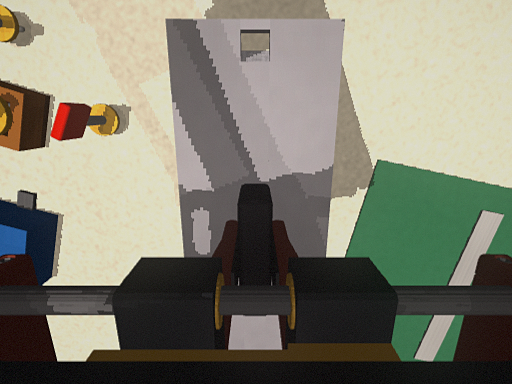

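View pics/t5.png

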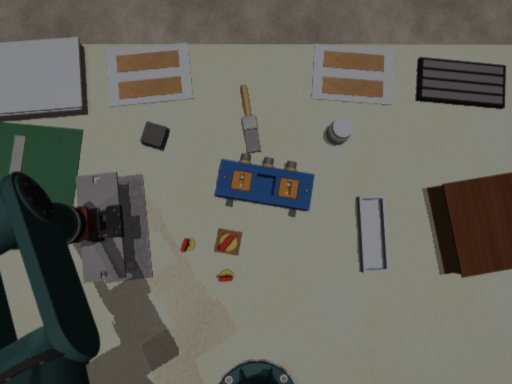

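jog_arm(
  increments=[
    {"rotation":[0,0,0.006],"xyz":[0.1,0.25,3.5],"grip":1},
    {"rotation":[0,0,0],"xyz":[0,0,3.5],"grip":1},
    {"rotation":[0,0,0],"xyz":[0,0,3.5],"grip":1},
    {"rotation":[0,0,0],"xyz":[0,0,2.5],"grip":1},
    {"rotation":[0,0,0],"xyz":[0,0,2],"grip":1},
    {"rotation":[0,0,0],"xyz":[0,0,1],"grip":1},
    {"rotation":[0,0,0],"xyz":[0,0,0.5],"grip":1},
    {"rotation":[0,0,0],"xyz":[0,0,0],"grip":1},
    {"rotation":[0,0,0],"xyz":[0,0,0],"grip":1},
  ],
)

```text
time_s: 8.72
tcp_pos: [0.4896, 0.3669, 0.0363]
tcp_rot: [0.67, 0.742, 0.0, 0.0]
contact_force: [-0.3, 0.3, -3.6]
opening: 0.0177
```

```bash
python3 - <<'E'
from h import *
go([.487,.365,.0255],96); snap("wrist","w6")
E
```

```text
t8.72 p [0.4896 0.3669 0.0363] yaw_x 95.89 z [ 0.001  0.001 -1.   ] F [-0.3  0.3 -3.6] op 0.0177 q [ 0.53  0.6   1.66 -0.    0.88 -1.14]
tool xyz cm [-0.16 -0.28  1.08]
tool rz rad -0.002
tilt fix [ 0.0009 -0.0004  0.    ]
```

View pics/w6.png

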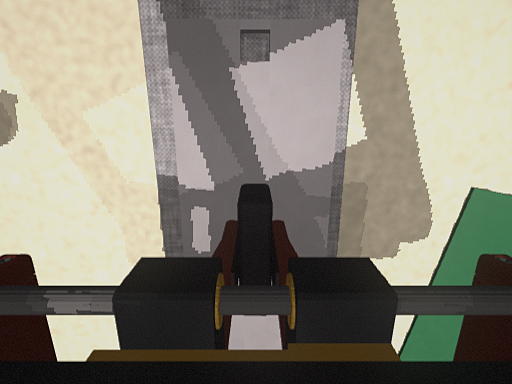

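jog_arm(
  increments=[
    {"rotation":[0,0,0],"xyz":[-0.25,-0.28,0.6],"grip":1},
    {"rotation":[0,0,0],"xyz":[0,0,0.3],"grip":1},
    {"rotation":[0,0,0],"xyz":[0,0,0.2],"grip":1},
    {"rotation":[0,0,0],"xyz":[0,0,0],"grip":1},
    {"rotation":[0,0,0],"xyz":[0,0,0],"grip":1},
  ],
)

```text
time_s: 9.18
tcp_pos: [0.4864, 0.3635, 0.0256]
tcp_rot: [0.67, 0.743, -0.0, 0.0]
contact_force: [-3.4, -2.2, 4.3]
opening: 0.0179
```

jog_arm(
  increments=[
    {"rotation":[0,0,0],"xyz":[0,0,0],"grip":6},
    {"rotation":[0,0,0],"xyz":[0,0,0],"grip":6},
    {"rotation":[0,0,0],"xyz":[0,0,0],"grip":6},
    {"rotation":[0,0,0],"xyz":[0,0,-0.5],"grip":6},
    {"rotation":[0,0,0],"xyz":[0,0,-2],"grip":6},
    {"rotation":[0,0,0],"xyz":[0,0,-3.5],"grip":6},
    {"rotation":[0,0,0],"xyz":[0,0,-4],"grip":6},
    {"rotation":[0,0,0],"xyz":[0,0,-4],"grip":6},
    {"rotation":[0,0,0],"xyz":[0,0,-4],"grip":6},
    {"rotation":[0,0,0],"xyz":[0,0,-2],"grip":6},
  ],
)

```text
time_s: 10.02
tcp_pos: [0.4884, 0.3649, 0.2304]
tcp_rot: [0.67, 0.743, 0.003, 0.001]
contact_force: [0.8, 0.6, -0.0]
opening: 0.0599
```

```bash
python3 - <<'E'
from h import *
go([.442,.073,.22],49.4); snap("wrist","w7")
E
```

```text
t10.02 p [0.4884 0.3649 0.2304] yaw_x 95.92 z [ 0.006  0.004 -1.   ] F [ 0.8  0.6 -0. ] op 0.0599 q [ 0.53  0.37  1.49  0.    1.27 -1.15]
tool xyz cm [-28.56  -7.63   0.91]
tool rz rad 0.8119
tilt fix [ 0.0066 -0.003   0.    ]
```

View pics/w7.png

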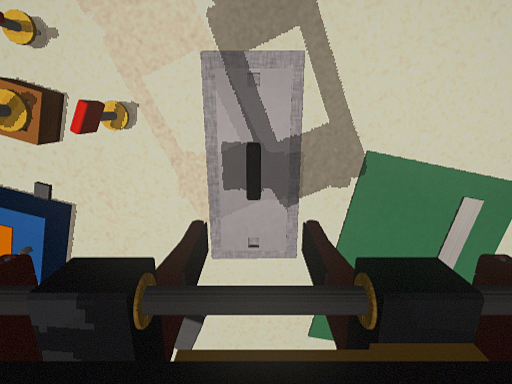

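jog_arm(
  increments=[
    {"rotation":[0.007,-0.003,0],"xyz":[-3.57,-0.95,0],"grip":6},
    {"rotation":[0,0,0],"xyz":[-3.57,-0.95,0],"grip":6},
    {"rotation":[0,0,0],"xyz":[-3.57,-0.95,0],"grip":6},
    {"rotation":[0,0,0],"xyz":[-3.57,-0.95,0],"grip":6},
    {"rotation":[0,0,0],"xyz":[-3.57,-0.95,0],"grip":6},
    {"rotation":[0,0,0],"xyz":[-3.57,-0.95,0],"grip":6},
    {"rotation":[0,0,0],"xyz":[-3.57,-0.95,0],"grip":6},
    {"rotation":[0,0,0],"xyz":[-3.57,-0.95,0],"grip":6},
  ],
)

```text
time_s: 10.73
tcp_pos: [0.4396, 0.0703, 0.226]
tcp_rot: [0.67, 0.743, -0.004, -0.001]
contact_force: [0.5, -0.8, 0.1]
opening: 0.0595
```

jog_arm(
  increments=[
    {"rotation":[0,0,0.116],"xyz":[0,0,0],"grip":6},
    {"rotation":[0,0,0.116],"xyz":[0,0,0],"grip":6},
    {"rotation":[0,0,0.116],"xyz":[0,0,0],"grip":6},
    {"rotation":[0,0,0.116],"xyz":[0,0,0],"grip":6},
    {"rotation":[0,0,0.116],"xyz":[0,0,0],"grip":6},
    {"rotation":[0,0,0.116],"xyz":[0,0,0],"grip":6},
    {"rotation":[0,0,0.116],"xyz":[0,0,0],"grip":6},
    {"rotation":[0,0,0],"xyz":[0,0,0],"grip":6},
  ],
)

```text
time_s: 11.4
tcp_pos: [0.4402, 0.0718, 0.2259]
tcp_rot: [0.909, 0.416, -0.004, 0.0]
contact_force: [0.3, 0.5, -1.0]
opening: 0.0602
```

```bash
python3 - <<'E'
from h import *
go([.442,.073,.22],49.4); snap("wrist","w8")
E
```

```text
t11.40 p [0.4402 0.0718 0.2259] yaw_x 49.15 z [-0.007 -0.004 -1.   ] F [ 0.3  0.5 -1. ] op 0.0602 q [ 0.01  0.14  1.83 -0.    1.18 -0.85]
tool xyz cm [0.21 0.06 0.59]
tool rz rad -0.0044
tilt fix [-0.0026  0.0071  0.    ]
```

View pics/w8.png

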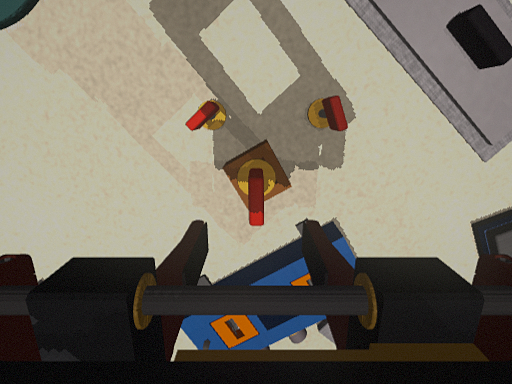

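```bash
python3 - <<'E'
from h import *
d=snap("wrist"); crop(d,"w8c",190,80,370,240,4)
im=d["image"].astype(int); m=((im[...,0]>1.8*im[...,1])&(im[...,0]>1.8*im[...,2])&(im[...,0]>60)).astype(np.uint8)*255; m[:160]=0; m[230:]=0;m[:,:240]=0;m[:,275:]=0
ys,xs=np.nonzero(m); print(xs.min(),xs.max(),ys.min(),ys.max())
for y in (190,205,218): print(y, xs[ys==y].min(),xs[ys==y].max())
st()
print(plane(d,[(xs[ys>=215].mean(),ys.max()+.5),(256,ys.min())],.144))
E
```

```text
248 273 169 225
190 249 263
205 249 263
218 249 263
t11.50 p [0.4402 0.0718 0.2259] yaw_x 49.6 z [-0.007 -0.004 -1.   ] F [-0.6 -0.4  0. ] op 0.06 q [ 0.01  0.14  1.83 -0.    1.18 -0.85]
[[0.45897282 0.05680201 0.144     ]
 [0.41894318 0.09087237 0.144     ]]
```

View pics/w8c.png

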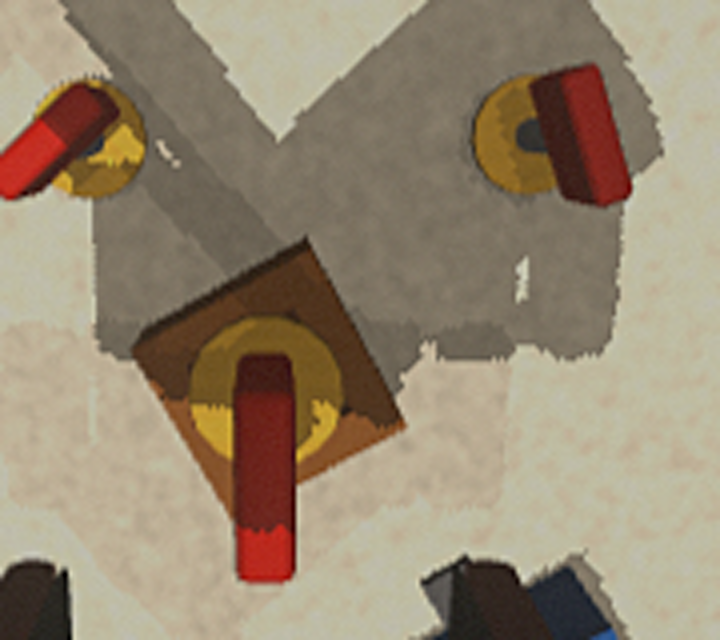

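jog_arm(
  increments=[
    {"rotation":[-0.0026,0.0071,0],"xyz":[0.1,0,3],"grip":6},
    {"rotation":[0,0,0],"xyz":[0,0,3],"grip":6},
    {"rotation":[0,0,0],"xyz":[0,0,2.5],"grip":6},
    {"rotation":[0,0,0],"xyz":[0,0,2],"grip":6},
    {"rotation":[0,0,0],"xyz":[0,0,1.2],"grip":6},
    {"rotation":[0,0,0],"xyz":[0,0,0],"grip":6},
    {"rotation":[0,0,0],"xyz":[0,0,0],"grip":6},
  ],
)

```text
time_s: 12.08
tcp_pos: [0.4404, 0.0725, 0.1086]
tcp_rot: [0.908, 0.419, -0.001, -0.0]
contact_force: [1.0, -0.3, 0.5]
opening: 0.0596
```

```bash
python3 - <<'E'
from h import *
go([.4415,.072,.109],49.4); snap("wrist","w9")
E
```

```text
t12.08 p [0.4404 0.0725 0.1086] yaw_x 49.51 z [-0.002 -0.    -1.   ] F [ 1.  -0.3  0.5] op 0.0596 q [ 0.01  0.31  1.97 -0.    0.87 -0.86]
tool xyz cm [ 0.04  0.12 -0.04]
tool rz rad 0.002
tilt fix [-0.0012  0.0012  0.    ]
```

View pics/w9.png

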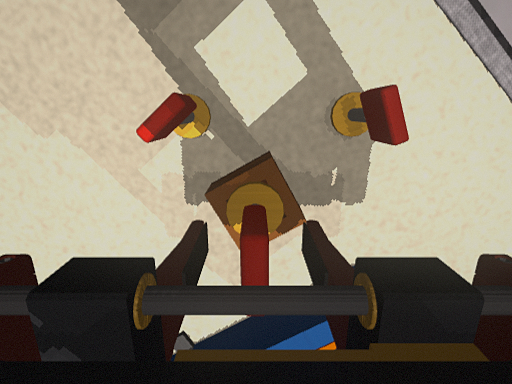

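Handle sits between the fingers (x≈255), aligned. Close.

jog_arm(
  increments=[
    {"rotation":[0,0,0],"xyz":[0.04,0.1,0],"grip":0.8},
    {"rotation":[0,0,0],"xyz":[0,0,0],"grip":0.8},
    {"rotation":[0,0,0],"xyz":[0,0,0],"grip":0.8},
    {"rotation":[0,0,0],"xyz":[0,0,0],"grip":0.8},
    {"rotation":[0,0,0],"xyz":[0,0,0],"grip":0.8},
    {"rotation":[0,0,0],"xyz":[0,0,0],"grip":0.8},
    {"rotation":[0,0,0],"xyz":[0,0,0],"grip":0.8},
    {"rotation":[0,0,0],"xyz":[0,0,0],"grip":0.8},
    {"rotation":[0,0,0],"xyz":[0,0,0],"grip":0.8},
    {"rotation":[0,0,0],"xyz":[0,0,0],"grip":0.8},
  ],
  squeeze=50,
)

```text
time_s: 12.97
tcp_pos: [0.4417, 0.0721, 0.1088]
tcp_rot: [0.909, 0.418, -0.0, -0.0]
contact_force: [-0.6, -0.4, 0.3]
opening: 0.0135
```

```bash
python3 - <<'E'
from h import *
st()
E
```

```text
t12.97 p [0.4417 0.0721 0.1088] yaw_x 49.39 z [-0. -0. -1.] F [-0.6 -0.4  0.3] op 0.0135 q [ 0.01  0.31  1.97 -0.    0.87 -0.85]
```

jog_arm(
  increments=[
    {"rotation":[0,0,0],"xyz":[0,0,-1],"grip":0.8},
    {"rotation":[0,0,0],"xyz":[0,0,-2],"grip":0.8},
    {"rotation":[0,0,0],"xyz":[0,0,-3],"grip":0.8},
    {"rotation":[0,0,0],"xyz":[0,0,-3],"grip":0.8},
    {"rotation":[0,0,0],"xyz":[0,0,-2],"grip":0.8},
    {"rotation":[0,0,0],"xyz":[1.29,3.75,0],"grip":0.8},
    {"rotation":[0,0,0],"xyz":[1.29,3.75,0],"grip":0.8},
    {"rotation":[0,0,0],"xyz":[1.29,3.75,0],"grip":0.8},
    {"rotation":[0,0,0],"xyz":[1.29,3.75,0],"grip":0.8},
    {"rotation":[0,0,0],"xyz":[1.29,3.75,0],"grip":0.8},
    {"rotation":[0,0,0],"xyz":[1.29,3.75,0],"grip":0.8},
    {"rotation":[0,0,0],"xyz":[1.29,3.75,0],"grip":0.8},
  ],
)

```text
time_s: 13.97
tcp_pos: [0.7009, -0.0309, 0.2179]
tcp_rot: [0.909, 0.418, -0.001, -0.0]
contact_force: [0.7, 0.2, -2.2]
opening: 0.0137
```

jog_arm(
  increments=[
    {"rotation":[0,0,-0.107],"xyz":[0,0,0],"grip":0.8},
    {"rotation":[0,0,-0.107],"xyz":[0,0,0],"grip":0.8},
    {"rotation":[0,0,-0.107],"xyz":[0,0,0],"grip":0.8},
    {"rotation":[0,0,-0.107],"xyz":[0,0,0],"grip":0.8},
    {"rotation":[0,0,-0.107],"xyz":[0,0,0],"grip":0.8},
    {"rotation":[0,0,0],"xyz":[0,0,0],"grip":0.8},
    {"rotation":[0,0,0],"xyz":[0,0,0],"grip":0.8},
  ],
)

```text
time_s: 14.55
tcp_pos: [0.6994, -0.0301, 0.2181]
tcp_rot: [0.767, 0.642, -0.001, -0.001]
contact_force: [0.2, -0.1, -2.2]
opening: 0.0139
```

```bash
python3 - <<'E'
from h import *
st(); snap("wrist","w10"); snap("scene","sc10")
E
```

```text
t14.55 p [ 0.6994 -0.0301  0.2181] yaw_x 79.86 z [-0.001  0.    -1.   ] F [ 0.2 -0.1 -2.2] op 0.0139 q [-0.14  0.51  1.29 -0.    1.34 -1.54]
```

View pics/w10.png

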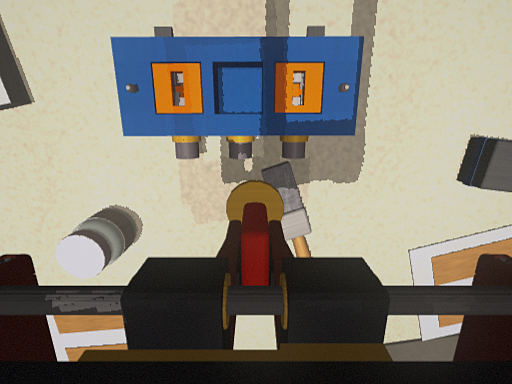

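View pics/sc10.png

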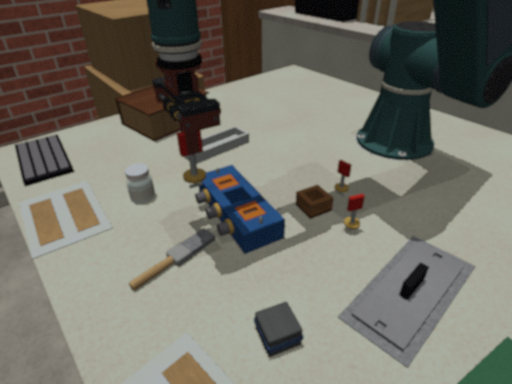

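```bash
python3 - <<'E'
from h import *
d=snap("wrist"); crop(d,"w10c",100,20,380,170,2.8)
hsv=cv2.cvtColor(d["image"],cv2.COLOR_RGB2HSV)
m=((hsv[...,0]>5)&(hsv[...,0]<22)&(hsv[...,1]>150)&(hsv[...,2]>100)).astype(np.uint8)*255; m[125:]=0;m[:40]=0;m[:,:140]=0;m[:,340:]=0
m=cv2.morphologyEx(m,cv2.MORPH_CLOSE,np.ones((3,3)))
for c in cv2.findContours(m,0,1)[0]:
    if cv2.contourArea(c)<300: continue
    c=c[:,0]; q=cv2.minAreaRect((plane(d,c+0.0,.054)[:,:2]*1000).astype(np.float32)); print(cv2.boundingRect(c),q)
b=((hsv[...,0]>95)&(hsv[...,0]<125)&(hsv[...,1]>120)).astype(np.uint8)*255; b[140:]=0;b=cv2.bitwise_or(b,m);b[:,:100]=0;b[:,370:]=0
c=max(cv2.findContours(b,0,1)[0],key=cv2.contourArea)[:,0]; print("manifold top",cv2.minAreaRect((plane(d,c+0.0,.054)[:,:2]*1000).astype(np.float32)))
p=plane(d,[(132,88),(346,87)],.069); print(p,p.mean(0),np.linalg.norm(p[0]-p[1]))
E
```

```text
(152, 63, 51, 50) ((586.12646484375, -94.27529907226562), (50.895198822021484, 49.567508697509766), 79.88996887207031)
(275, 62, 49, 51) ((608.49609375, 33.914573669433594), (50.636051177978516, 50.53868103027344), 79.8900375366211)
manifold top ((596.740966796875, -30.015228271484375), (259.7713317871094, 98.84285736083984), 79.8912124633789)
[[ 0.57971328 -0.13651029  0.069     ]
 [ 0.6173096   0.07980367  0.069     ]] [ 0.59851144 -0.02835331  0.069     ] 0.21955685603209654
```

View pics/w10c.png

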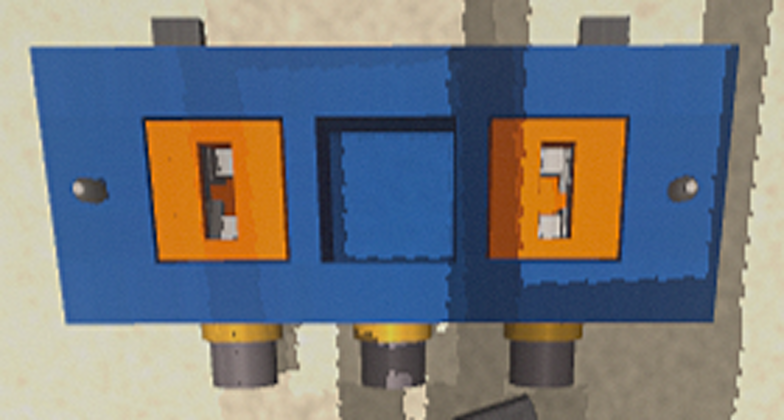

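```bash
python3 - <<'E'
from h import *
d=snap("wrist"); s,T=st()
ax=s["tcp_pos"]+T[:,2]*(0.0888-.020)
im=d["image"].copy()
crop(d,"w11c",200,150,320,290,5)
t=np.linspace(0,2*np.pi,73)
for dz,colr in ((0,(0,255,0)),(.008,(255,0,255))):
  P=ax+np.c_[.024*np.cos(t),.024*np.sin(t),0*t+dz]; uv=proj(d,P); print(dz,uv.min(0),uv.max(0))
hsv=cv2.cvtColor(im,cv2.COLOR_RGB2HSV); m=((hsv[...,0]>15)&(hsv[...,0]<32)&(hsv[...,1]>120)); m[:150]=0;m[235:]=0;m[:,:200]=0;m[:,300:]=0
ys,xs=np.nonzero(m); print(xs.min(),xs.max(),ys.min())
E
```

```text
t14.75 p [ 0.6997 -0.0301  0.2187] yaw_x 79.94 z [-0. -0. -1.] F [-0.3 -0.3 -2.1] op 0.0139 q [-0.14  0.51  1.28 -0.    1.34 -1.54]
0 [226.20659848 177.41973678] [282.92404004 231.22824186]
0.008 [225.25025906 179.69852596] [283.88020264 235.14122671]
227 283 180
```

View pics/w11c.png

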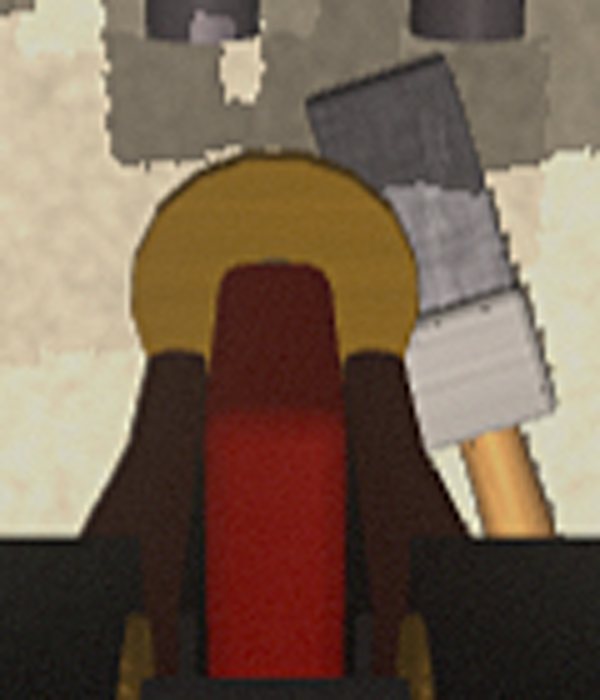

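jog_arm(
  increments=[
    {"rotation":[0,0,0],"xyz":[1.57,-3.37,0],"grip":0.8},
    {"rotation":[0,0,0],"xyz":[1.57,-3.37,0],"grip":0.8},
    {"rotation":[0,0,0],"xyz":[1.57,-3.37,0],"grip":0.8},
    {"rotation":[0,0,0],"xyz":[0,0,2.5],"grip":0.8},
    {"rotation":[0,0,0],"xyz":[0,0,2.5],"grip":0.8},
    {"rotation":[0,0,0],"xyz":[0,0,1.5],"grip":0.8},
    {"rotation":[0,0,0],"xyz":[0,0,0],"grip":0.8},
    {"rotation":[0,0,0],"xyz":[0,0,0],"grip":0.8},
  ],
)

```text
time_s: 15.42
tcp_pos: [0.6079, 0.0337, 0.1535]
tcp_rot: [0.766, 0.643, -0.001, -0.001]
contact_force: [1.4, 0.5, -2.0]
opening: 0.0138
```

```bash
python3 - <<'E'
from h import *
go([.6084,.034,.1278],79.9); d=snap("wrist","w12"); 
E
```

```text
t15.42 p [0.6079 0.0337 0.1535] yaw_x 80.0 z [-0.002 -0.    -1.   ] F [ 1.4  0.5 -2. ] op 0.0138 q [-0.06  0.45  1.58 -0.    1.12 -1.45]
tool xyz cm [0.03 0.05 2.57]
tool rz rad 0.0018
tilt fix [-0.0017  0.0003  0.    ]
```

View pics/w12.png

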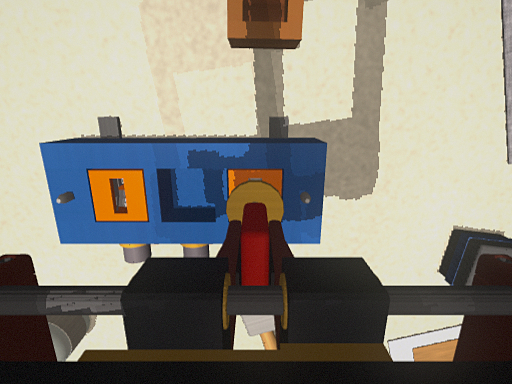

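Centred over the +y plug (collar at 255,205; plug 227–283). Lower into the slot.

jog_arm(
  increments=[
    {"rotation":[0,0,0],"xyz":[0.03,0.05,0.6],"grip":0.8},
    {"rotation":[0,0,0],"xyz":[0,0,0.6],"grip":0.8},
    {"rotation":[0,0,0],"xyz":[0,0,0.6],"grip":0.8},
    {"rotation":[0,0,0],"xyz":[0,0,0.4],"grip":0.8},
    {"rotation":[0,0,0],"xyz":[0,0,0.2],"grip":0.8},
    {"rotation":[0,0,0],"xyz":[0,0,0],"grip":0.8},
    {"rotation":[0,0,0],"xyz":[0,0,0],"grip":0.8},
  ],
)

```text
time_s: 16.05
tcp_pos: [0.6089, 0.0339, 0.1297]
tcp_rot: [0.766, 0.643, -0.0, -0.0]
contact_force: [-0.6, 0.4, -2.7]
opening: 0.014
```

jog_arm(
  increments=[
    {"rotation":[0,0,0],"xyz":[0,0,0.15],"grip":0.8},
    {"rotation":[0,0,0],"xyz":[0,0,0.05],"grip":0.8},
    {"rotation":[0,0,0],"xyz":[0,0,0],"grip":0.8},
  ],
)

```text
time_s: 16.3
tcp_pos: [0.609, 0.0339, 0.1279]
tcp_rot: [0.766, 0.643, -0.0, 0.0]
contact_force: [0.1, -0.4, -2.6]
opening: 0.0137
```

jog_arm(
  increments=[
    {"rotation":[0,0,0.098],"xyz":[0,0,0.031],"grip":0.8},
    {"rotation":[0,0,0.098],"xyz":[0,0,0.031],"grip":0.8},
    {"rotation":[0,0,0.098],"xyz":[0,0,0.031],"grip":0.8},
    {"rotation":[0,0,0.098],"xyz":[0,0,0.031],"grip":0.8},
  ],
)

```text
time_s: 16.63
tcp_pos: [0.6098, 0.0342, 0.1275]
tcp_rot: [0.878, 0.479, 0.001, 0.0]
contact_force: [-0.6, 0.5, 3.1]
opening: 0.0137
```

```bash
python3 - <<'E'
from h import *
s,_=st(); print(s["moment"].round(2))
E
```

```text
t16.63 p [0.6098 0.0342 0.1275] yaw_x 57.3 z [ 0.002  0.001 -1.   ] F [-0.6  0.5  3.1] op 0.0137 q [-0.06  0.48  1.6   0.    1.06 -1.06]
[0.18 0.15 0.06]
```

jog_arm(
  increments=[
    {"rotation":[0,0,0.098],"xyz":[0,0,0.031],"grip":0.8},
    {"rotation":[0,0,0.098],"xyz":[0,0,0.031],"grip":0.8},
    {"rotation":[0,0,0.098],"xyz":[0,0,0.031],"grip":0.8},
    {"rotation":[0,0,0.098],"xyz":[0,0,0.031],"grip":0.8},
    {"rotation":[0,0,0.098],"xyz":[0,0,0.031],"grip":0.8},
    {"rotation":[0,0,0.098],"xyz":[0,0,0.031],"grip":0.8},
  ],
)

```text
time_s: 17.13
tcp_pos: [0.6089, 0.0338, 0.1249]
tcp_rot: [0.979, 0.205, -0.0, 0.0]
contact_force: [-0.4, 0.4, -3.1]
opening: 0.0136
```

```bash
python3 - <<'E'
from h import *
s,_=st(); print(s["moment"].round(2))
E
```

```text
t17.13 p [0.6089 0.0338 0.1249] yaw_x 23.61 z [ 0. -0. -1.] F [-0.4  0.4 -3.1] op 0.0136 q [-0.06  0.48  1.6  -0.    1.06 -0.47]
[-0.02  0.06 -0.02]
```

jog_arm(
  increments=[
    {"rotation":[0,0,0.098],"xyz":[0,0,0.031],"grip":0.8},
    {"rotation":[0,0,0.098],"xyz":[0,0,0.031],"grip":0.8},
    {"rotation":[0,0,0.098],"xyz":[0,0,0.031],"grip":0.8},
    {"rotation":[0,0,0.098],"xyz":[0,0,0.031],"grip":0.8},
    {"rotation":[0,0,0.098],"xyz":[0,0,0.031],"grip":0.8},
    {"rotation":[0,0,0.098],"xyz":[0,0,0.031],"grip":0.8},
    {"rotation":[0,0,0],"xyz":[0,0,0],"grip":0.8},
  ],
)

```text
time_s: 17.72
tcp_pos: [0.6091, 0.0339, 0.123]
tcp_rot: [0.996, -0.087, 0.0, 0.0]
contact_force: [0.3, -0.4, -1.3]
opening: 0.0136
```

```bash
python3 - <<'E'
from h import *
s,_=st(); print(s["moment"].round(2))
E
```

```text
t17.72 p [0.6091 0.0339 0.123 ] yaw_x -9.99 z [ 0. -0. -1.] F [ 0.3 -0.4 -1.3] op 0.0136 q [-0.06  0.48  1.6  -0.    1.06  0.12]
[-0.07  0.05 -0.  ]
```

jog_arm(
  increments=[
    {"rotation":[0,0,0.03],"xyz":[0,0,0],"grip":0.8},
    {"rotation":[0,0,0.02],"xyz":[0,0,0],"grip":0.8},
    {"rotation":[0,0,0],"xyz":[0,0,0],"grip":0.8},
  ],
)

```text
time_s: 17.97
tcp_pos: [0.609, 0.0339, 0.123]
tcp_rot: [0.994, -0.11, 0.0, 0.0]
contact_force: [0.3, -0.0, -1.6]
opening: 0.0139
```

```bash
python3 - <<'E'
from h import *
s,_=st(); print(s["moment"].round(2))
E
```

```text
t17.97 p [0.609  0.0339 0.123 ] yaw_x -12.59 z [ 0. -0. -1.] F [ 0.3 -0.  -1.6] op 0.0139 q [-0.06  0.48  1.6  -0.    1.06  0.16]
[-0.03  0.07 -0.04]
```

jog_arm(
  increments=[
    {"rotation":[0,0,0],"xyz":[0,0,-0.5],"grip":0.8},
    {"rotation":[0,0,0],"xyz":[0,0,-0.8],"grip":0.8},
    {"rotation":[0,0,0],"xyz":[0,0,-0.8],"grip":0.8},
    {"rotation":[0,0,0],"xyz":[0,0,0],"grip":0.8},
    {"rotation":[0,0,0],"xyz":[0,0,0],"grip":0.8},
  ],
)

```text
time_s: 18.38
tcp_pos: [0.6095, 0.0338, 0.1449]
tcp_rot: [0.994, -0.11, 0.001, 0.0]
contact_force: [-0.4, 0.4, -4.2]
opening: 0.0138
```

```bash
python3 - <<'E'
from h import *
s,_=st(); print(s["moment"].round(2)); d=snap("scene"); crop(d,"s13",150,100,350,260,4)
E
```

```text
t18.38 p [0.6095 0.0338 0.1449] yaw_x -12.64 z [ 0.002 -0.    -1.   ] F [-0.4  0.4 -4.2] op 0.0138 q [-0.06  0.46  1.58 -0.    1.1   0.16]
[-0.05  0.13 -0.04]
```

View pics/s13.png

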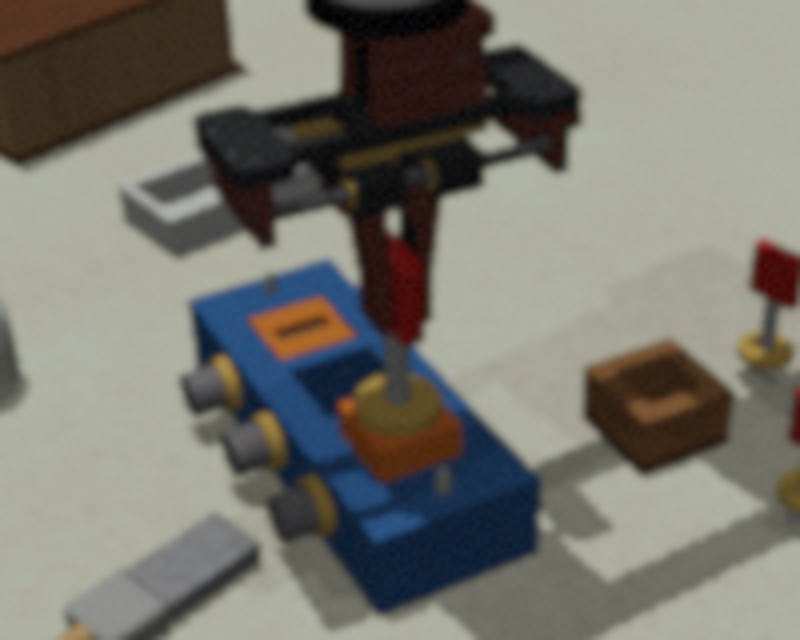

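jog_arm(
  increments=[
    {"rotation":[0,0,0],"xyz":[0,0,-2],"grip":0.8},
    {"rotation":[0,0,0],"xyz":[0,0,-2],"grip":0.8},
    {"rotation":[0,0,0],"xyz":[0,0,-2],"grip":0.8},
    {"rotation":[0,0,0],"xyz":[0,0,0],"grip":0.8},
  ],
)

```text
time_s: 18.77
tcp_pos: [0.6115, 0.0338, 0.2076]
tcp_rot: [0.994, -0.11, 0.003, -0.0]
contact_force: [0.7, -0.1, -4.2]
opening: 0.014
```

jog_arm(
  increments=[
    {"rotation":[0,0,0],"xyz":[-0.41,3.0,0],"grip":0.8},
    {"rotation":[0,0,0],"xyz":[-0.41,4.0,0],"grip":0.8},
    {"rotation":[0,0,0],"xyz":[-0.41,4.0,0],"grip":0.8},
    {"rotation":[0,0,0],"xyz":[-0.41,4.0,0],"grip":0.8},
    {"rotation":[0,0,0],"xyz":[-0.41,4.0,0],"grip":0.8},
    {"rotation":[0,0,0],"xyz":[-0.41,4.0,0],"grip":0.8},
    {"rotation":[0,0,0],"xyz":[-0.41,4.0,0],"grip":0.8},
    {"rotation":[0,0,0],"xyz":[-0.41,4.0,0],"grip":0.8},
    {"rotation":[0,0,0],"xyz":[-0.41,4.0,0],"grip":0.8},
    {"rotation":[0,0,0],"xyz":[-0.41,4.0,0],"grip":0.8},
    {"rotation":[0,0,0],"xyz":[-0.41,4.0,0],"grip":0.8},
    {"rotation":[0,0,0],"xyz":[-0.41,4.0,0],"grip":0.8},
  ],
)

```text
time_s: 19.77
tcp_pos: [0.4565, -0.4152, 0.2024]
tcp_rot: [0.994, -0.11, -0.001, -0.001]
contact_force: [1.1, 0.5, -3.7]
opening: 0.0135
```

jog_arm(
  increments=[
    {"rotation":[0,0,-0.1],"xyz":[0,0,0],"grip":0.8},
    {"rotation":[0,0,-0.1],"xyz":[0,0,0],"grip":0.8},
    {"rotation":[0,0,-0.04],"xyz":[0,0,0],"grip":0.8},
    {"rotation":[0,0,0],"xyz":[0,0,0],"grip":0.8},
    {"rotation":[0,0,0],"xyz":[0,0,0],"grip":0.8},
  ],
)

```text
time_s: 20.18
tcp_pos: [0.4574, -0.4134, 0.2027]
tcp_rot: [1.0, 0.009, -0.001, -0.001]
contact_force: [-0.2, -0.5, -3.8]
opening: 0.0138
```

```bash
python3 - <<'E'
from h import *
st(); snap("wrist","w14"); 
E
```

```text
t20.18 p [ 0.4574 -0.4134  0.2027] yaw_x 1.0 z [-0.001  0.001 -1.   ] F [-0.2 -0.5 -3.8] op 0.0138 q [-0.85  0.41  1.51 -0.    1.23 -0.86]
```

View pics/w14.png

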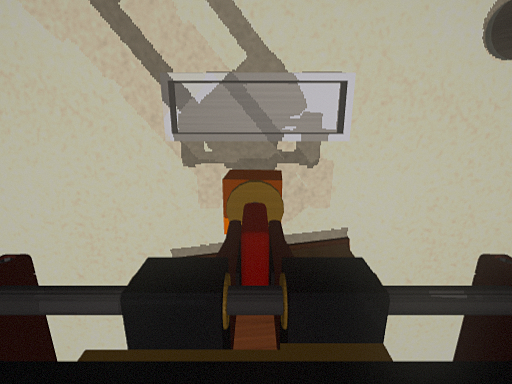

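```bash
python3 - <<'E'
from h import *
d=snap("wrist"); crop(d,"w14a",155,60,365,150,3.7); crop(d,"w14b",210,160,300,240,7)
E
```

```text
(no output)
```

View pics/w14a.png

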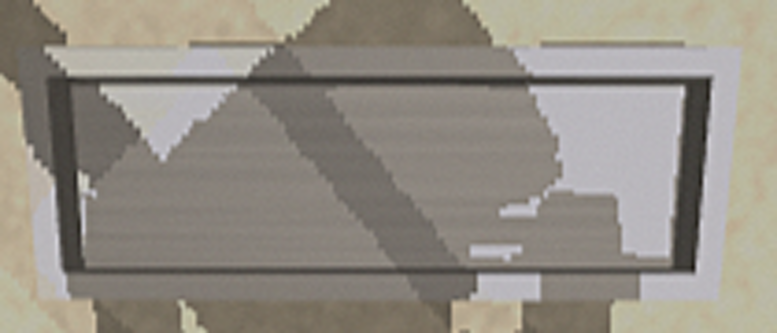

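View pics/w14b.png

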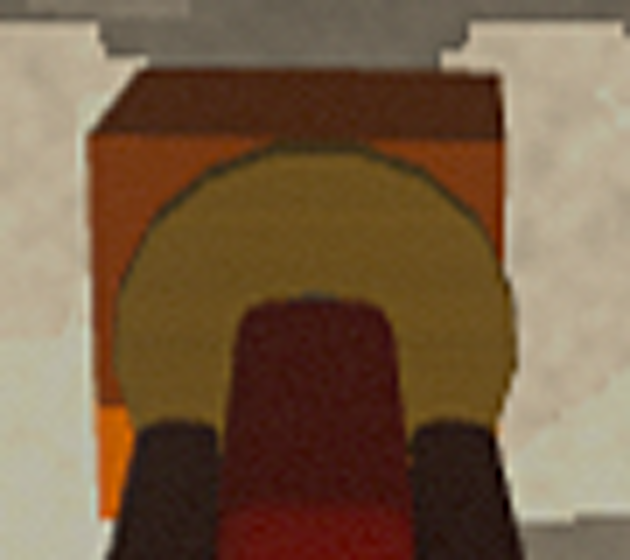

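```bash
python3 - <<'E'
from h import *
d=snap("wrist"); s,T=st()
p=np.array([(48,78),(712,78),(693,272),(66,272)])/3.7+[155,60]
r=plane(d,p,.032); print(r.round(4),r.mean(0).round(4),[np.linalg.norm(r[i]-r[i-1]).round(4) for i in range(4)],np.degrees(np.arctan2(*(r[1]-r[0])[[1,0]])),np.degrees(np.arctan2(*(r[2]-r[3])[[1,0]])))
o=np.array([(35,47),(740,47),(718,300),(30,300)])/3.7+[155,60]
r=plane(d,o,.032); print(r.round(4),r.mean(0))
zt=s["tcp_pos"][2]-.0888+.020-.001
q=plane(d,np.array([(90,133),(503,140)])/7+[210,160],zt); print(q,np.linalg.norm(q[0]-q[1]),np.degrees(np.arctan2(*(q[1]-q[0])[[1,0]])),q.mean(0)-s["tcp_pos"])
E
```

```text
t20.33 p [ 0.4579 -0.4135  0.2035] yaw_x 1.05 z [-0.  0. -1.] F [-0.4  0.1 -4.7] op 0.0138 q [-0.85  0.41  1.5  -0.    1.23 -0.86]
[[ 0.361  -0.307   0.032 ]
 [ 0.5571 -0.3035  0.032 ]
 [ 0.5574 -0.3597  0.032 ]
 [ 0.3627 -0.3633  0.032 ]] [ 0.4595 -0.3334  0.032 ] [np.float64(0.0563), np.float64(0.1961), np.float64(0.0562), np.float64(0.1947)] 1.0315876715097916 1.0492346545507905
[[ 0.3577 -0.2986  0.032 ]
 [ 0.5643 -0.2949  0.032 ]
 [ 0.5661 -0.3681  0.032 ]
 [ 0.3509 -0.3721  0.032 ]] [ 0.45976661 -0.33341193  0.032     ]
[[ 0.43117284 -0.39140091  0.13368359]
 [ 0.48000599 -0.39134252  0.13368359]] 0.048833188813324276 0.06850696056242989 [-0.00233989  0.02212253 -0.0698    ]
```

jog_arm(
  increments=[
    {"rotation":[0,0,-0.01],"xyz":[2.19,-2.74,0],"grip":0.8},
    {"rotation":[0,0,0],"xyz":[2.19,-2.74,0],"grip":0.8},
    {"rotation":[0,0,0],"xyz":[2.19,-2.74,0],"grip":0.8},
    {"rotation":[0,0,0],"xyz":[0,0,2],"grip":0.8},
    {"rotation":[0,0,0],"xyz":[0,0,2],"grip":0.8},
    {"rotation":[0,0,0],"xyz":[0,0,1.2],"grip":0.8},
    {"rotation":[0,0,0],"xyz":[0,0,0],"grip":0.8},
    {"rotation":[0,0,0],"xyz":[0,0,0],"grip":0.8},
  ],
)

```text
time_s: 21.0
tcp_pos: [0.521, -0.3298, 0.1514]
tcp_rot: [1.0, 0.014, -0.001, -0.001]
contact_force: [-0.3, -0.5, -4.1]
opening: 0.0135
```

```bash
python3 - <<'E'
from h import *
go([.522,-.330,.1168],1.6); d=snap("wrist","w15"); crop(d,"w15c",120,140,320,260,4)
d=snap("scene"); crop(d,"s15",150,60,310,220,4)
E
```

```text
t21.00 p [ 0.521  -0.3298  0.1514] yaw_x 1.64 z [-0.002  0.001 -1.   ] F [-0.3 -0.5 -4.1] op 0.0135 q [-0.68  0.46  1.56 -0.    1.12 -0.7 ]
tool xyz cm [0.11 0.03 3.46]
tool rz rad 0.0006
tilt fix [-0.001   0.0015  0.    ]
```

View pics/w15c.png

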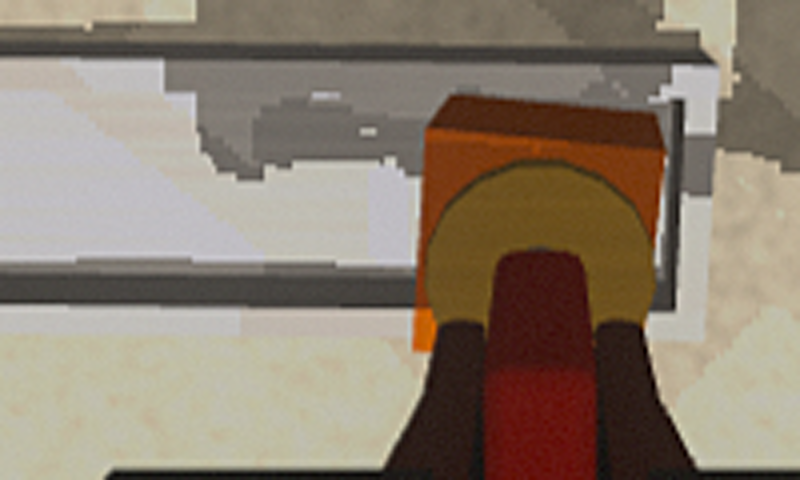

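View pics/s15.png

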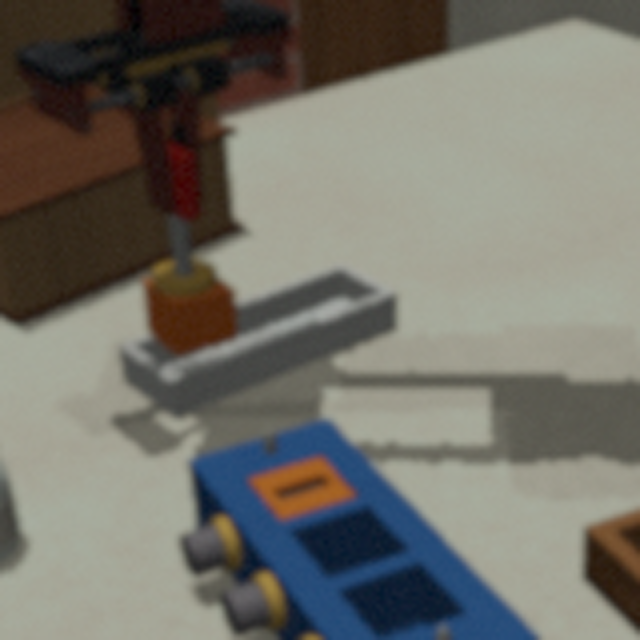

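jog_arm(
  increments=[
    {"rotation":[0,0,-0.012],"xyz":[0,0,0],"grip":0.8},
    {"rotation":[0,0,-0.016],"xyz":[0,0,0],"grip":0.8},
    {"rotation":[0,0,-0.016],"xyz":[0,0,0],"grip":0.8},
    {"rotation":[0,0,-0.016],"xyz":[0,0,0],"grip":0.8},
    {"rotation":[0,0,-0.012],"xyz":[0,0,0],"grip":0.8},
    {"rotation":[0,0,-0.006],"xyz":[0,0,0],"grip":0.8},
    {"rotation":[0,0,0],"xyz":[0,0,0],"grip":0.8},
  ],
)

```text
time_s: 21.68
tcp_pos: [0.5215, -0.33, 0.152]
tcp_rot: [0.999, 0.054, -0.0, 0.0]
contact_force: [0.3, -0.4, -3.7]
opening: 0.0141
```

```bash
python3 - <<'E'
from h import *
st(); d=snap("wrist","w16"); crop(d,"w16c",120,140,320,260,4)
E
```

```text
t21.68 p [ 0.5215 -0.33    0.152 ] yaw_x 6.16 z [-0. -0. -1.] F [ 0.3 -0.4 -3.7] op 0.0141 q [-0.68  0.46  1.56 -0.    1.12 -0.78]
```

View pics/w16c.png

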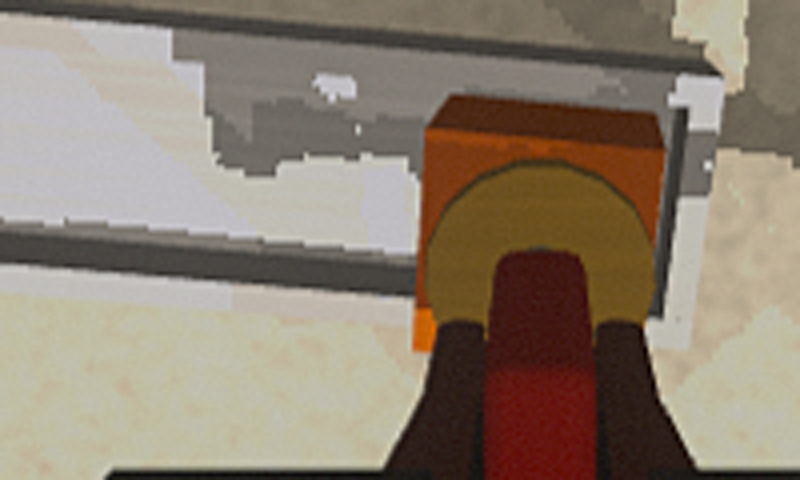

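```bash
python3 - <<'E'
from h import *
d=snap("wrist"); s,T=st()
q=plane(d,np.array([(428,128),(665,150)])/4+[120,140],s["tcp_pos"][2]-.0698); u=(q[1]-q[0])/np.linalg.norm(q[1]-q[0]); print(np.linalg.norm(q[1]-q[0]),np.degrees(np.arctan2(u[1],u[0])))
c=q.mean(0)+.025*np.array([u[1],-u[0],0]); print("plug centre",c,"off",c-s["tcp_pos"])
# rack inner far edge & near
r=plane(d,np.array([(0,14),(700,72)])/4+[120,140],.032);print(r)
go([.522,-.330,.1168])
E
```

```text
t21.78 p [ 0.5215 -0.33    0.1519] yaw_x 6.12 z [-0. -0. -1.] F [ 1.   0.2 -3.6] op 0.0139 q [-0.68  0.46  1.56 -0.    1.12 -0.78]
0.0490738833093955 0.7349449455767618
plug centre [ 0.52081911 -0.32894913  0.08212264] off [-0.0006806   0.00108791 -0.0698    ]
[[ 0.3856966  -0.29830931  0.032     ]
 [ 0.55790825 -0.29408432  0.032     ]]
t21.78 p [ 0.5215 -0.33    0.1519] yaw_x 6.12 z [-0. -0. -1.] F [ 1.   0.2 -3.6] op 0.0139 q [-0.68  0.46  1.56 -0.    1.12 -0.78]
tool xyz cm [0.05 0.   3.51]
tilt fix [ 0.0001  0.0001 -0.    ]
```

jog_arm(
  increments=[
    {"rotation":[0,0,0],"xyz":[-0.03,0.15,0],"grip":0.8},
    {"rotation":[0,0,0],"xyz":[0,0.15,0],"grip":0.8},
    {"rotation":[0,0,0],"xyz":[0,0,0],"grip":0.8},
    {"rotation":[0,0,0],"xyz":[0,0,0],"grip":0.8},
  ],
)

```text
time_s: 22.12
tcp_pos: [0.5216, -0.3332, 0.1519]
tcp_rot: [0.999, 0.053, -0.0, 0.0]
contact_force: [-0.4, -1.0, -3.1]
opening: 0.0136
```

```bash
python3 - <<'E'
from h import *
d=snap("wrist","w17"); crop(d,"w17c",200,140,320,240,6); st()
E
```

```text
t22.17 p [ 0.5215 -0.3332  0.1519] yaw_x 6.12 z [-0. -0. -1.] F [-0.1 -0.2 -4. ] op 0.0144 q [-0.68  0.46  1.56 -0.    1.12 -0.79]
```

View pics/w17c.png

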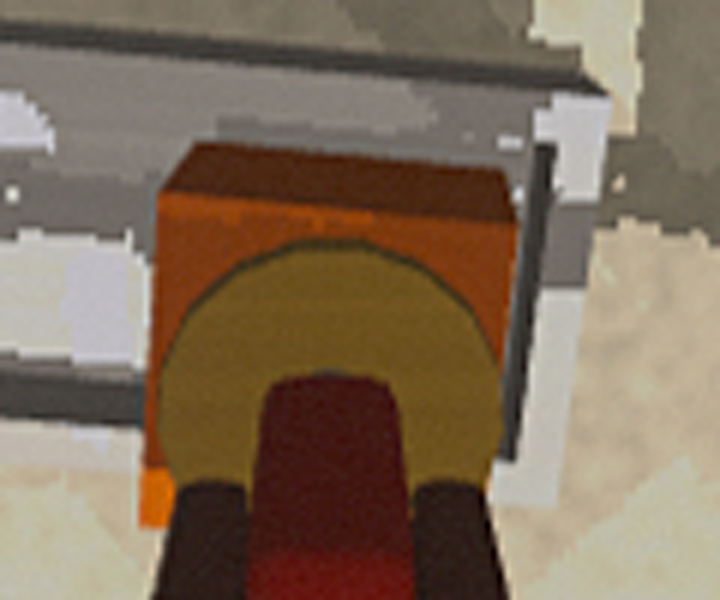

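```bash
python3 - <<'E'
from h import *
d=snap("wrist"); s,T=st(); z=s["tcp_pos"][2]
for pts,zz,n in (([(160,193),(517,223)],z-.0698,"top"),([(200,143),(500,170)],z-.0698-.042,"bot")):
  q=plane(d,np.array(pts)/6+[200,140],zz); u=(q[1]-q[0])/np.linalg.norm(q[1]-q[0]); c=q.mean(0)+.025*np.array([u[1],-u[0],0]); print(n,np.linalg.norm(q[1]-q[0]),np.degrees(np.arctan2(u[1],u[0])),c)
  rc=np.array([.4595,-.3334]); a=np.radians(1.04); w=c[:2]-rc; print("  along",w@[np.cos(a),np.sin(a)],"across",w@[-np.sin(a),np.cos(a)])
E
```

```text
t22.22 p [ 0.5215 -0.3331  0.1519] yaw_x 6.12 z [-0. -0. -1.] F [ 0.8  0.1 -3.9] op 0.0141 q [-0.68  0.46  1.56 -0.    1.12 -0.79]
top 0.049230419565395506 1.234908116155788 [ 0.52088946 -0.33199924  0.08211357]
  along 0.061404769238033924 across 0.0002862802574609562
bot 0.04871528071306813 0.9322763074425093 [ 0.52289786 -0.33262541  0.04011357]
  along 0.06340147753420641 across -0.0003762387924944335
```

Plug is centred across the trough (≤0.4 mm) and parallel. Lower.

jog_arm(
  increments=[
    {"rotation":[0,0,0],"xyz":[0,0,0.8],"grip":0.8},
    {"rotation":[0,0,0],"xyz":[0,0,0.8],"grip":0.8},
    {"rotation":[0,0,0],"xyz":[0,0,0.8],"grip":0.8},
    {"rotation":[0,0,0],"xyz":[0,0,0.5],"grip":0.8},
    {"rotation":[0,0,0],"xyz":[0,0,0.2],"grip":0.8},
    {"rotation":[0,0,0],"xyz":[0,0,0],"grip":0.8},
  ],
)

```text
time_s: 22.72
tcp_pos: [0.521, -0.3326, 0.1198]
tcp_rot: [0.999, 0.053, -0.001, -0.001]
contact_force: [0.5, -0.1, -5.1]
opening: 0.0139
```

```bash
python3 - <<'E'
from h import *
st(); d=snap("wrist"); crop(d,"w18c",120,120,340,260,3.5)
d=snap("scene"); crop(d,"s18",150,60,310,220,4)
E
```

```text
t22.72 p [ 0.521  -0.3326  0.1198] yaw_x 6.13 z [-0.002  0.001 -1.   ] F [ 0.5 -0.1 -5.1] op 0.0139 q [-0.68  0.5   1.58 -0.    1.06 -0.79]
```

View pics/w18c.png

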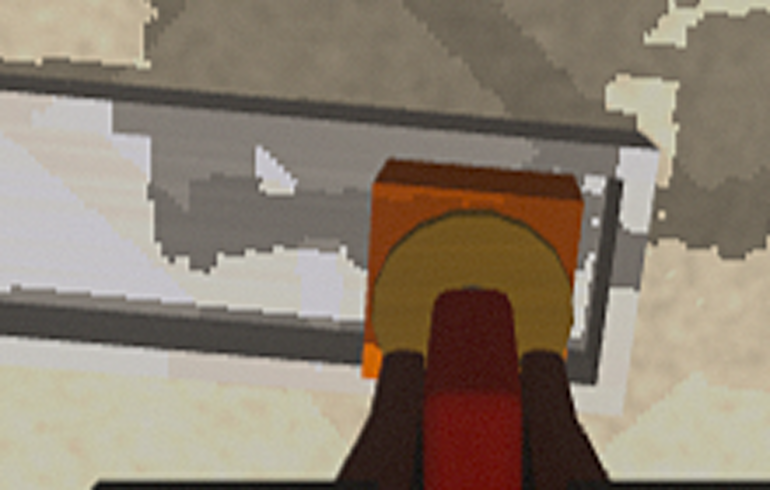

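View pics/s18.png

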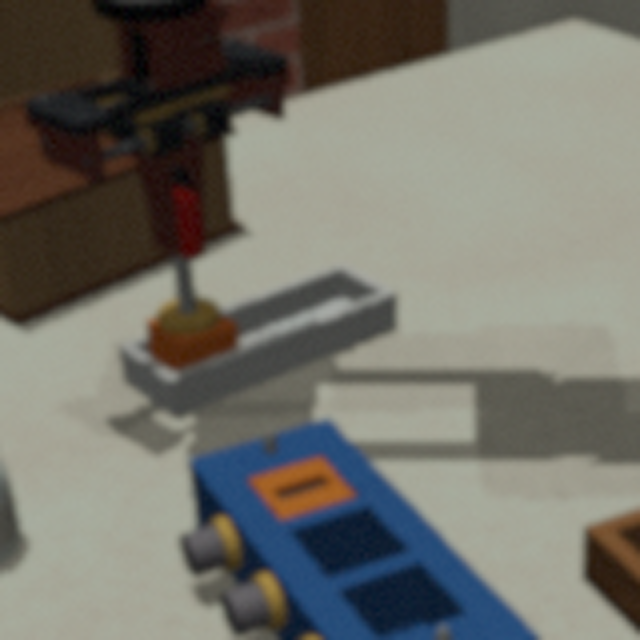

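jog_arm(
  increments=[
    {"rotation":[0,0,0],"xyz":[0,0,0.2],"grip":0.8},
    {"rotation":[0,0,0],"xyz":[0,0,0.15],"grip":0.8},
    {"rotation":[0,0,0],"xyz":[0,0,0],"grip":0.8},
    {"rotation":[0,0,0],"xyz":[0,0,0],"grip":0.8},
  ],
)

```text
time_s: 23.15
tcp_pos: [0.5217, -0.3333, 0.1178]
tcp_rot: [0.999, 0.053, 0.0, 0.0]
contact_force: [0.4, 0.9, -2.6]
opening: 0.014
```

jog_arm(
  increments=[
    {"rotation":[0,0,-0.099],"xyz":[0,0,-0.02],"grip":0.8},
    {"rotation":[0,0,-0.099],"xyz":[0,0,-0.03],"grip":0.8},
    {"rotation":[0,0,-0.099],"xyz":[0,0,-0.03],"grip":0.8},
    {"rotation":[0,0,-0.099],"xyz":[0,0,-0.03],"grip":0.8},
    {"rotation":[0,0,-0.099],"xyz":[0,0,-0.03],"grip":0.8},
    {"rotation":[0,0,-0.099],"xyz":[0,0,-0.03],"grip":0.8},
    {"rotation":[0,0,-0.099],"xyz":[0,0,-0.03],"grip":0.8},
    {"rotation":[0,0,-0.099],"xyz":[0,0,-0.03],"grip":0.8},
  ],
)

```text
time_s: 23.82
tcp_pos: [0.5217, -0.3324, 0.1198]
tcp_rot: [0.9, 0.437, 0.0, -0.0]
contact_force: [1.3, 1.8, -3.4]
opening: 0.0137
```

```bash
python3 - <<'E'
from h import *
s,_=st(); print(s["moment"].round(2))
E
```

```text
t23.82 p [ 0.5217 -0.3324  0.1198] yaw_x 51.77 z [ 0.     0.001 -1.   ] F [ 1.3  1.8 -3.4] op 0.0137 q [-0.68  0.5   1.59  0.    1.06 -1.58]
[ 0.58 -0.32 -0.07]
```

jog_arm(
  increments=[
    {"rotation":[0,0,-0.099],"xyz":[0,0,-0.03],"grip":0.8},
    {"rotation":[0,0,-0.099],"xyz":[0,0,-0.03],"grip":0.8},
    {"rotation":[0,0,-0.099],"xyz":[0,0,-0.03],"grip":0.8},
    {"rotation":[0,0,-0.099],"xyz":[0,0,-0.03],"grip":0.8},
    {"rotation":[0,0,-0.099],"xyz":[0,0,-0.03],"grip":0.8},
    {"rotation":[0,0,-0.099],"xyz":[0,0,-0.03],"grip":0.8},
    {"rotation":[0,0,-0.095],"xyz":[0,0,-0.02],"grip":0.8},
    {"rotation":[0,0,0],"xyz":[0,0,0],"grip":0.8},
    {"rotation":[0,0,0],"xyz":[0,0,0],"grip":0.8},
  ],
)

```text
time_s: 24.57
tcp_pos: [0.5217, -0.3332, 0.122]
tcp_rot: [0.702, 0.712, -0.0, 0.0]
contact_force: [0.0, 0.2, -1.9]
opening: 0.0138
```

```bash
python3 - <<'E'
from h import *
s,_=st(); print(s["moment"].round(2)); d=snap("scene"); crop(d,"s19",150,60,310,220,4)
d=snap("wrist","w19")
E
```

```text
t24.57 p [ 0.5217 -0.3332  0.122 ] yaw_x 90.82 z [ 0. -0. -1.] F [ 0.   0.2 -1.9] op 0.0138 q [-0.68  0.5   1.58 -0.    1.06 -2.26]
[0.05 0.01 0.02]
```

View pics/s19.png

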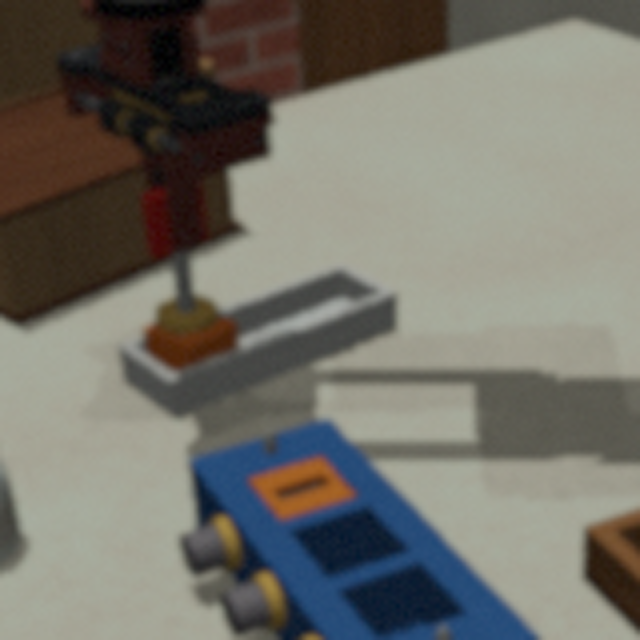

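View pics/w19.png

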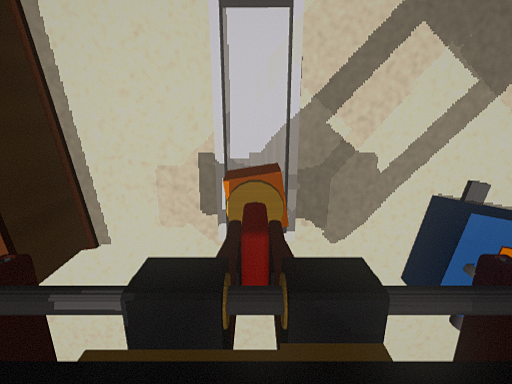

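```bash
python3 - <<'E'
from h import *
s,_=st(); d=snap("wrist"); crop(d,"w19c",200,140,310,250,6)
E
```

```text
t24.67 p [ 0.5216 -0.3331  0.1219] yaw_x 90.84 z [ 0. -0. -1.] F [ 0.6 -0.2 -1.9] op 0.014 q [-0.68  0.5   1.58 -0.    1.06 -2.27]
```

View pics/w19c.png

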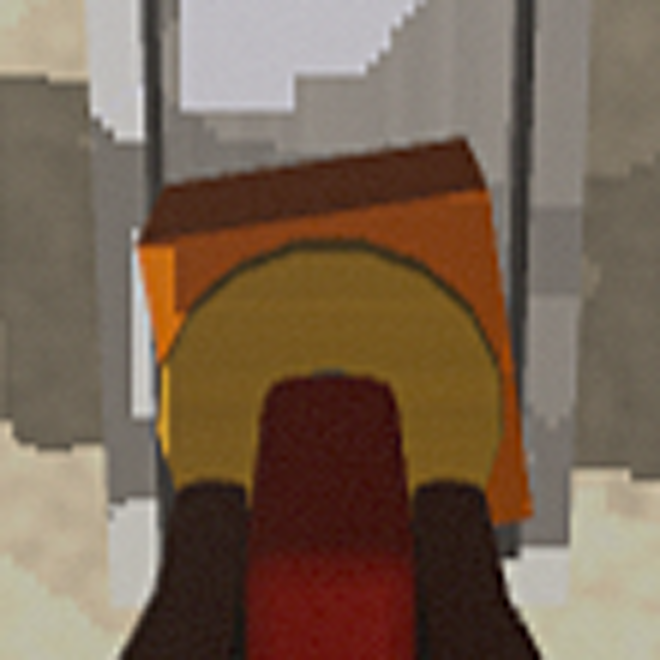

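jog_arm(
  increments=[
    {"rotation":[0,0,-0.04],"xyz":[0,0,-0.01],"grip":0.8},
    {"rotation":[0,0,-0.04],"xyz":[0,0,-0.01],"grip":0.8},
    {"rotation":[0,0,-0.04],"xyz":[0,0,-0.01],"grip":0.8},
    {"rotation":[0,0,-0.03],"xyz":[0,0,-0.01],"grip":0.8},
    {"rotation":[0,0,0],"xyz":[0,0,-0.1],"grip":0.8},
    {"rotation":[0,0,0],"xyz":[0,0,-0.1],"grip":0.8},
    {"rotation":[0,0,0],"xyz":[0,0,0],"grip":0.8},
    {"rotation":[0,0,0],"xyz":[0,0,0],"grip":0.8},
  ],
)

```text
time_s: 25.38
tcp_pos: [0.5216, -0.3331, 0.1243]
tcp_rot: [0.646, 0.763, -0.0, 0.0]
contact_force: [-0.6, 0.4, -2.3]
opening: 0.014
```

```bash
python3 - <<'E'
from h import *
s,_=st(); print(s["moment"].round(2)); d=snap("wrist"); crop(d,"w20c",200,140,310,250,6)
E
```

```text
t25.38 p [ 0.5216 -0.3331  0.1243] yaw_x 99.52 z [ 0. -0. -1.] F [-0.6  0.4 -2.3] op 0.014 q [-0.68  0.49  1.58 -0.    1.07 -2.42]
[ 0.06 -0.02 -0.01]
```

View pics/w20c.png

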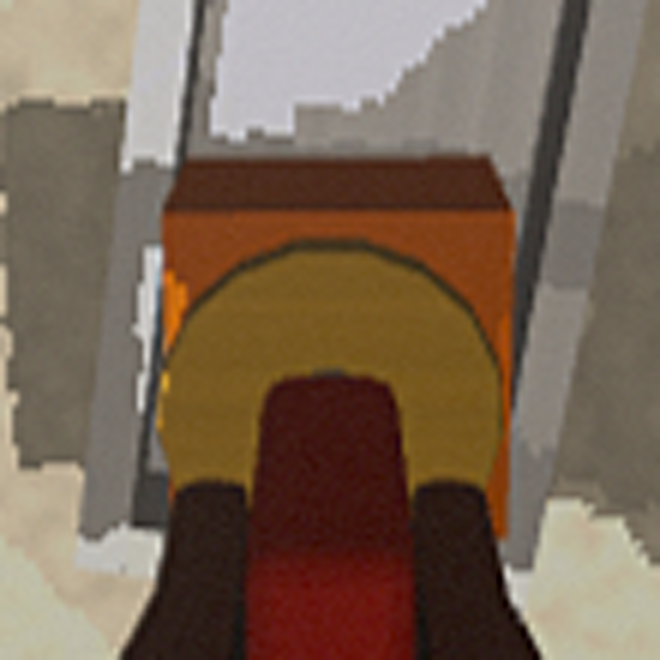

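jog_arm(
  increments=[
    {"rotation":[0,0,0],"xyz":[0,0,-0.2],"grip":0.8},
    {"rotation":[0,0,0],"xyz":[0,0,-0.2],"grip":0.8},
    {"rotation":[0,0,0],"xyz":[0,0,0],"grip":0.8},
    {"rotation":[0,0,0],"xyz":[0,0,0],"grip":0.8},
  ],
)

```text
time_s: 25.77
tcp_pos: [0.5217, -0.3332, 0.1284]
tcp_rot: [0.646, 0.764, -0.0, 0.0]
contact_force: [0.6, 0.6, -2.4]
opening: 0.0139
```

jog_arm(
  increments=[
    {"rotation":[0,0,0.04],"xyz":[0,0,0],"grip":0.8},
    {"rotation":[0,0,0.05],"xyz":[0,0,0],"grip":0.8},
    {"rotation":[0,0,0.05],"xyz":[0,0,0],"grip":0.8},
    {"rotation":[0,0,0.05],"xyz":[0,0,0],"grip":0.8},
    {"rotation":[0,0,0.04],"xyz":[0,0,0],"grip":0.8},
    {"rotation":[0,0,0],"xyz":[0,0,0],"grip":0.8},
  ],
)

```text
time_s: 26.27
tcp_pos: [0.5215, -0.3327, 0.1281]
tcp_rot: [0.729, 0.684, 0.0, -0.0]
contact_force: [0.4, 0.3, -2.4]
opening: 0.014
```

```bash
python3 - <<'E'
from h import *
s,_=st(); print(s["moment"].round(2)); d=snap("wrist"); crop(d,"w21c",200,140,310,250,6)
E
```

```text
t26.27 p [ 0.5215 -0.3327  0.1281] yaw_x 86.31 z [-0.     0.001 -1.   ] F [ 0.4  0.3 -2.4] op 0.014 q [-0.68  0.49  1.58  0.    1.08 -2.19]
[ 0.33 -0.07  0.02]
```

View pics/w21c.png

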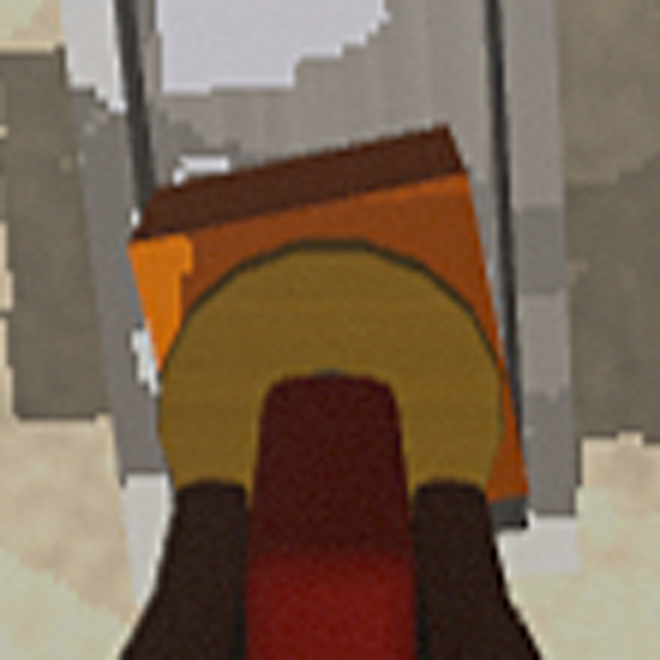

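jog_arm(
  increments=[
    {"rotation":[0,0,0.04],"xyz":[0,0,0],"grip":0.8},
    {"rotation":[0,0,0.04],"xyz":[0,0,0],"grip":0.8},
    {"rotation":[0,0,0.03],"xyz":[0,0,0],"grip":0.8},
    {"rotation":[0,0,0],"xyz":[0,0,0],"grip":0.8},
    {"rotation":[0,0,0],"xyz":[0,0,0],"grip":0.8},
  ],
)

```text
time_s: 26.73
tcp_pos: [0.5214, -0.3331, 0.1281]
tcp_rot: [0.765, 0.644, -0.0, -0.0]
contact_force: [-0.4, 0.1, -2.8]
opening: 0.0138
```

```bash
python3 - <<'E'
from h import *
s,_=st(); print(s["moment"].round(2)); d=snap("wrist"); crop(d,"w22c",200,140,310,250,6)
E
```

```text
t26.73 p [ 0.5214 -0.3331  0.1281] yaw_x 80.2 z [-0. -0. -1.] F [-0.4  0.1 -2.8] op 0.0138 q [-0.68  0.49  1.58 -0.    1.08 -2.08]
[0.06 0.02 0.05]
```

View pics/w22c.png

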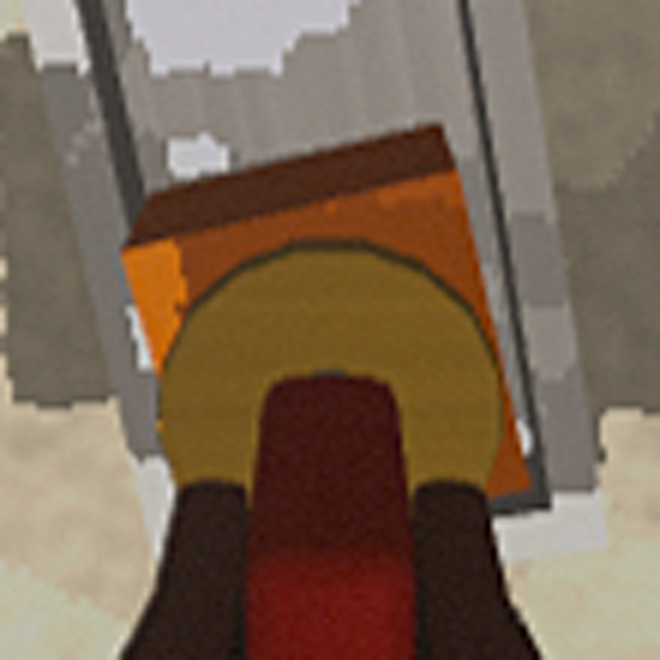

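jog_arm(
  increments=[
    {"rotation":[0,0,0.02],"xyz":[0,0,0],"grip":0.8},
    {"rotation":[0,0,0.016],"xyz":[0,0,0],"grip":0.8},
    {"rotation":[0,0,0],"xyz":[0,0,0],"grip":0.8},
    {"rotation":[0,0,-0.06],"xyz":[0,0,0],"grip":0.8},
    {"rotation":[0,0,-0.06],"xyz":[0,0,0],"grip":0.8},
    {"rotation":[0,0,-0.06],"xyz":[0,0,0],"grip":0.8},
    {"rotation":[0,0,0],"xyz":[0,0,-0.4],"grip":0.8},
    {"rotation":[0,0,0],"xyz":[0,0,-0.8],"grip":0.8},
    {"rotation":[0,0,0],"xyz":[0,0,-0.8],"grip":0.8},
    {"rotation":[0,0,0],"xyz":[0,0,0],"grip":0.8},
  ],
)

```text
time_s: 27.62
tcp_pos: [0.5228, -0.334, 0.1506]
tcp_rot: [0.718, 0.696, 0.0, 0.002]
contact_force: [0.3, -0.7, -2.2]
opening: 0.014
```

```bash
python3 - <<'E'
from h import *
s,_=st(); d=snap("wrist"); crop(d,"w23c",180,120,340,250,4.5); d=snap("scene"); crop(d,"s23",150,60,310,220,4)
E
```

```text
t27.62 p [ 0.5228 -0.334   0.1506] yaw_x 88.29 z [ 0.003 -0.003 -1.   ] F [ 0.3 -0.7 -2.2] op 0.014 q [-0.68  0.46  1.56 -0.    1.12 -2.22]
```

View pics/w23c.png

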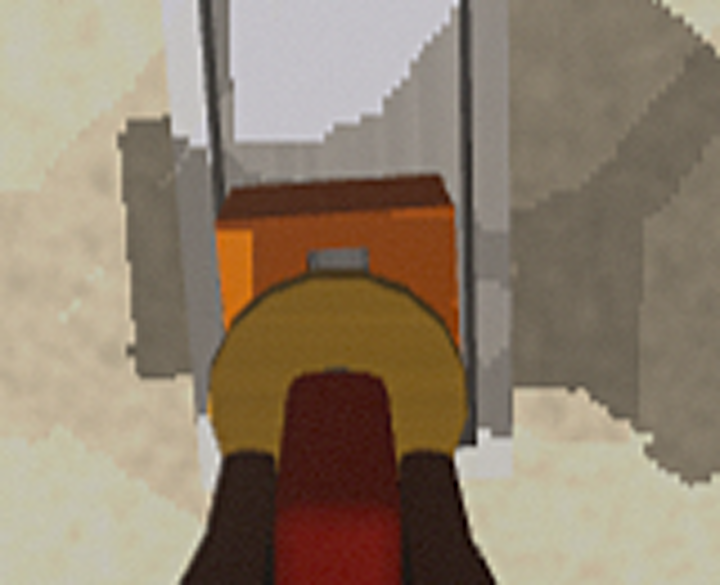

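View pics/s23.png

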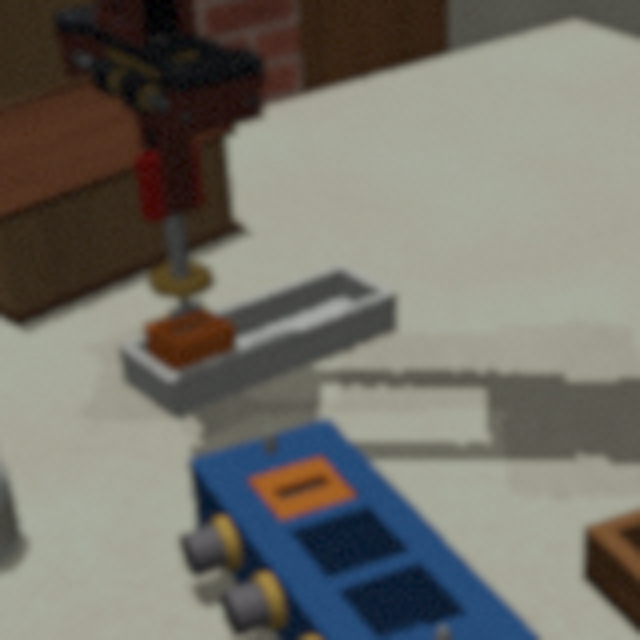

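jog_arm(
  increments=[
    {"rotation":[0,0,0],"xyz":[0,0,-2],"grip":0.8},
    {"rotation":[0,0,0],"xyz":[0,0,-2],"grip":0.8},
    {"rotation":[0,0,0],"xyz":[0,0,-2],"grip":0.8},
    {"rotation":[0,0,0],"xyz":[4.03,0.93,0],"grip":0.8},
    {"rotation":[0,0,0],"xyz":[4.03,0.93,0],"grip":0.8},
    {"rotation":[0,0,0],"xyz":[4.03,0.93,0],"grip":0.8},
    {"rotation":[0,0,0],"xyz":[4.03,0.93,0],"grip":0.8},
    {"rotation":[0,0,0],"xyz":[4.03,0.93,0],"grip":0.8},
    {"rotation":[0,0,0],"xyz":[4.03,0.93,0],"grip":0.8},
    {"rotation":[0,0,0.075],"xyz":[0,0,0],"grip":0.8},
    {"rotation":[0,0,0.071],"xyz":[0,0,0],"grip":0.8},
    {"rotation":[0,0,0],"xyz":[0,0,0],"grip":0.8},
  ],
)

```text
time_s: 28.72
tcp_pos: [0.5842, -0.0917, 0.2079]
tcp_rot: [0.766, 0.642, -0.0, -0.0]
contact_force: [-0.6, -0.4, -1.7]
opening: 0.0138
```

```bash
python3 - <<'E'
from h import *
go([.5858,-.0942,.1278],79.9); snap("wrist","w24"); snap("top","t24")
E
```

```text
t28.72 p [ 0.5842 -0.0917  0.2079] yaw_x 79.94 z [-0.001 -0.    -1.   ] F [-0.6 -0.4 -1.7] op 0.0138 q [-0.27  0.37  1.56 -0.    1.22 -1.67]
tool xyz cm [-0.22  0.21  8.01]
tool rz rad 0.0006
tilt fix [-0.0006  0.0001  0.    ]
```

View pics/w24.png

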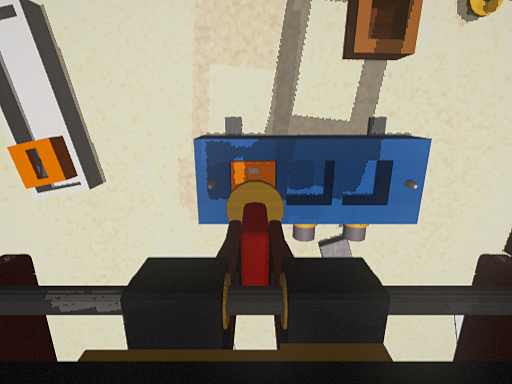

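View pics/t24.png

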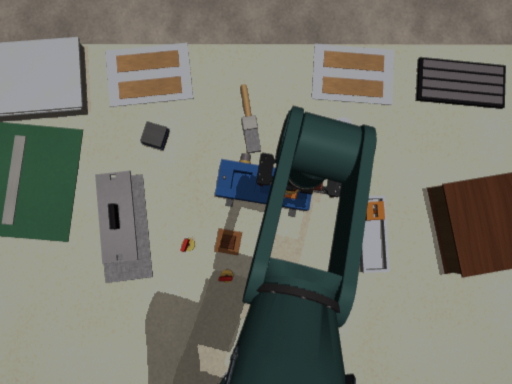

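jog_arm(
  increments=[
    {"rotation":[0,0,0],"xyz":[-0.22,0.21,1.5],"grip":0.8},
    {"rotation":[0,0,0],"xyz":[0,0,2],"grip":0.8},
    {"rotation":[0,0,0],"xyz":[0,0,1.5],"grip":0.8},
    {"rotation":[0,0,0],"xyz":[0,0,0.5],"grip":0.8},
    {"rotation":[0,0,0],"xyz":[0,0,0],"grip":0.8},
    {"rotation":[0,0,0],"xyz":[0,0,0],"grip":0.8},
  ],
)

```text
time_s: 29.32
tcp_pos: [0.586, -0.096, 0.1533]
tcp_rot: [0.766, 0.643, -0.0, -0.0]
contact_force: [-0.2, 0.1, -2.4]
opening: 0.0138
```

```bash
python3 - <<'E'
from h import *
go([.5858,-.0942,.1278],79.9); d=snap("wrist"); crop(d,"w25c",180,130,340,250,4.5)
E
```

```text
t29.32 p [ 0.586  -0.096   0.1533] yaw_x 79.98 z [-0. -0. -1.] F [-0.2  0.1 -2.4] op 0.0138 q [-0.28  0.43  1.61 -0.    1.1  -1.67]
tool xyz cm [ 0.18 -0.05  2.55]
tool rz rad 0.0014
tilt fix [-0.0001  0.0001  0.    ]
```

View pics/w25c.png

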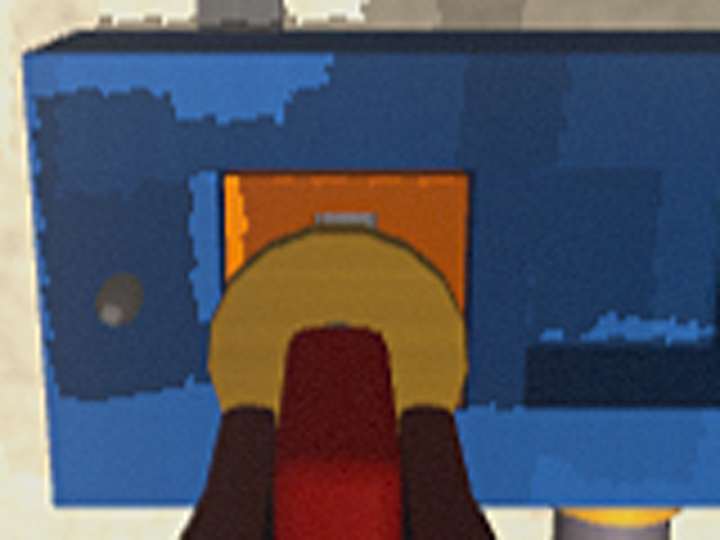

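jog_arm(
  increments=[
    {"rotation":[0,0,0],"xyz":[0.17,-0.05,0],"grip":0.8},
    {"rotation":[0,0,0],"xyz":[0,0,0.4],"grip":0.8},
    {"rotation":[0,0,0],"xyz":[0,0,0.6],"grip":0.8},
    {"rotation":[0,0,0],"xyz":[0,0,0.6],"grip":0.8},
    {"rotation":[0,0,0],"xyz":[0,0,0.5],"grip":0.8},
    {"rotation":[0,0,0],"xyz":[0,0,0.3],"grip":0.8},
    {"rotation":[0,0,0],"xyz":[0,0,0.15],"grip":0.8},
    {"rotation":[0,0,0],"xyz":[0,0,0],"grip":0.8},
    {"rotation":[0,0,0],"xyz":[0,0,0],"grip":0.8},
  ],
)

```text
time_s: 30.12
tcp_pos: [0.5853, -0.0936, 0.1277]
tcp_rot: [0.766, 0.643, -0.0, -0.0]
contact_force: [-1.2, 1.4, 1.3]
opening: 0.0138
```

Entered, resting. Turn clockwise.

jog_arm(
  increments=[
    {"rotation":[0,0,0.098],"xyz":[0,0,0.031],"grip":0.8},
    {"rotation":[0,0,0.098],"xyz":[0,0,0.031],"grip":0.8},
    {"rotation":[0,0,0.098],"xyz":[0,0,0.031],"grip":0.8},
    {"rotation":[0,0,0.098],"xyz":[0,0,0.031],"grip":0.8},
    {"rotation":[0,0,0.098],"xyz":[0,0,0.031],"grip":0.8},
    {"rotation":[0,0,0.098],"xyz":[0,0,0.031],"grip":0.8},
    {"rotation":[0,0,0.098],"xyz":[0,0,0.031],"grip":0.8},
    {"rotation":[0,0,0.098],"xyz":[0,0,0.031],"grip":0.8},
  ],
)

```text
time_s: 30.78
tcp_pos: [0.5863, -0.0941, 0.1256]
tcp_rot: [0.954, 0.299, 0.0, 0.001]
contact_force: [0.9, 0.4, -2.0]
opening: 0.0135
```

jog_arm(
  increments=[
    {"rotation":[0,0,0.098],"xyz":[0,0,0.031],"grip":0.8},
    {"rotation":[0,0,0.098],"xyz":[0,0,0.031],"grip":0.8},
    {"rotation":[0,0,0.098],"xyz":[0,0,0.031],"grip":0.8},
    {"rotation":[0,0,0.098],"xyz":[0,0,0.031],"grip":0.8},
    {"rotation":[0,0,0.098],"xyz":[0,0,0.031],"grip":0.8},
    {"rotation":[0,0,0.098],"xyz":[0,0,0.031],"grip":0.8},
    {"rotation":[0,0,0.098],"xyz":[0,0,0.031],"grip":0.8},
    {"rotation":[0,0,0.098],"xyz":[0,0,0.031],"grip":0.8},
    {"rotation":[0,0,0.05],"xyz":[0,0,0],"grip":0.8},
    {"rotation":[0,0,0.0],"xyz":[0,0,0],"grip":0.8},
  ],
)

```text
time_s: 31.62
tcp_pos: [0.5862, -0.094, 0.1229]
tcp_rot: [0.994, -0.112, 0.0, 0.0]
contact_force: [-0.4, -0.9, 1.4]
opening: 0.0137
```

```bash
python3 - <<'E'
from h import *
s,_=st(); print(s["moment"].round(2))
E
```

```text
t31.62 p [ 0.5862 -0.094   0.1229] yaw_x -12.82 z [ 0.001 -0.001 -1.   ] F [-0.4 -0.9  1.4] op 0.0137 q [-0.28  0.46  1.64 -0.    1.04 -0.05]
[-0.07  0.22  0.02]
```

jog_arm(
  increments=[
    {"rotation":[0,0,0],"xyz":[0,0,-0.5],"grip":0.8},
    {"rotation":[0,0,0],"xyz":[0,0,-0.8],"grip":0.8},
    {"rotation":[0,0,0],"xyz":[0,0,-1.2],"grip":0.8},
    {"rotation":[0,0,0],"xyz":[0,0,-1.5],"grip":0.8},
    {"rotation":[0,0,0],"xyz":[0,0,-1.5],"grip":0.8},
    {"rotation":[0,0,0],"xyz":[0,0,-1.5],"grip":0.8},
    {"rotation":[0,0,0],"xyz":[0,0,-1],"grip":0.8},
    {"rotation":[0,0,0],"xyz":[0,0,0],"grip":0.8},
  ],
)

```text
time_s: 32.28
tcp_pos: [0.5873, -0.0941, 0.2053]
tcp_rot: [0.994, -0.11, 0.002, 0.0]
contact_force: [0.5, -0.2, -4.0]
opening: 0.0141
```

```bash
python3 - <<'E'
from h import *
go([.40,-.334,.205],6)
E
```

```text
t32.28 p [ 0.5873 -0.0941  0.2053] yaw_x -12.67 z [ 0.004 -0.001 -1.   ] F [ 0.5 -0.2 -4. ] op 0.0141 q [-0.27  0.37  1.56 -0.    1.21 -0.05]
tool xyz cm [-1.301e+01  2.752e+01 -2.000e-02]
tool rz rad -0.3259
tilt fix [ 0.0003 -0.0045  0.    ]
```

jog_arm(
  increments=[
    {"rotation":[0,0,0],"xyz":[-0.7,1.5,0],"grip":0.8},
    {"rotation":[0,0,0],"xyz":[-1.45,3.06,0],"grip":0.8},
    {"rotation":[0,0,0],"xyz":[-1.45,3.06,0],"grip":0.8},
    {"rotation":[0,0,0],"xyz":[-1.45,3.06,0],"grip":0.8},
    {"rotation":[0,0,0],"xyz":[-1.45,3.06,0],"grip":0.8},
    {"rotation":[0,0,0],"xyz":[-1.45,3.06,0],"grip":0.8},
    {"rotation":[0,0,0],"xyz":[-1.45,3.06,0],"grip":0.8},
    {"rotation":[0,0,0],"xyz":[-1.45,3.06,0],"grip":0.8},
    {"rotation":[0,0,0],"xyz":[-1.45,3.06,0],"grip":0.8},
    {"rotation":[0,0,0],"xyz":[-0.71,1.54,0],"grip":0.8},
    {"rotation":[0,0,0],"xyz":[0,0,0],"grip":0.8},
  ],
)

```text
time_s: 33.2
tcp_pos: [0.3959, -0.3362, 0.2021]
tcp_rot: [0.994, -0.112, -0.001, 0.001]
contact_force: [0.4, -0.9, -4.4]
opening: 0.0135
```

jog_arm(
  increments=[
    {"rotation":[0,0,-0.03],"xyz":[0,0,0.8],"grip":0.8},
    {"rotation":[0,0,-0.05],"xyz":[0,0,1.2],"grip":0.8},
    {"rotation":[0,0,-0.05],"xyz":[0,0,1.2],"grip":0.8},
    {"rotation":[0,0,-0.05],"xyz":[0,0,1.2],"grip":0.8},
    {"rotation":[0,0,-0.05],"xyz":[0,0,0.8],"grip":0.8},
    {"rotation":[0,0,-0.05],"xyz":[0,0,0],"grip":0.8},
    {"rotation":[0,0,-0.03],"xyz":[0,0,0],"grip":0.8},
    {"rotation":[0,0,0],"xyz":[0,0,0],"grip":0.8},
    {"rotation":[0,0,0],"xyz":[0,0,0],"grip":0.8},
  ],
)

```text
time_s: 33.95
tcp_pos: [0.3984, -0.3328, 0.1503]
tcp_rot: [0.999, 0.044, -0.0, -0.0]
contact_force: [-0.3, 0.2, -3.1]
opening: 0.0135
```

```bash
python3 - <<'E'
from h import *
go([.40,-.334,.152],6); d=snap("wrist","w26"); crop(d,"w26c",200,140,320,240,6)
E
```

```text
t33.95 p [ 0.3984 -0.3328  0.1503] yaw_x 5.03 z [-0.     0.001 -1.   ] F [-0.3  0.2 -3.1] op 0.0135 q [-0.83  0.34  1.78  0.    1.03 -0.92]
tool xyz cm [ 0.15  0.13 -0.17]
tool rz rad -0.017
tilt fix [-0.0007  0.0004  0.    ]
```

View pics/w26.png

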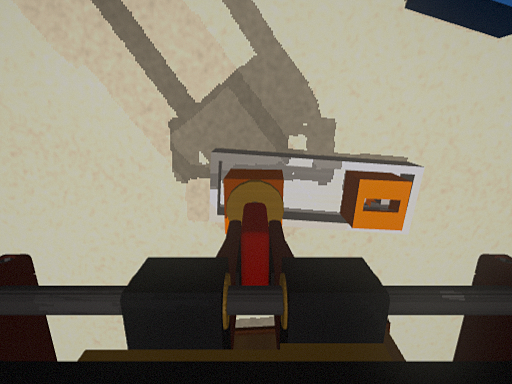

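View pics/w26c.png

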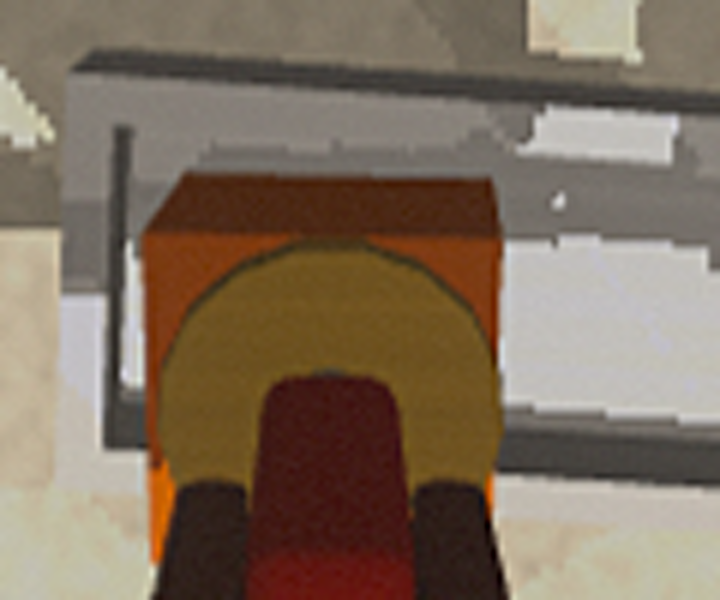

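jog_arm(
  increments=[
    {"rotation":[0,0,0.02],"xyz":[0,0,0],"grip":0.8},
    {"rotation":[0,0,0.025],"xyz":[0,0,0],"grip":0.8},
    {"rotation":[0,0,0.02],"xyz":[0,0,0],"grip":0.8},
    {"rotation":[0,0,0],"xyz":[0,0,0],"grip":0.8},
    {"rotation":[0,0,0],"xyz":[0,0,0],"grip":0.8},
  ],
)

```text
time_s: 34.42
tcp_pos: [0.3983, -0.3335, 0.1507]
tcp_rot: [1.0, 0.011, -0.0, 0.0]
contact_force: [-0.4, 0.8, -3.4]
opening: 0.0135
```

```bash
python3 - <<'E'
from h import *
go([.40,-.334,.152],1); d=snap("wrist","w27"); crop(d,"w27c",200,140,320,240,6)
E
```

```text
t34.42 p [ 0.3983 -0.3335  0.1507] yaw_x 1.31 z [ 0. -0. -1.] F [-0.4  0.8 -3.4] op 0.0135 q [-0.83  0.34  1.78 -0.    1.03 -0.85]
tool xyz cm [ 0.17  0.05 -0.13]
tool rz rad 0.0055
tilt fix [ 0.0002  0.     -0.    ]
```

View pics/w27c.png

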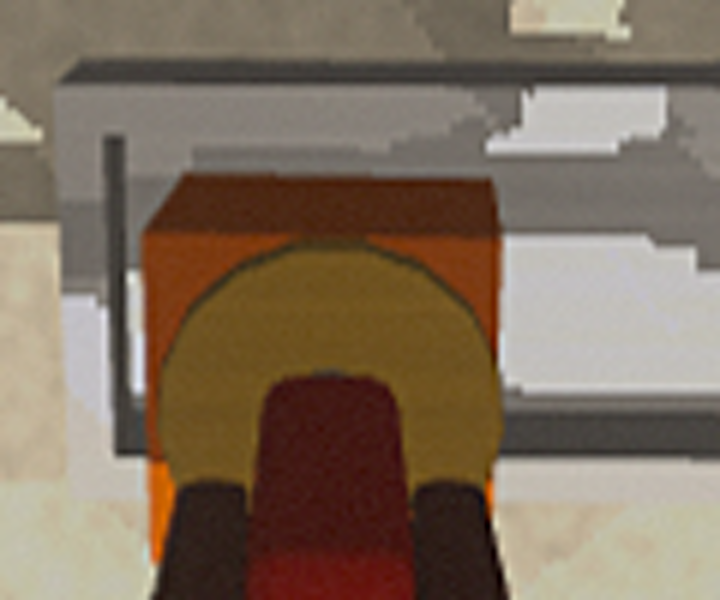

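```bash
python3 - <<'E'
from h import *
d=snap("wrist"); s,T=st(); z=s["tcp_pos"][2]
for pts,zz,n in (([(143,234),(500,237)],z-.0698,"top"),([(187,175),(494,178)],z-.0698-.042,"bot")):
  q=plane(d,np.array(pts)/6+[200,140],zz); u=(q[1]-q[0])/np.linalg.norm(q[1]-q[0]); c=q.mean(0)+.025*np.array([u[1],-u[0],0]); print(n,np.linalg.norm(q[1]-q[0]),np.degrees(np.arctan2(u[1],u[0])),c)
  rc=np.array([.4595,-.3334]); a=np.radians(1.04); w=c[:2]-rc; print("  along",w@[np.cos(a),np.sin(a)],"across",w@[-np.sin(a),np.cos(a)])
E
```

```text
t34.52 p [ 0.3983 -0.3335  0.1507] yaw_x 1.32 z [ 0. -0. -1.] F [ 0.6  0.2 -3.3] op 0.0139 q [-0.83  0.34  1.78 -0.    1.03 -0.85]
top 0.04927847671372665 0.8520133530237418 [ 0.39736672 -0.33633474  0.08094314]
  along -0.06217631043564692 across -0.0018065120270580538
bot 0.04980423367174077 0.7748811141981873 [ 0.40022052 -0.33653306  0.03894314]
  along -0.059326582280128486 across -0.0020565955856596593
```

jog_arm(
  increments=[
    {"rotation":[0,0,0],"xyz":[0,-0.1,0],"grip":0.8},
    {"rotation":[0,0,0],"xyz":[0,-0.1,0],"grip":0.8},
    {"rotation":[0,0,0],"xyz":[0,0,0.6],"grip":0.8},
    {"rotation":[0,0,0],"xyz":[0,0,0.8],"grip":0.8},
    {"rotation":[0,0,0],"xyz":[0,0,0.8],"grip":0.8},
    {"rotation":[0,0,0],"xyz":[0,0,0.5],"grip":0.8},
    {"rotation":[0,0,0],"xyz":[0,0,0.3],"grip":0.8},
    {"rotation":[0,0,0],"xyz":[0,0,0.2],"grip":0.8},
    {"rotation":[0,0,0],"xyz":[0,0,0],"grip":0.8},
    {"rotation":[0,0,0],"xyz":[0,0,0],"grip":0.8},
  ],
)

```text
time_s: 35.35
tcp_pos: [0.3983, -0.3317, 0.1187]
tcp_rot: [1.0, 0.011, -0.0, 0.0]
contact_force: [0.7, -0.5, -2.4]
opening: 0.0137
```

```bash
python3 - <<'E'
from h import *
st(); d=snap("wrist"); crop(d,"w28c",180,120,340,240,5)
d=snap("scene"); crop(d,"s28",150,60,310,220,4)
E
```

```text
t35.35 p [ 0.3983 -0.3317  0.1187] yaw_x 1.32 z [-0. -0. -1.] F [ 0.7 -0.5 -2.4] op 0.0137 q [-0.83  0.38  1.81 -0.    0.95 -0.85]
```

View pics/w28c.png

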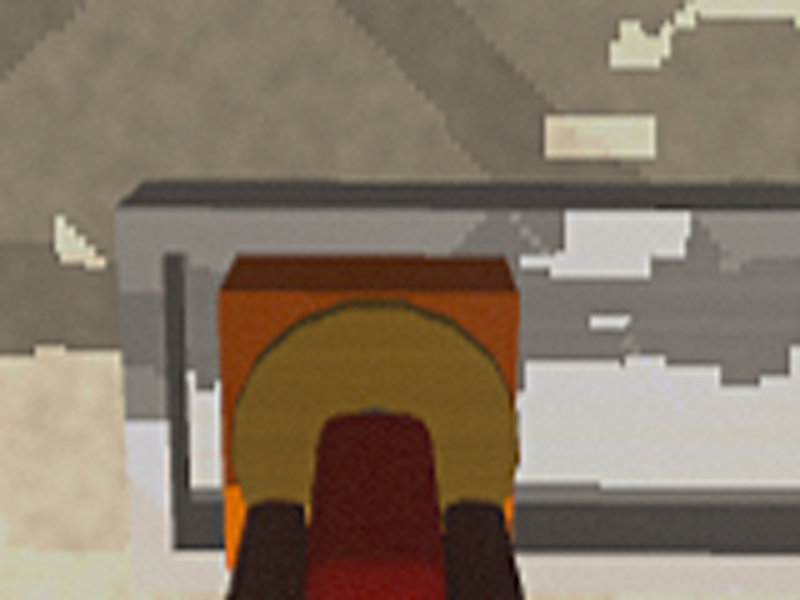

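View pics/s28.png

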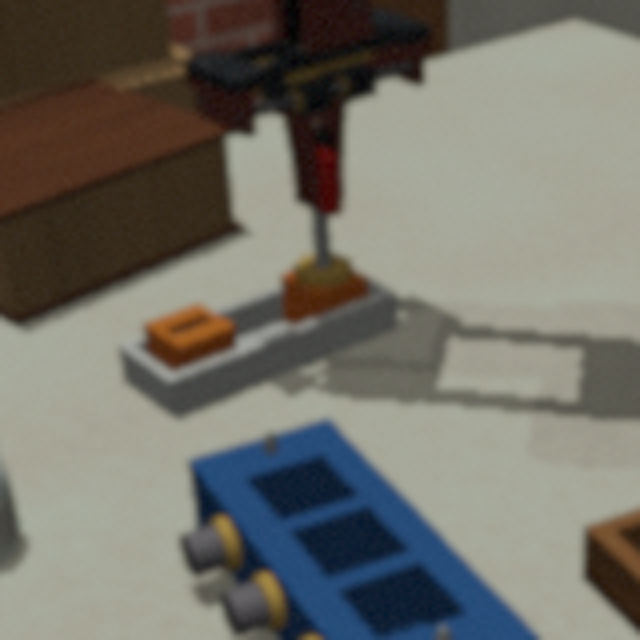

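jog_arm(
  increments=[
    {"rotation":[0,0,-0.1],"xyz":[0,0,0],"grip":0.8},
    {"rotation":[0,0,-0.1],"xyz":[0,0,-0.02],"grip":0.8},
    {"rotation":[0,0,-0.1],"xyz":[0,0,-0.025],"grip":0.8},
    {"rotation":[0,0,-0.1],"xyz":[0,0,-0.025],"grip":0.8},
    {"rotation":[0,0,-0.1],"xyz":[0,0,-0.025],"grip":0.8},
    {"rotation":[0,0,-0.1],"xyz":[0,0,-0.025],"grip":0.8},
    {"rotation":[0,0,-0.1],"xyz":[0,0,-0.025],"grip":0.8},
    {"rotation":[0,0,-0.1],"xyz":[0,0,-0.025],"grip":0.8},
  ],
)

```text
time_s: 36.12
tcp_pos: [0.3981, -0.333, 0.1209]
tcp_rot: [0.915, 0.403, -0.001, 0.001]
contact_force: [-3.4, -3.4, -4.2]
opening: 0.0138
```

jog_arm(
  increments=[
    {"rotation":[0,0,-0.1],"xyz":[0,0,-0.025],"grip":0.8},
    {"rotation":[0,0,-0.1],"xyz":[0,0,-0.025],"grip":0.8},
    {"rotation":[0,0,-0.1],"xyz":[0,0,-0.025],"grip":0.8},
    {"rotation":[0,0,-0.1],"xyz":[0,0,-0.025],"grip":0.8},
    {"rotation":[0,0,-0.1],"xyz":[0,0,-0.025],"grip":0.8},
    {"rotation":[0,0,-0.1],"xyz":[0,0,-0.025],"grip":0.8},
    {"rotation":[0,0,-0.1],"xyz":[0,0,-0.025],"grip":0.8},
    {"rotation":[0,0,-0.1],"xyz":[0,0,-0.025],"grip":0.8},
    {"rotation":[0,0,-0.1],"xyz":[0,0,-0.025],"grip":0.8},
    {"rotation":[0,0,0],"xyz":[0,0,0],"grip":0.8},
  ],
)

```text
time_s: 36.95
tcp_pos: [0.3982, -0.3318, 0.1231]
tcp_rot: [0.65, 0.76, -0.0, 0.0]
contact_force: [-1.0, -0.3, -1.2]
opening: 0.014
```

```bash
python3 - <<'E'
from h import *
s,_=st(); print(s["moment"].round(2)); d=snap("wrist"); crop(d,"w29c",200,140,310,250,6)
E
```

```text
t36.95 p [ 0.3982 -0.3318  0.1231] yaw_x 98.92 z [ 0.    -0.001 -1.   ] F [-1.  -0.3 -1.2] op 0.014 q [-0.83  0.37  1.81 -0.    0.96 -2.55]
[-0.01  0.21 -0.02]
```

View pics/w29c.png

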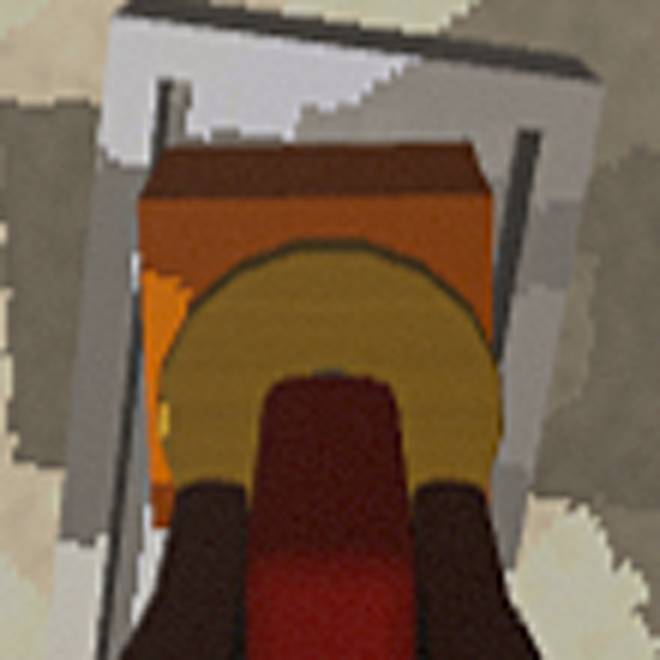

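jog_arm(
  increments=[
    {"rotation":[0,0,-0.01],"xyz":[0,0,-0.1],"grip":0.8},
    {"rotation":[0,0,0],"xyz":[0,0,-0.2],"grip":0.8},
    {"rotation":[0,0,0],"xyz":[0,0,-0.2],"grip":0.8},
    {"rotation":[0,0,0],"xyz":[0,0,0],"grip":0.8},
    {"rotation":[0,0,0],"xyz":[0,0,0],"grip":0.8},
  ],
)

```text
time_s: 37.42
tcp_pos: [0.3983, -0.3316, 0.1279]
tcp_rot: [0.648, 0.762, -0.0, 0.0]
contact_force: [-1.8, 0.1, -1.7]
opening: 0.0138
```

jog_arm(
  increments=[
    {"rotation":[0,0,0.05],"xyz":[0,0,0],"grip":0.8},
    {"rotation":[0,0,0.05],"xyz":[0,0,0],"grip":0.8},
    {"rotation":[0,0,0.05],"xyz":[0,0,0],"grip":0.8},
    {"rotation":[0,0,0.05],"xyz":[0,0,0],"grip":0.8},
    {"rotation":[0,0,0.04],"xyz":[0,0,0],"grip":0.8},
    {"rotation":[0,0,0.04],"xyz":[0,0,0],"grip":0.8},
    {"rotation":[0,0,0.03],"xyz":[0,0,0],"grip":0.8},
    {"rotation":[0,0,0],"xyz":[0,0,0],"grip":0.8},
  ],
)

```text
time_s: 38.08
tcp_pos: [0.3984, -0.3317, 0.1277]
tcp_rot: [0.758, 0.652, -0.0, 0.0]
contact_force: [-1.3, -1.1, -2.8]
opening: 0.0141
```

```bash
python3 - <<'E'
from h import *
s,_=st(); print(s["moment"].round(2)); d=snap("wrist"); crop(d,"w30c",200,140,310,250,6)
E
```

```text
t38.08 p [ 0.3984 -0.3317  0.1277] yaw_x 81.45 z [ 0. -0. -1.] F [-1.3 -1.1 -2.8] op 0.0141 q [-0.83  0.36  1.8  -0.    0.97 -2.25]
[-0.16  0.05 -0.  ]
```

View pics/w30c.png

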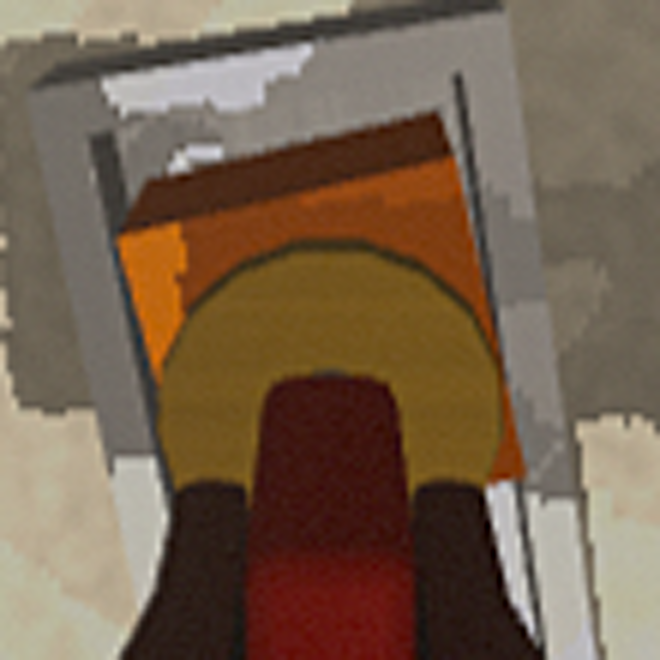

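jog_arm(
  increments=[
    {"rotation":[0,0,0.03],"xyz":[0,0,0],"grip":0.8},
    {"rotation":[0,0,0.03],"xyz":[0,0,0],"grip":0.8},
    {"rotation":[0,0,0],"xyz":[0,0,0],"grip":0.8},
    {"rotation":[0,0,-0.06],"xyz":[0,0,0],"grip":0.8},
    {"rotation":[0,0,-0.07],"xyz":[0,0,0],"grip":0.8},
    {"rotation":[0,0,-0.06],"xyz":[0,0,0],"grip":0.8},
    {"rotation":[0,0,0],"xyz":[0,0,0],"grip":0.8},
    {"rotation":[0,0,0],"xyz":[0,0,-0.4],"grip":0.8},
    {"rotation":[0,0,0],"xyz":[0,0,-0.8],"grip":0.8},
    {"rotation":[0,0,0],"xyz":[0,0,-0.8],"grip":0.8},
    {"rotation":[0,0,0],"xyz":[0,0,-0.8],"grip":0.8},
    {"rotation":[0,0,0],"xyz":[0,0,0],"grip":0.8},
  ],
)

```text
time_s: 39.13
tcp_pos: [0.3992, -0.3326, 0.1579]
tcp_rot: [0.713, 0.701, -0.0, 0.002]
contact_force: [0.7, -0.8, -1.9]
opening: 0.0136
```

```bash
python3 - <<'E'
from h import *
s,_=st(); d=snap("wrist"); crop(d,"w31c",160,80,340,250,4); d=snap("scene"); crop(d,"s31",150,60,310,220,4)
E
```

```text
t39.13 p [ 0.3992 -0.3326  0.1579] yaw_x 88.96 z [ 0.002 -0.003 -1.   ] F [ 0.7 -0.8 -1.9] op 0.0136 q [-0.83  0.32  1.77 -0.    1.04 -2.38]
```

View pics/w31c.png

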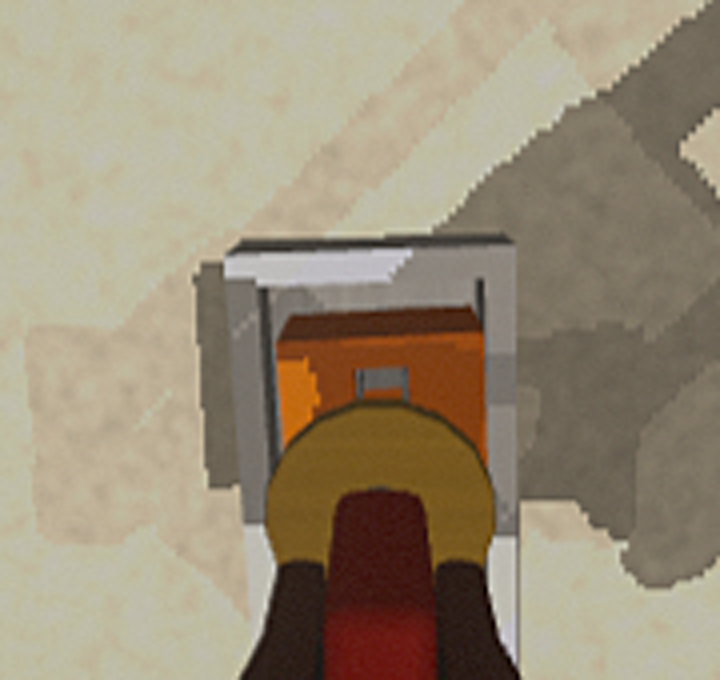

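View pics/s31.png

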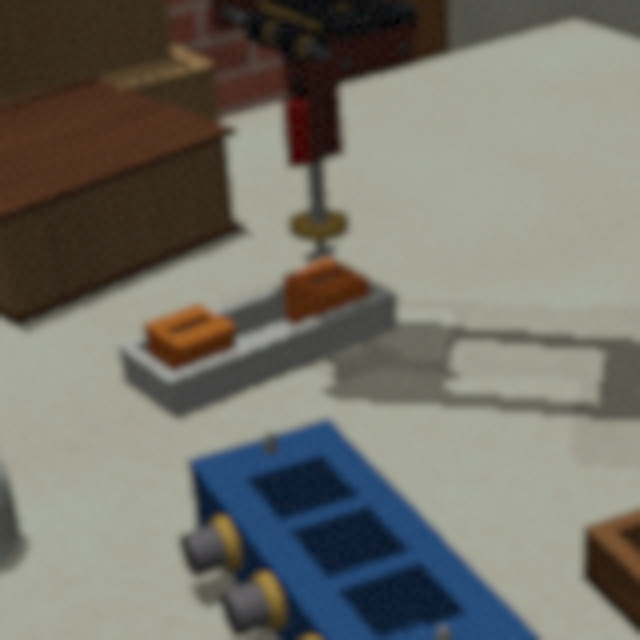

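jog_arm(
  increments=[
    {"rotation":[0,0,0],"xyz":[0,0,-2],"grip":0.8},
    {"rotation":[0,0,0],"xyz":[0,0,-2],"grip":0.8},
    {"rotation":[0,0,0],"xyz":[2.5,-3,0],"grip":0.8},
    {"rotation":[0,0,0],"xyz":[0,0,0],"grip":0.8},
  ],
)

```text
time_s: 39.57
tcp_pos: [0.3638, -0.3009, 0.1949]
tcp_rot: [0.713, 0.701, -0.0, -0.004]
contact_force: [-2.3, 2.5, -3.1]
opening: 0.0137
```

```bash
python3 - <<'E'
from h import *
s,_=st(); d=snap("wrist"); crop(d,"w32c",100,80,340,280,3); d=snap("scene"); crop(d,"s32",170,110,260,170,8)
E
```

```text
t39.57 p [ 0.3638 -0.3009  0.1949] yaw_x 88.99 z [-0.006  0.006 -1.   ] F [-2.3  2.5 -3.1] op 0.0137 q [-0.84  0.22  1.82 -0.    1.11 -2.39]
```

View pics/w32c.png

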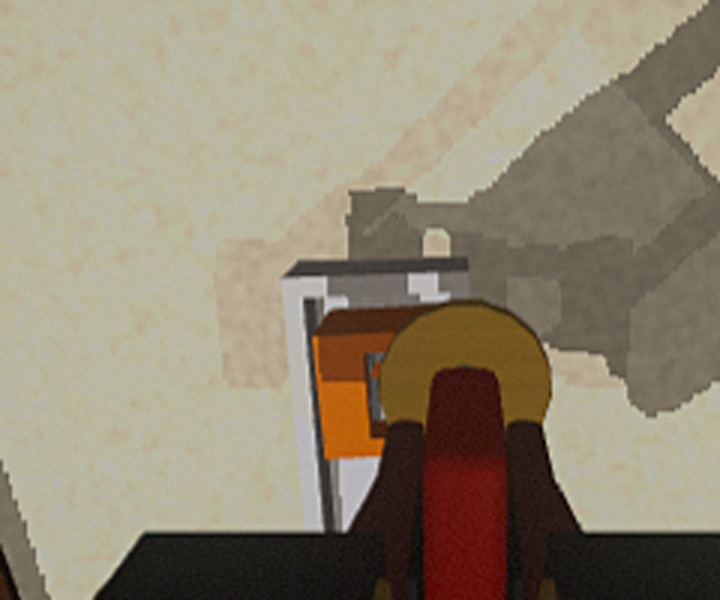

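View pics/s32.png

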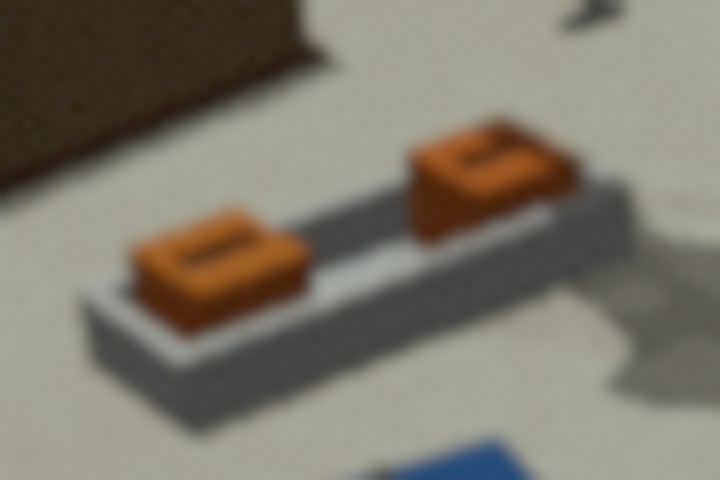

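```bash
python3 - <<'E'
from h import *
d=snap("scene"); im=d["image"][:,:,::-1].copy(); im=cv2.resize(im,None,fx=8,fy=8,interpolation=cv2.INTER_CUBIC)
a=np.radians(1.04); e=np.array([np.cos(a),np.sin(a),0]); f=np.array([-e[1],e[0],0])
for al in (.0625,-.0605):
  c=np.array([.4595,-.3334,.048])+al*e
  P=[c+.025*(i*e+j*f) for i,j in((1,1),(1,-1),(-1,-1),(-1,1))]
  cv2.polylines(im,[((proj(d,P)+.5)*8).astype(int)],True,(0,255,0),1)
cv2.imwrite("pics/s33.png",im[110*8:170*8,170*8:260*8])
E
```

```text
(no output)
```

View pics/s33.png

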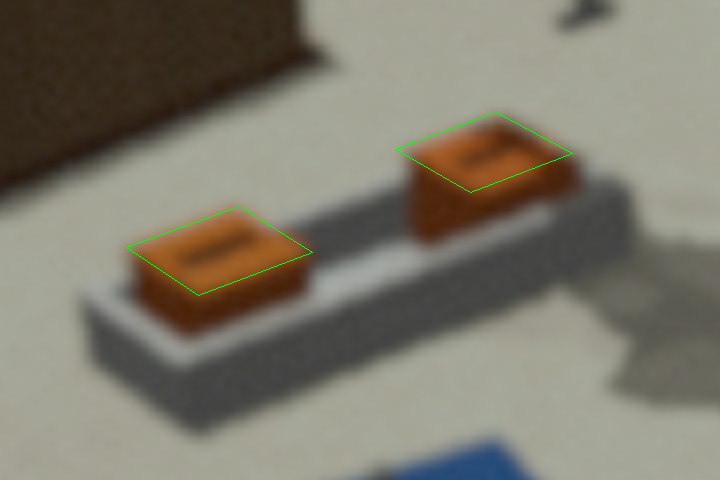

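jog_arm(
  increments=[
    {"rotation":[0,0,0],"xyz":[3.64,1.5,0],"grip":0.8},
    {"rotation":[0,0,0],"xyz":[3.64,1.5,0],"grip":0.8},
    {"rotation":[0,0,0],"xyz":[3.64,1.5,0],"grip":0.8},
    {"rotation":[0,0,0],"xyz":[3.64,1.5,0],"grip":0.8},
    {"rotation":[0,0,0],"xyz":[3.64,1.5,0],"grip":0.8},
    {"rotation":[0,0,0],"xyz":[3.64,1.5,0],"grip":0.8},
    {"rotation":[0,0,0],"xyz":[3.64,1.5,0],"grip":0.8},
    {"rotation":[0,0,0],"xyz":[3.64,1.5,0],"grip":0.8},
    {"rotation":[0,0,0],"xyz":[3.64,1.5,0],"grip":0.8},
    {"rotation":[0,0,0.08],"xyz":[3.64,1.5,0],"grip":0.8},
    {"rotation":[0,0,0.08],"xyz":[0,0,0],"grip":0.8},
    {"rotation":[0,0,0],"xyz":[0,0,0],"grip":0.8},
  ],
)

```text
time_s: 40.72
tcp_pos: [0.5269, 0.0574, 0.1952]
tcp_rot: [0.767, 0.642, 0.0, 0.0]
contact_force: [-0.4, -1.5, -2.2]
opening: 0.0141
```

```bash
python3 - <<'E'
from h import *
st(); d=snap("wrist","w34"); crop(d,"w34c",180,30,340,170,5)
E
```

```text
t40.72 p [0.5269 0.0574 0.1952] yaw_x 79.88 z [ 0.001  0.    -1.   ] F [-0.4 -1.5 -2.2] op 0.0141 q [-0.02  0.3   1.71  0.    1.14 -1.42]
```

View pics/w34.png

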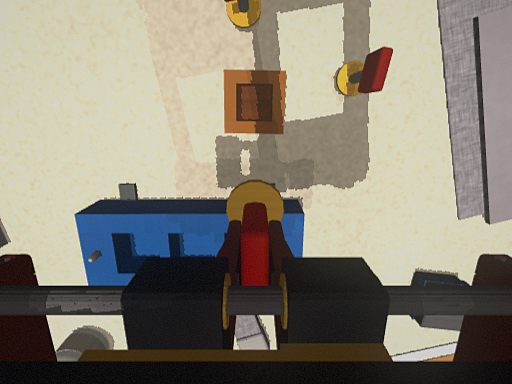

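View pics/w34c.png

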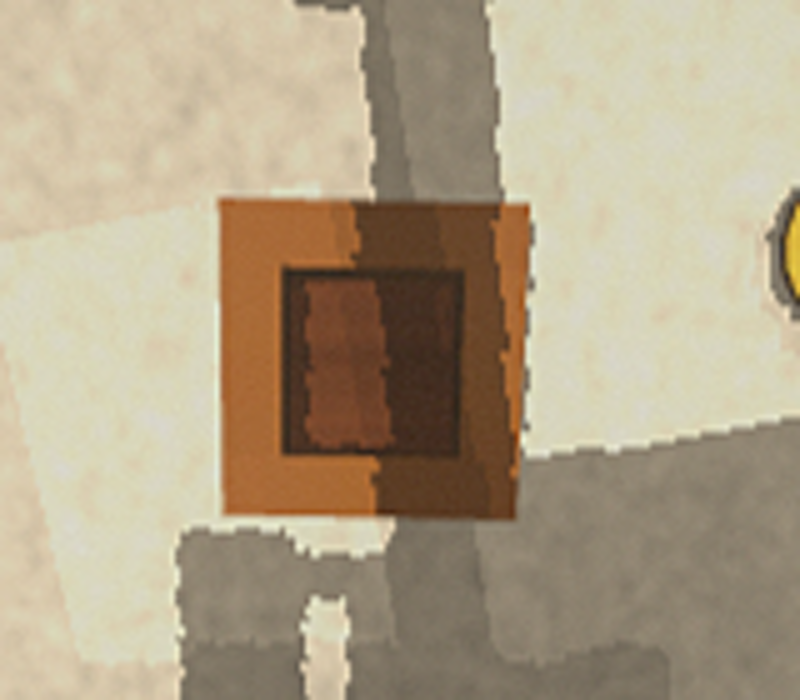

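```bash
python3 - <<'E'
from h import *
d=snap("wrist")
w=plane(d,np.array([(282,268),(465,268),(460,454),(282,454)])/5+[180,30],.04); print(w.round(4),w.mean(0))
o=plane(d,np.array([(220,200),(530,205),(517,520),(225,513)])/5+[180,30],.04); print(o.round(4),o.mean(0),[np.linalg.norm(o[i]-o[i-1]).round(4) for i in range(4)])
c=w.mean(0); go([c[0],c[1],.195],80)
E
```

```text
[[0.4203 0.0553 0.04  ]
 [0.4269 0.0929 0.04  ]
 [0.4638 0.086  0.04  ]
 [0.4572 0.0482 0.04  ]] [0.44204659 0.07058765 0.04      ]
[[0.4053 0.0453 0.04  ]
 [0.4172 0.1079 0.04  ]
 [0.4798 0.0961 0.04  ]
 [0.4673 0.0335 0.04  ]] [0.4423802  0.07070049 0.04      ] [np.float64(0.0631), np.float64(0.0638), np.float64(0.0637), np.float64(0.0638)]
t40.82 p [0.5254 0.0551 0.1951] yaw_x 80.0 z [-0.001 -0.001 -1.   ] F [-0. -0. -2.] op 0.0139 q [-0.03  0.29  1.71 -0.    1.14 -1.42]
tool xyz cm [ 0.07 -8.48  0.02]
tool rz rad 0.0
tilt fix [-0.0007  0.0008  0.    ]
```

jog_arm(
  increments=[
    {"rotation":[0,0,0],"xyz":[0.02,-2.85,0],"grip":0.8},
    {"rotation":[0,0,0],"xyz":[0.02,-2.85,0],"grip":0.8},
    {"rotation":[0,0,0],"xyz":[0.03,-2.8,0],"grip":0.8},
    {"rotation":[0,0,0],"xyz":[0,0,2.5],"grip":0.8},
    {"rotation":[0,0,0],"xyz":[0,0,1.5],"grip":0.8},
    {"rotation":[0,0,0],"xyz":[0,0,0],"grip":0.8},
    {"rotation":[0,0,0],"xyz":[0,0,0],"grip":0.8},
  ],
)

```text
time_s: 41.4
tcp_pos: [0.441, 0.0699, 0.1554]
tcp_rot: [0.767, 0.641, -0.001, -0.0]
contact_force: [0.3, -0.4, -0.8]
opening: 0.0141
```

```bash
python3 - <<'E'
from h import *
go([.4422,.0706,.1090],80); d=snap("scene"); crop(d,"s35",270,120,390,240,5);d=snap("wrist"); crop(d,"w35c",180,100,340,250,4)
E
```

```text
t41.40 p [0.441  0.0699 0.1554] yaw_x 79.79 z [-0.002 -0.    -1.   ] F [ 0.3 -0.4 -0.8] op 0.0141 q [ 0.    0.23  1.92 -0.    0.99 -1.39]
tool xyz cm [0.09 0.11 4.63]
tool rz rad -0.0037
tilt fix [-0.0017  0.0007  0.    ]
```

View pics/s35.png

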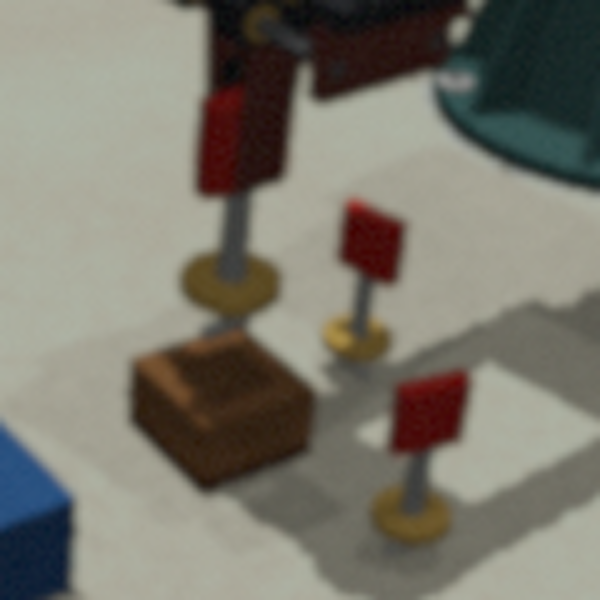

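View pics/w35c.png

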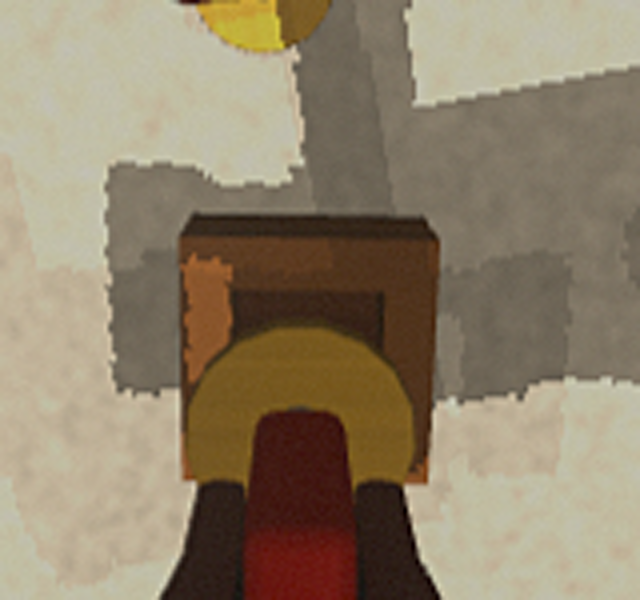

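jog_arm(
  increments=[
    {"rotation":[0,0,0],"xyz":[0.1,0.1,0.5],"grip":0.8},
    {"rotation":[0,0,0],"xyz":[0,0,1],"grip":0.8},
    {"rotation":[0,0,0],"xyz":[0,0,1],"grip":0.8},
    {"rotation":[0,0,0],"xyz":[0,0,1],"grip":0.8},
    {"rotation":[0,0,0],"xyz":[0,0,0.7],"grip":0.8},
    {"rotation":[0,0,0],"xyz":[0,0,0.3],"grip":0.8},
    {"rotation":[0,0,0],"xyz":[0,0,0.1],"grip":0.8},
    {"rotation":[0,0,0],"xyz":[0,0,0],"grip":0.8},
    {"rotation":[0,0,0],"xyz":[0,0,0],"grip":0.8},
  ],
)

```text
time_s: 42.25
tcp_pos: [0.4432, 0.0718, 0.11]
tcp_rot: [0.767, 0.642, 0.0, 0.0]
contact_force: [0.2, -0.3, -2.4]
opening: 0.014
```

jog_arm(
  increments=[
    {"rotation":[0,0,0],"xyz":[0,0,0.1],"grip":0.8},
    {"rotation":[0,0,0],"xyz":[0,0,0.05],"grip":0.8},
    {"rotation":[0,0,0],"xyz":[0,0,0],"grip":0.8},
  ],
)

```text
time_s: 42.5
tcp_pos: [0.4433, 0.0718, 0.1088]
tcp_rot: [0.767, 0.642, 0.0, 0.0]
contact_force: [-1.2, -0.7, 5.3]
opening: 0.0139
```

Seated (+5 N). Release and rise.

jog_arm(
  increments=[
    {"rotation":[0,0,0],"xyz":[0,0,0],"grip":2.5},
    {"rotation":[0,0,0],"xyz":[0,0,0],"grip":4},
    {"rotation":[0,0,0],"xyz":[0,0,0],"grip":6},
    {"rotation":[0,0,0],"xyz":[0,0,0],"grip":6},
    {"rotation":[0,0,0],"xyz":[0,0,-1],"grip":6},
    {"rotation":[0,0,0],"xyz":[0,0,-2.5],"grip":6},
    {"rotation":[0,0,0],"xyz":[0,0,-3],"grip":6},
    {"rotation":[0,0,0],"xyz":[0,0,-3],"grip":6},
    {"rotation":[0,0,0],"xyz":[0,0,-2.5],"grip":6},
    {"rotation":[0,0,0],"xyz":[0,0,0],"grip":6},
  ],
)

```text
time_s: 43.33
tcp_pos: [0.4459, 0.0719, 0.2327]
tcp_rot: [0.767, 0.642, 0.003, 0.003]
contact_force: [1.2, 0.1, 0.2]
opening: 0.06
```

```bash
python3 - <<'E'
from h import *
st(); d=snap("top","t36"); crop(d,"t36c",80,150,180,290,4); d=snap("scene","s36")
E
```

```text
t43.33 p [0.4459 0.0719 0.2327] yaw_x 79.82 z [ 0.009  0.    -1.   ] F [1.2 0.1 0.2] op 0.06 q [ 0.01  0.14  1.82 -0.    1.18 -1.39]
```

View pics/t36c.png

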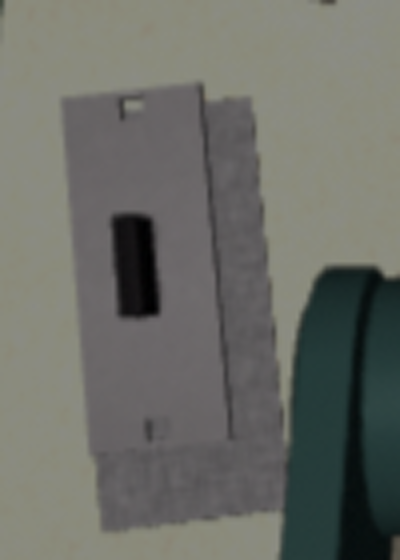

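View pics/s36.png

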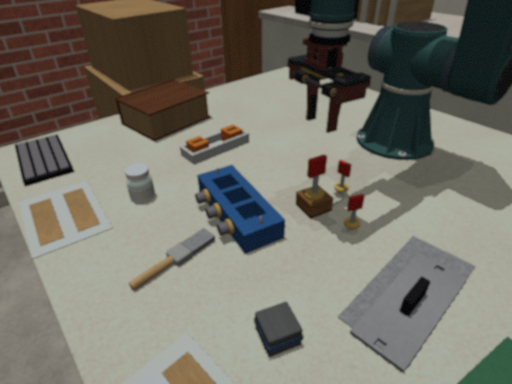

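```bash
python3 - <<'E'
from h import *
d=snap("top")
o=plane(d,np.array([(62,98),(203,85),(232,440),(92,455)])/4+[80,150],.011); c=o.mean(0); print(o.round(4),c,[np.linalg.norm(o[i]-o[i-1]).round(4) for i in range(4)],[np.degrees(np.arctan2(*(o[i]-o[j])[[1,0]])) for i,j in((0,3),(1,2))])
a=np.degrees(np.arctan2(*(o[0]+o[1]-o[2]-o[3])[[1,0]])); print(a)
go([c[0]+.001,c[1],.23],a+90)
E
```

```text
[[0.6332 0.4435 0.011 ]
 [0.6414 0.3459 0.011 ]
 [0.3942 0.3221 0.011 ]
 [0.3858 0.417  0.011 ]] [0.51363867 0.38211139 0.011     ] [np.float64(0.2489), np.float64(0.0979), np.float64(0.2483), np.float64(0.0953)] [np.float64(6.113820320458017), np.float64(5.511299249381755)]
5.812895789586119
t43.48 p [0.4424 0.0718 0.2277] yaw_x 79.81 z [-0. -0. -1.] F [-0.7  0.3 -1. ] op 0.0602 q [ 0.01  0.14  1.82 -0.    1.18 -1.39]
tool xyz cm [31.82  1.62 -0.24]
tool rz rad -0.2793
tilt fix [-0.0002  0.0002  0.    ]
```

jog_arm(
  increments=[
    {"rotation":[0,0,0],"xyz":[3.98,0.2,0],"grip":6},
    {"rotation":[0,0,0],"xyz":[3.98,0.2,0],"grip":6},
    {"rotation":[0,0,0],"xyz":[3.98,0.2,0],"grip":6},
    {"rotation":[0,0,0],"xyz":[3.98,0.2,0],"grip":6},
    {"rotation":[0,0,0],"xyz":[3.98,0.2,0],"grip":6},
    {"rotation":[0,0,0],"xyz":[3.98,0.2,0],"grip":6},
    {"rotation":[0,0,0],"xyz":[3.98,0.2,0],"grip":6},
    {"rotation":[0,0,0],"xyz":[3.98,0.2,0],"grip":6},
    {"rotation":[0,0,-0.093],"xyz":[0,0,0],"grip":6},
    {"rotation":[0,0,-0.093],"xyz":[0,0,0],"grip":6},
    {"rotation":[0,0,-0.093],"xyz":[0,0,0],"grip":6},
    {"rotation":[0,0,0],"xyz":[0,0,0],"grip":6},
  ],
)

```text
time_s: 44.48
tcp_pos: [0.5136, 0.3821, 0.2253]
tcp_rot: [0.669, 0.743, -0.002, -0.001]
contact_force: [-0.1, 0.5, -0.0]
opening: 0.0601
```

```bash
python3 - <<'E'
from h import *
st(); d=snap("wrist","w37")
g=cv2.cvtColor(d["image"],cv2.COLOR_RGB2GRAY); m=((g<45)*255).astype(np.uint8); m[:, :225]=0;m[:,290:]=0;m[:120]=0;m[215:]=0
c=max(cv2.findContours(m,0,1)[0],key=cv2.contourArea)[:,0]; print(cv2.boundingRect(c))
for z in (.048,.04): print(z,cv2.minAreaRect((plane(d,c,z)[:,:2]*1000).astype(np.float32)))
E
```

```text
t44.48 p [0.5136 0.3821 0.2253] yaw_x 96.02 z [-0.004 -0.002 -1.   ] F [-0.1  0.5 -0. ] op 0.0601 q [ 0.53  0.42  1.42 -0.    1.3  -1.14]
(249, 148, 15, 58)
0.048 ((513.951416015625, 383.547607421875), (71.3641357421875, 17.138267517089844), 5.714110374450684)
0.04 ((515.763671875, 383.7690734863281), (73.08232116699219, 17.550867080688477), 5.714112758636475)
```

View pics/w37.png

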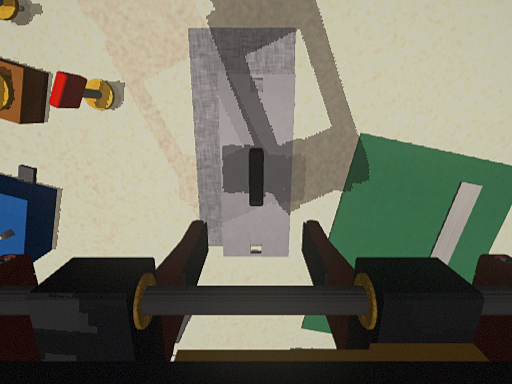

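jog_arm(
  increments=[
    {"rotation":[-0.0025,0.004,0],"xyz":[0.1,0.1,3.5],"grip":6},
    {"rotation":[0,0,0],"xyz":[0,0,4],"grip":6},
    {"rotation":[0,0,0],"xyz":[0,0,4],"grip":6},
    {"rotation":[0,0,0],"xyz":[0,0,3.5],"grip":6},
    {"rotation":[0,0,0],"xyz":[0,0,2.5],"grip":6},
    {"rotation":[0,0,0],"xyz":[0,0,1.5],"grip":6},
    {"rotation":[0,0,0],"xyz":[0,0,0],"grip":6},
    {"rotation":[0,0,0],"xyz":[0,0,0],"grip":6},
  ],
)

```text
time_s: 45.2
tcp_pos: [0.515, 0.3832, 0.0367]
tcp_rot: [0.671, 0.741, 0.001, -0.001]
contact_force: [0.7, 0.9, 1.1]
opening: 0.0601
```

```bash
python3 - <<'E'
from h import *
go([.5142,.3835,.0258],95.7); d=snap("wrist","w38")
E
```

```text
t45.20 p [0.515  0.3832 0.0367] yaw_x 95.66 z [-0.001  0.002 -1.   ] F [0.7 0.9 1.1] op 0.0601 q [ 0.53  0.63  1.59  0.    0.92 -1.14]
tool xyz cm [ 0.03 -0.07  1.09]
tool rz rad -0.0006
tilt fix [-0.0006 -0.0026  0.    ]
```

View pics/w38.png

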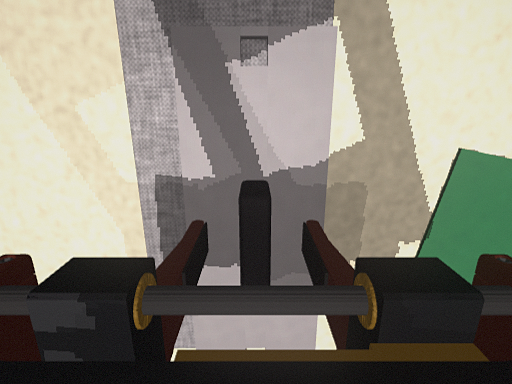

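jog_arm(
  increments=[
    {"rotation":[0,-0.002,0],"xyz":[0.03,-0.07,0.7],"grip":6},
    {"rotation":[0,0,0],"xyz":[0,0,0.4],"grip":6},
    {"rotation":[0,0,0],"xyz":[0,0,0],"grip":1},
    {"rotation":[0,0,0],"xyz":[0,0,0],"grip":1},
    {"rotation":[0,0,0],"xyz":[0,0,0],"grip":1},
    {"rotation":[0,0,0],"xyz":[0,0,0],"grip":1},
    {"rotation":[0,0,0],"xyz":[0,0,0],"grip":1},
    {"rotation":[0,0,0],"xyz":[0,0,0],"grip":1},
    {"rotation":[0,0,0],"xyz":[0,0,0],"grip":1},
    {"rotation":[0,0,0],"xyz":[0,0,0],"grip":1},
    {"rotation":[0,0,0],"xyz":[0,0,0],"grip":1},
  ],
  squeeze=45,
)

```text
time_s: 46.17
tcp_pos: [0.5154, 0.3842, 0.0272]
tcp_rot: [0.67, 0.742, 0.001, 0.0]
contact_force: [1.5, -1.0, 2.2]
opening: 0.0176
```

jog_arm(
  increments=[
    {"rotation":[0,0,0],"xyz":[0,0,-1],"grip":1},
    {"rotation":[0,0,0],"xyz":[0,0,-2],"grip":1},
    {"rotation":[0,0,0],"xyz":[0,0,-3],"grip":1},
    {"rotation":[0,0,0],"xyz":[0,0,-4],"grip":1},
    {"rotation":[0,0,0],"xyz":[0,0,-4],"grip":1},
    {"rotation":[0,0,0],"xyz":[0,0,-3],"grip":1},
    {"rotation":[0,0,0],"xyz":[0,0,-1],"grip":1},
    {"rotation":[0,0,0],"xyz":[0,0,0],"grip":1},
  ],
)

```text
time_s: 46.83
tcp_pos: [0.5164, 0.3851, 0.2103]
tcp_rot: [0.67, 0.742, 0.004, 0.001]
contact_force: [0.4, 0.3, -3.2]
opening: 0.0178
```

```bash
python3 - <<'E'
from h import *
go([.597,-.03,.205],-10.1); d=snap("wrist","w39")
E
```

```text
t46.83 p [0.5164 0.3851 0.2103] yaw_x 95.8 z [ 0.007  0.005 -1.   ] F [ 0.4  0.3 -3.2] op 0.0178 q [ 0.53  0.43  1.44  0.    1.26 -1.14]
tool xyz cm [-42.11   3.82   0.36]
tool rz rad -1.2933
tilt fix [ 0.0078 -0.0047  0.    ]
```

View pics/w39.png

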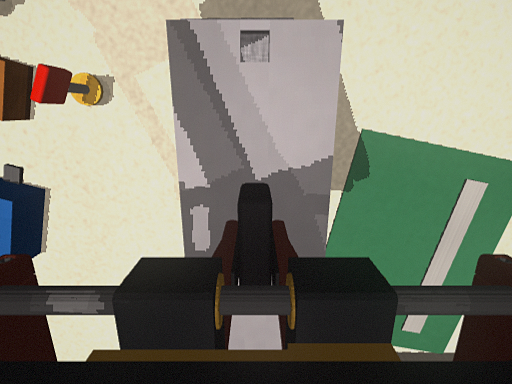

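jog_arm(
  increments=[
    {"rotation":[0,0,0],"xyz":[-2.8,0.35,0],"grip":1},
    {"rotation":[0,0,0],"xyz":[-3.93,0.35,0],"grip":1},
    {"rotation":[0,0,0],"xyz":[-3.93,0.35,0],"grip":1},
    {"rotation":[0,0,0],"xyz":[-3.93,0.35,0],"grip":1},
    {"rotation":[0,0,0],"xyz":[-3.93,0.35,0],"grip":1},
    {"rotation":[0,0,0],"xyz":[-3.93,0.35,0],"grip":1},
    {"rotation":[0,0,0],"xyz":[-3.93,0.35,0],"grip":1},
    {"rotation":[0,0,0],"xyz":[-3.93,0.35,0],"grip":1},
    {"rotation":[0,0,0],"xyz":[-3.93,0.35,0],"grip":1},
    {"rotation":[0,0,0],"xyz":[-3.93,0.35,0],"grip":1},
    {"rotation":[0,0,0],"xyz":[-3.93,0.32,0],"grip":1},
    {"rotation":[0,0,0],"xyz":[0,0,0],"grip":1},
  ],
)

```text
time_s: 47.88
tcp_pos: [0.5952, -0.038, 0.203]
tcp_rot: [0.672, 0.74, -0.001, -0.0]
contact_force: [1.1, 0.4, -3.6]
opening: 0.0183
```

jog_arm(
  increments=[
    {"rotation":[0,0,0.1],"xyz":[0,0,0],"grip":1},
    {"rotation":[0,0,0.12],"xyz":[0,0,0],"grip":1},
    {"rotation":[0,0,0.12],"xyz":[0,0,0],"grip":1},
    {"rotation":[0,0,0.12],"xyz":[0,0,0],"grip":1},
    {"rotation":[0,0,0.12],"xyz":[0,0,0],"grip":1},
    {"rotation":[0,0,0.12],"xyz":[0,0,0],"grip":1},
    {"rotation":[0,0,0.12],"xyz":[0,0,0],"grip":1},
    {"rotation":[0,0,0.12],"xyz":[0,0,0],"grip":1},
    {"rotation":[0,0,0.12],"xyz":[0,0,0],"grip":1},
    {"rotation":[0,0,0.12],"xyz":[0,0,0],"grip":1},
    {"rotation":[0,0,0.12],"xyz":[0,0,0],"grip":1},
    {"rotation":[0,0,0.12],"xyz":[0,0,0],"grip":1},
  ],
)

```text
time_s: 48.88
tcp_pos: [0.5932, -0.0304, 0.2028]
tcp_rot: [0.992, 0.123, -0.002, -0.002]
contact_force: [0.2, -0.1, -3.5]
opening: 0.018
```

jog_arm(
  increments=[
    {"rotation":[0,0,0.12],"xyz":[0,0,0],"grip":1},
    {"rotation":[0,0,0.12],"xyz":[0,0,0],"grip":1},
    {"rotation":[0,0,0.12],"xyz":[0,0,0],"grip":1},
    {"rotation":[0,0,0.07],"xyz":[0,0,0],"grip":1},
    {"rotation":[0,0,0],"xyz":[0,0,0],"grip":1},
    {"rotation":[0,0,0],"xyz":[0,0,0],"grip":1},
  ],
)

```text
time_s: 49.38
tcp_pos: [0.5938, -0.0305, 0.2037]
tcp_rot: [0.996, -0.088, -0.001, -0.001]
contact_force: [0.1, -0.1, -3.5]
opening: 0.0177
```

```bash
python3 - <<'E'
from h import *
go([.5977,-.0295,.11],-10.1); d=snap("wrist","w40")
E
```

```text
t49.38 p [ 0.5938 -0.0305  0.2037] yaw_x -10.06 z [-0.002  0.003 -1.   ] F [ 0.1 -0.1 -3.5] op 0.0177 q [-0.17  0.38  1.55  0.    1.21  0.01]
tool xyz cm [ 0.4  -0.15  9.37]
tool rz rad 0.0007
tilt fix [-0.0025  0.003   0.    ]
```

View pics/w40.png

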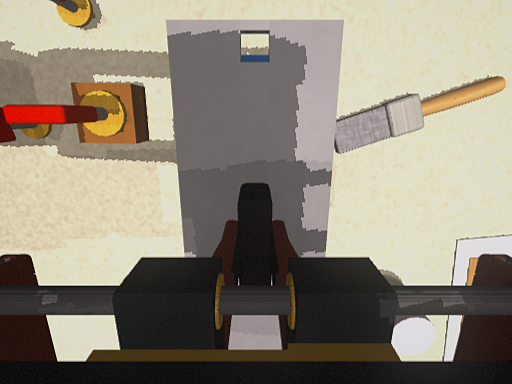

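jog_arm(
  increments=[
    {"rotation":[-0.0025,0.003,0],"xyz":[0.4,-0.15,2.5],"grip":1},
    {"rotation":[0,0,0],"xyz":[0,0,3],"grip":1},
    {"rotation":[0,0,0],"xyz":[0,0,3],"grip":1},
    {"rotation":[0,0,0],"xyz":[0,0,1.4],"grip":1},
    {"rotation":[0,0,0],"xyz":[0,0,0],"grip":1},
    {"rotation":[0,0,0],"xyz":[0,0,0],"grip":1},
  ],
)

```text
time_s: 49.93
tcp_pos: [0.599, -0.03, 0.1062]
tcp_rot: [0.996, -0.088, 0.001, 0.0]
contact_force: [-0.3, -0.2, -3.6]
opening: 0.0177
```

```bash
python3 - <<'E'
from h import *
s,T=st(); go([.5977,-.0295,.0766],-10.1); d=snap("wrist"); crop(d,"w41c",150,0,360,260,3)
# expected: hole centre (cover) vs pin
m=np.array([.597,-.030]); u=np.array([.1754,.9845])
pt=np.r_[m+.112*u,.069]; print("pin tip px",proj(d,[pt]), "crop",(proj(d,[pt])-[150,0])*3)
E
```

```text
t49.93 p [ 0.599  -0.03    0.1062] yaw_x -10.13 z [ 0.002 -0.    -1.   ] F [-0.3 -0.2 -3.6] op 0.0177 q [-0.17  0.49  1.64 -0.    1.01  0.01]
t49.93 p [ 0.599  -0.03    0.1062] yaw_x -10.13 z [ 0.002 -0.    -1.   ] F [-0.3 -0.2 -3.6] op 0.0177 q [-0.17  0.49  1.64 -0.    1.01  0.01]
tool xyz cm [-0.14 -0.03  2.96]
tool rz rad -0.0005
tilt fix [ 0.     -0.0018  0.    ]
pin tip px [[251.03425271  52.50613418]] crop [[303.10275812 157.51840253]]
```

View pics/w41c.png

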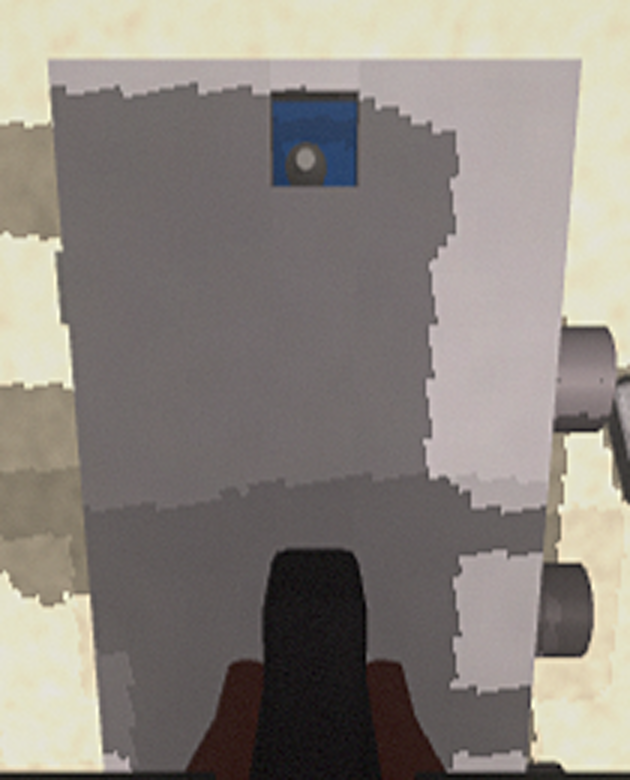

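```bash
python3 - <<'E'
from h import *
s,T=st(); d=snap("wrist")
hz=s["tcp_pos"][2]-.0226+.008
hc=plane(d,np.array([(272,93),(358,93),(358,186),(272,186)])/3+[150,0],hz); print(hc.round(4)); c=hc.mean(0)
p=plane(d,np.array([(305,158)])/3+[150,0],.069)[0]
print("hole",c,"pin",p,"tool diff mm",(T.T@(p-c)*1000).round(1), "hole from tcp", (T.T@(c-s["tcp_pos"])*1000).round(1))
E
```

```text
t49.98 p [ 0.6003 -0.0302  0.1075] yaw_x -10.14 z [ 0.005 -0.001 -1.   ] F [ 0.3  1.4 -3. ] op 0.0182 q [-0.17  0.49  1.64 -0.    1.01  0.01]
[[0.6139 0.0873 0.0929]
 [0.6292 0.0846 0.0929]
 [0.6267 0.0694 0.0929]
 [0.6109 0.0722 0.0929]]
hole [0.62016771 0.07834767 0.09293644] pin [0.61846033 0.08010878 0.069     ] tool diff mm [-2.1 -1.4 23.9] hole from tcp [   0.3 -110.4   14.6]
```

jog_arm(
  increments=[
    {"rotation":[0,0,0],"xyz":[-0.2,-0.12,0.4],"grip":1},
    {"rotation":[0,0,0],"xyz":[0,0,0.2],"grip":1},
    {"rotation":[0,0,0],"xyz":[0,0,0],"grip":1},
    {"rotation":[0,0,0],"xyz":[0,0,0],"grip":1},
    {"rotation":[0,0,0],"xyz":[0,0,0],"grip":1},
    {"rotation":[0,0,0],"xyz":[0,0,0],"grip":1},
  ],
)

```text
time_s: 50.53
tcp_pos: [0.5985, -0.0288, 0.1016]
tcp_rot: [0.996, -0.089, 0.003, 0.0]
contact_force: [-0.5, -0.7, -3.6]
opening: 0.0177
```

```bash
python3 - <<'E'
from h import *
s,T=st(); d=snap("wrist"); crop(d,"w42c",220,10,290,80,9)
E
```

```text
t50.53 p [ 0.5985 -0.0288  0.1016] yaw_x -10.19 z [ 0.005 -0.001 -1.   ] F [-0.5 -0.7 -3.6] op 0.0177 q [-0.16  0.49  1.65 -0.    0.99  0.01]
```

View pics/w42c.png

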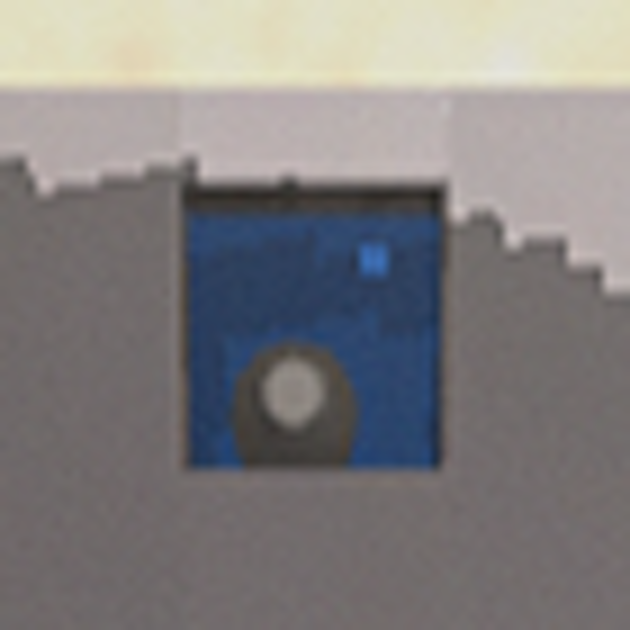

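```bash
python3 - <<'E'
from h import *
s,T=st(); d=snap("wrist")
hz=s["tcp_pos"][2]-.0226+.008
hc=plane(d,np.array([(185,185),(447,185),(441,468),(188,468)])/9+[220,10],hz); c=hc.mean(0); print([np.linalg.norm(hc[i]-hc[i-1]).round(4) for i in range(4)])
p=plane(d,np.array([(293,392)])/9+[220,10],.069)[0]
print("hole",c,"pin",p,"world diff",(p-c)[:2]*1000,"tool diff mm",(T[:2,:2].T@(p-c)[:2]*1000).round(1))
go([.5977,-.0295,.0766],-10.1)
E
```

```text
t50.58 p [ 0.5985 -0.0288  0.1016] yaw_x -10.19 z [ 0.005 -0.001 -1.   ] F [-0.8  0.1 -3.7] op 0.0176 q [-0.16  0.49  1.65 -0.    0.99  0.01]
[np.float64(0.0156), np.float64(0.0158), np.float64(0.0156), np.float64(0.0157)]
hole [0.61847596 0.07991939 0.08696698] pin [0.61703236 0.07990547 0.069     ] world diff [-1.44360242 -0.01392555] tool diff mm [-1.4  0.3]
t50.63 p [ 0.5985 -0.0288  0.1015] yaw_x -10.2 z [ 0.005 -0.001 -1.   ] F [ 1.  -0.7 -3.6] op 0.0177 q [-0.16  0.49  1.65 -0.    0.99  0.01]
tool xyz cm [-0.07  0.09  2.49]
tool rz rad -0.0017
tilt fix [ 0.     -0.0051  0.    ]
```

jog_arm(
  increments=[
    {"rotation":[0,-0.005,0],"xyz":[-0.12,0.02,0.4],"grip":1},
    {"rotation":[0,0,0],"xyz":[0,0,0.5],"grip":1},
    {"rotation":[0,0,0],"xyz":[0,0,0.5],"grip":1},
    {"rotation":[0,0,0],"xyz":[0,0,0.4],"grip":1},
    {"rotation":[0,0,0],"xyz":[0,0,0],"grip":1},
    {"rotation":[0,0,0],"xyz":[0,0,0],"grip":1},
  ],
)

```text
time_s: 51.13
tcp_pos: [0.5967, -0.0287, 0.0827]
tcp_rot: [0.996, -0.089, -0.001, -0.0]
contact_force: [-0.2, 0.7, -3.6]
opening: 0.0175
```

```bash
python3 - <<'E'
from h import *
s,T=st(); d=snap("wrist"); crop(d,"w43c",220,10,290,80,9)
E
```

```text
t51.13 p [ 0.5967 -0.0287  0.0827] yaw_x -10.2 z [-0.001  0.    -1.   ] F [-0.2  0.7 -3.6] op 0.0175 q [-0.16  0.52  1.66 -0.    0.96  0.01]
```

View pics/w43c.png

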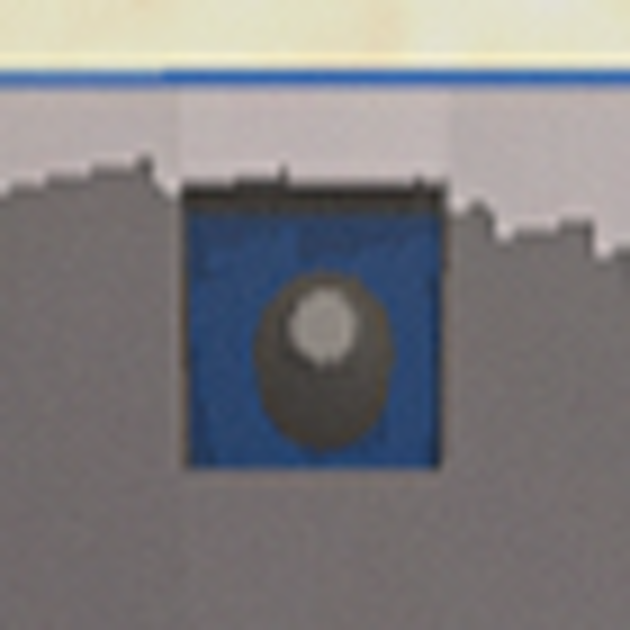

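Pin is in the hole, centred. Continue down 6 mm.

jog_arm(
  increments=[
    {"rotation":[0,0,0],"xyz":[0,0,0.3],"grip":1},
    {"rotation":[0,0,0],"xyz":[0,0,0.2],"grip":1},
    {"rotation":[0,0,0],"xyz":[0,0,0.1],"grip":1},
    {"rotation":[0,0,0],"xyz":[0,0,0],"grip":1},
    {"rotation":[0,0,0],"xyz":[0,0,0],"grip":1},
  ],
)

```text
time_s: 51.6
tcp_pos: [0.5975, -0.0287, 0.0782]
tcp_rot: [0.996, -0.089, 0.0, 0.0]
contact_force: [-2.0, 1.6, 6.8]
opening: 0.0176
```

```bash
python3 - <<'E'
from h import *
s,T=st()
E
```

```text
t51.60 p [ 0.5975 -0.0287  0.0782] yaw_x -10.19 z [ 0.001 -0.    -1.   ] F [-2.   1.6  6.8] op 0.0176 q [-0.16  0.53  1.67 -0.    0.95  0.01]
```

jog_arm(
  increments=[
    {"rotation":[0,0,0],"xyz":[0,0,0],"grip":3},
    {"rotation":[0,0,0],"xyz":[0,0,0],"grip":5},
    {"rotation":[0,0,0],"xyz":[0,0,0],"grip":6},
    {"rotation":[0,0,0],"xyz":[0,0,0],"grip":6},
    {"rotation":[0,0,0],"xyz":[0,0,-0.6],"grip":6},
    {"rotation":[0,0,0],"xyz":[0,0,-2],"grip":6},
    {"rotation":[0,0,0],"xyz":[0,0,-3],"grip":6},
    {"rotation":[0,0,0],"xyz":[0,0,-4],"grip":6},
    {"rotation":[0,0,0],"xyz":[0,0,-4],"grip":6},
    {"rotation":[0,0,0],"xyz":[0,0,-3],"grip":6},
    {"rotation":[0,0,0],"xyz":[0,0,0],"grip":6},
    {"rotation":[0,0,0],"xyz":[0,0,0],"grip":6},
  ],
)

```text
time_s: 52.6
tcp_pos: [0.5986, -0.0289, 0.2459]
tcp_rot: [0.996, -0.089, 0.002, 0.0]
contact_force: [-0.3, -0.2, -0.3]
opening: 0.0601
```

```bash
python3 - <<'E'
from h import *
st(); d=snap("wrist","w44"); crop(d,"w44c",190,50,330,290,3); d=snap("scene","s44"); crop(d,"s44c",150,100,350,260,4); snap("top","t44")
E
```

```text
t52.60 p [ 0.5986 -0.0289  0.2459] yaw_x -10.2 z [ 0.005 -0.001 -1.   ] F [-0.3 -0.2 -0.3] op 0.0601 q [-0.16  0.34  1.5   0.    1.3   0.01]
```

View pics/w44.png

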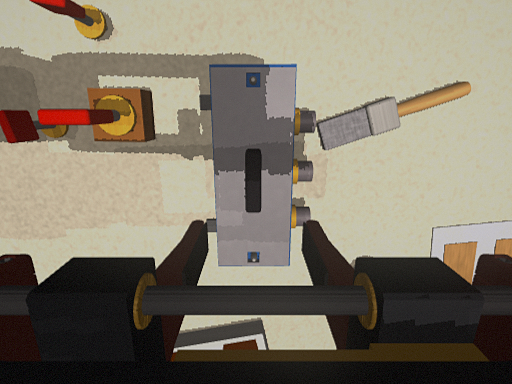

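View pics/s44c.png

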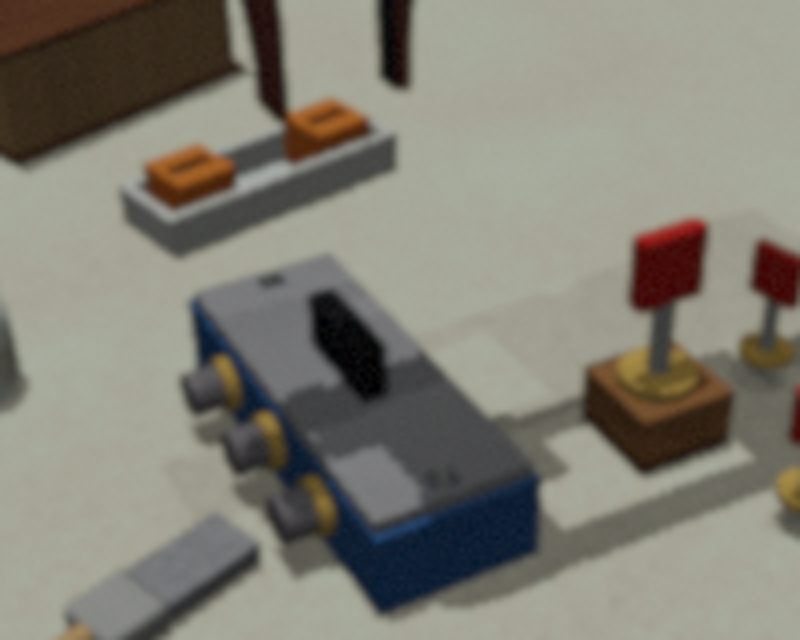

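View pics/t44.png

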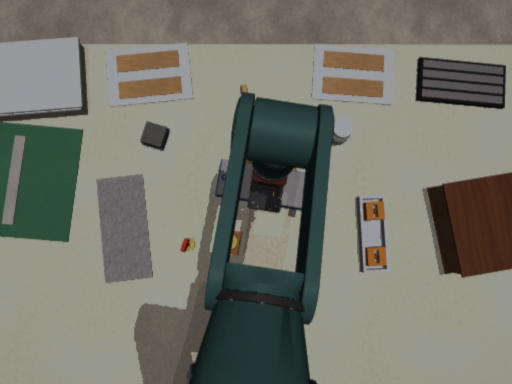

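```bash
python3 - <<'E'
from h import *
print(manip.finish_job()); st()
E
```

```text
the job is handed in; nothing more can be done
None
the job is handed in; nothing more can be done
```

The job is done and handed in at about 52.6 s of the 208 s allowed; `finish_job` reports no verdict.

**What I did**
- I lifted the cover off and laid it on the felt pad.
- Only two plugs were there; the middle bore was empty. I drew both with the puller, stood them in the rack and unscrewed the puller each time.
- I put the puller back in its stand and seated the cover over both pins.

**What went differently**
- Each plug turned with the puller until it met the rack walls while I unscrewed it. I turned both back square before lifting the puller out.
- The cover was found knocked about 3 cm aside on the pad partway through, so I measured it again before picking it up.

**Last checks**
- The cover made contact at the expected height, with TCP z at 0.078 m. It shows flush, with both pins in its holes.
- Before the cover went back on, both plugs matched the standing height in the rack in an overlay. The final picture shows them unchanged.
- The puller collar rests on the stand.
- The weight, jar and brush show no movement in the last pictures, though I compared them only by eye.
- The top and wrist cameras disagreed by about 2–3 mm in x at the manifold. I used the wrist values, which the contacts bore out.
- I felt no clear stop when screwing into either plug, but both came up with the puller.

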